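# Scoop, hang and blow off

## Robot

A 6-joint arm with a two-finger parallel gripper is mounted at the origin on the work surface. World frame = base frame: x ahead of the robot, y to its left, z up, the work surface at z = 0. Lengths are in m, angles in rad, forces in N, time in s.
With the tool pointing down it reaches from about 0.225 to 0.875 m from the base axis. Payload 3.4 kg.
Tool frame: the origin (TCP) lies midway between the tips of the shut fingers; the grasp point (between the pads) lies 19 mm behind it; x points along the fingers, y is the direction in which the jaws open and shut, and the axes are right-handed (so a half turn about x gives the same grasp; the last joint's range is limited). The gripper opens to 85 mm and grips with 20 to 120 N. Pads are 22 mm wide; open, the fingers measure 114 mm over their backs; the gripper's body (76 mm by 85 mm) begins 54 mm behind the grasp point. The pads swing forward as they close: fully open they stand 13 mm farther back than shut.
Start: joints at [-1.367, 0.276, 1.505, -0, 1.361, -0.121], TCP at [0.183, -0.545, 0.192] pointing down, gripper open.
Joint ranges: [-2.89, 2.89], [-0.75, 2.08], [0.22, 2.7], [-1.18, 4.32], [0.11, 2.71], [-2.7, 2.7]. Speed limits (rad/s): [2.57, 2.57, 3.14, 3.14, 3.14, 3.14].

## Interface

Orientations are given as a unit quaternion [w, x, y, z].
In Python, from station import manip, vision gives the robot as it stands. The module is installed in compiled form; this text tells all that it offers.
- The arm moves only by the tool send_rows, never from a script. Its argument "targets" is one flat list of numbers, 7 for each row, row after row: the turn, a rotation vector about the tool's x, y, z in units of 5 degrees (1.0 is 5 degrees), then the shift along the tool's x, y, z in units of 30 mm (1.0 is 30 mm), then the finger opening in mm, from 0 to 85.4. In form: [ax, ay, az, tx, ty, tz, fingers, ax, ay, az, tx, ty, tz, fingers, ...]. A call has 1 to 8 rows; each row shifts and turns the commanded pose from where the row before left it, along the tool's axes as they then stand; what a row does not reach is not made up. A row lasts 1/10 s, in which the tool goes at most 50 mm and 8.59 degrees, less where a joint would pass 70% of its speed; a pose out of reach is approached as far as the arm can. A call is refused whole if a number of a shift passes 1 or a number of a turn 1, either way. A call with a gripper value outside its range is refused whole. The fingers move at their own pace and stop on an object; the grip force is fixed at half the most. Time passes only in rows, so rows that do not move let the fingers close. It gives the time, the measured TCP pose, the force and the opening at its end, in the units of the state.
- manip.observe(): the state, without advancing time (a new reading comes with each control period).
- vision.camera(name): name is "scene" or "top"; returns a dict with "image" (384x512x3 uint8, red, green, blue), "vertical_fov" (degrees; the focal length in pixels is half the picture's height over the tangent of half this angle, whatever the lens; pixels are square), "cx", "cy" (the principal point, pixels), "dist_coeffs" ([k1, k2, p1, p2, k3] as OpenCV has them; the pictures are not rectified), "origin" and "attitude" of the camera in the world. Camera axes: x right, y down, z forward; pixel columns grow to the right and rows downward; lengths in m; the calibration is good to about 2 mm. A picture is of the moment at which its call begins. There is no depth.
- manip.close_job(): hands the job in, once; it reports no verdict.
The state is a dict: "clock": time; "joint_positions": joint angles; "joint_vel": joint speeds; "tau": joint torques, N m; "ee_pos": TCP position; "orientation": TCP orientation; "wrist_force": force on the tool from outside, world axes, zero at the start; "moment": the same for the moment, N m; "grip_width": finger opening in m.
Only numpy, scipy, OpenCV 4.12 (cv2) and the standard library are available. Lean on these libraries where they do the work, as an engineer would, in place of code of your own. Each camera call takes 0.05 s, during which the arm holds its last target.

## Task

Using the scoop, move all the wooden balls from the sloping catch tray into the wooden crate, without handling them with the gripper. Then hang the scoop by its handle bar across both prongs of the hook stand and let go of it, and last give the balls a burst of air: squeeze the blow gun's trigger fully and release it. Leave the other things on the bench where they are.

Things in the scene. Friction and masses are not known exactly. Their poses are not given: they have to be found in the camera images.
- tray: the catch tray: open plywood tray fixed to the bench, floor 240 mm long (its x) by 300 mm wide (its y), walls 8 mm thick. Origin: centre of the underside, on the bench; x points to the far end. The floor slopes down 0.0873 rad towards +x (30.5 mm above the bench at x = -120, 20 at 0, 9.5 at +120 mm). Wall tops 58 mm above the bench, near end (-x) 45 mm
- tray_foot (a point): the middle of the low far edge of the inner floor of the tray, where it meets the far wall, which leans outwards 25 degrees from upright (x = 120 mm in the tray); the balls roll down and lie in a row against this wall
- ball1: a turned wooden ball, 40 mm in diameter, 25 g (four to six are present); origin at its centre
- ball2: a turned wooden ball, 40 mm in diameter, 25 g (four to six are present); origin at its centre
- ball3: a turned wooden ball, 40 mm in diameter, 25 g (four to six are present); origin at its centre
- ball4: a turned wooden ball, 40 mm in diameter, 25 g (four to six are present); origin at its centre
- ball5: a turned wooden ball, 40 mm in diameter, 25 g (four to six are present); origin at its centre
- ball6: a turned wooden ball, 40 mm in diameter, 25 g (four to six are present); origin at its centre
- scoop: aluminium hand scoop with a wooden bar handle bridging over it, 0.25 kg, standing on the bench. Origin: on the underside, below the bar; x points to its open nose. Pan 140 mm long (x from -60 at the closed back to +80 mm at the lip), 100 mm wide, floor 2 mm and walls 3 mm thick, walls 45 mm high; the side walls end at x = +40 mm, the flat lip runs on beyond them
- scoop_grip (a point): the centre of the handle bar of the scoop, 115 mm above the underside: the bar is 20 mm square, 100 mm long along the y of the scoop, on a flat strap at each end (y = +-48 mm); between bar and pan walls is a window 60 mm high and 92 mm wide
- crate: the blow-off crate: an open wooden box 190 x 190 mm, 60 mm high, walls and floor 6 mm, 0.7 kg, loose on the bench in front of the gun's nozzle. Origin: centre of its underside
- gun: compressed-air blow gun, upside down in a clamp fixed to the bench: nozzle level, pointing along its x over the crate, pistol grip standing straight up. Origin: on the bench. The grip is 22 mm thick along x (x = -34 to -12 mm), 30 mm wide in y, from z = 100 to 215 mm; a short brass fitting on its top reaches 243 mm
- gun_pinch (a point): in the gun: the point halfway between the back face of the grip and the front face of the fully squeezed trigger, 165 mm above the bench; squeeze here, along the gun's x
- trigger (a joint): the gun's steel trigger, a blade 10 mm thick, 22 mm wide and 75 mm high that stands in front of (+x of) the grip, hinged at its foot 106 mm above the bench, sprung: 0 rad = released, 0.28 rad = fully squeezed towards the grip; about 6 N at the tip
- trigger_tip (a point): the front face (away from the grip) of the trigger blade, 60 mm above its hinge; released it stands 19 mm in front of the gun's origin, so grip and released trigger are 53 mm over all, 37 mm when squeezed
- rack: hook stand fixed to the bench: a post (22 mm square, at x = 115 mm, 152 mm high) with two parallel steel prongs pointing to its -x, 56 mm apart (y = +-28 mm), 10 mm thick, tops 150 mm above the bench, from x = 105 mm out to x = -25 mm, where the ends turn up (to x = -39 mm, 167 mm high). Origin: on the bench, below the seat
- rack_seat (a point): the middle between the two prongs, at the height of their tops, 115 mm in front of the post; the scoop bar hangs across both prongs, its centre then 10 mm above this point
- wax: bystander: a jar of wax, 70 mm across, 80 mm high, right at the back
- sander: bystander: a cork sanding block, 110 x 60 x 35 mm, at the right
- gouge: bystander: a turning tool lying at the back, 240 mm long

How it is judged:
On the way, in this order (a step that is already met when the one before it is completed fails the run):
1. all the balls lie in the crate (x of ball1 in the frame of crate between -0.09 and 0.09 m and y of ball1 in the frame of crate between -0.09 and 0.09 m and z of ball1 in the frame of crate between 0.01 and 0.068 m and linear speed of each of ball1, ball2, ball3, ball4, ball5, ball6 below 0.05 m/s and x of ball2 in the frame of crate between -0.09 and 0.09 m and y of ball2 in the frame of crate between -0.09 and 0.09 m and z of ball2 in the frame of crate between 0.01 and 0.068 m and x of ball3 in the frame of crate between -0.09 and 0.09 m and y of ball3 in the frame of crate between -0.09 and 0.09 m and z of ball3 in the frame of crate between 0.01 and 0.068 m and x of ball4 in the frame of crate between -0.09 and 0.09 m and y of ball4 in the frame of crate between -0.09 and 0.09 m and z of ball4 in the frame of crate between 0.01 and 0.068 m and x of ball5 in the frame of crate between -0.09 and 0.09 m and y of ball5 in the frame of crate between -0.09 and 0.09 m and z of ball5 in the frame of crate between 0.01 and 0.068 m and x of ball6 in the frame of crate between -0.09 and 0.09 m and y of ball6 in the frame of crate between -0.09 and 0.09 m and z of ball6 in the frame of crate between 0.01 and 0.068 m and angle between crate's own z axis and vertical below 0.1 rad), for 0.3 s.
2. the scoop hangs by its bar on both prongs, let go (x of scoop_grip in the frame of rack_seat between -0.035 and 0.06 m and y of scoop_grip in the frame of rack_seat between -0.025 and 0.025 m and z of scoop_grip in the frame of rack_seat between 0 and 0.03 m and contact force between scoop and rack above 0.5 N and contact force between scoop and the fingers below 0.1 N and angle between scoop's own z axis and vertical below 0.5 rad and linear speed of scoop below 0.08 m/s), for 0.3 s.
3. the gun's trigger is squeezed fully (value of joint trigger above 0.22 rad), for 0.2 s.
4. the trigger is released (value of joint trigger below 0.04 rad), for 0.2 s.
At the end, for the whole second after the job is handed in: Every ball rests in the upright crate (centre within 90 mm of the crate's middle in its x and y, under 68 mm high); the scoop hangs still by its bar on the prongs (bar 0-30 mm above their tops, within 25 mm of mid, tilt under 0.5 rad), let go; trigger below 0.04 rad (all of step 1 and all of step 2 and value of joint trigger below 0.04 rad); the robot touches nothing.
It fails at once if a ball is pressed by the gripper's fingers (contact force between any of ball1, ball2, ball3, ball4, ball5, ball6 and the fingers above 2 N).
It fails at once if a bystander is moved more than 50 mm (distance of any of wax, sander, gouge from where it was at the start of the episode above 0.05 m).
Of ball1, ball2, ball3, ball4, ball5, ball6 only 4 to 6 are there at a start; the rules pass over those that are not, and their reading is None.
At some moment in a run one of ball1, ball2, ball3, ball4, ball5, ball6, crate may be knocked a few centimetres aside while the robot is not near it.
It also fails if it takes over 210 s, if anything falls off the work surface, if the arm or the gripper's body presses on something with over 40 N, if the wrist force passes 120 N, or if a joint passes its speed limit or range.

## Working session

There is one attempt and no reset: what is moved stays moved. The work goes in short steps, Python scripts to look and compute and a tool call to move; the robot and the scene stay as the last step left them, time stands still between calls to the robot, and variables do not carry over. Pictures are saved under pics/ and viewed, and the job is handed in when it is done.

Besides the shell and the picture viewer there is one more tool, called by a JSON object that holds its "op" and its "data". send_rows: Moves the arm, as the interface text tells. Its arguments: {"type":"object","properties":{"targets":{"type":"array"}},"required":["targets"]}

```bash
mkdir -p pics; ls
cat > h.py <<'E'
import numpy as np, cv2
from station import manip, vision
from scipy.spatial.transform import Rotation as R
def cam(name):
    c=vision.camera(name); im=c["image"]; h=im.shape[0]
    f=h/2/np.tan(np.radians(c["vertical_fov"])/2)
    c["K"]=np.array([[f,0,c["cx"]],[0,f,c["cy"]],[0,0,1]]); c["D"]=np.array(c["dist_coeffs"],float)
    q=np.array(c["attitude"],float)
    c["R"]=R.from_quat(np.r_[q[1:],q[0]]).as_matrix() if q.size==4 else q.reshape(3,3)
    c["o"]=np.array(c["origin"]); return c
def ray(c,uv):
    p=cv2.undistortPoints(np.array(uv,float).reshape(-1,1,2),c["K"],c["D"]).reshape(-1,2)
    return (c["R"]@np.c_[p,np.ones(len(p))].T).T
def onz(c,uv,z):
    d=ray(c,uv); return c["o"]+d*((z-c["o"][2])/d[:,2])[:,None]
def proj(c,P):
    Pc=(np.array(P,float).reshape(-1,3)-c["o"])@c["R"]
    return cv2.projectPoints(Pc,np.zeros(3),np.zeros(3),c["K"],c["D"])[0].reshape(-1,2)
def save(c,n): cv2.imwrite("pics/"+n,c["image"][:,:,::-1])
E
python3 - <<'E'
from h import *
for n in("scene","top"):
    c=cam(n); save(c,n+"0.png"); print(n,c["o"],c["attitude"],c["vertical_fov"],c["cx"],c["cy"],c["D"]); print(c["R"])
print(manip.observe())
E
```

```text
pics
scene [ 1.11378972 -0.60277537  0.9995024 ] [-0.3279841   0.88199564  0.31634774 -0.12014251] 48.02623927446334 254.70558871964099 192.3648376125409 [-0.10217486  0.          0.          0.          0.        ]
[[ 0.77097977  0.479225   -0.41944439]
 [ 0.63684432 -0.58470108  0.50254747]
 [-0.00441628 -0.65457471 -0.75598442]]
top [0.42744281 0.01814938 1.11191577] [ 0.05528268 -0.69732688  0.71211709 -0.05973521] 56.720248921743746 260.3067401443694 195.49102022943137 [-0.06116377  0.          0.          0.          0.        ]
[[-0.02135809 -0.98655214  0.16204541]
 [-0.99976142  0.02033385 -0.00797673]
 [ 0.00457445 -0.16217712 -0.98675106]]
{'clock': 0.1, 'joint_positions': array([-1.36700504e+00,  2.76566798e-01,  1.50601556e+00,  4.42605003e-06,
        1.36071287e+00, -1.21005486e-01]), 'joint_vel': array([ 9.60739884e-05, -2.84544677e-03, -3.55873409e-03, -1.42540535e-03,
       -1.03446744e-04,  1.73013963e-04]), 'tau': array([ 8.80904408e-04, -4.17699623e+01, -2.46405387e+01, -3.19446663e-04,
        5.80639797e-03,  1.30888665e-05]), 'ee_pos': array([ 0.18337466, -0.54440284,  0.19080269]), 'orientation': array([-0.11372705, -0.69777933, -0.11493005,  0.69782609]), 'wrist_force': array([-0.3662832 , -0.47024685,  0.06421774]), 'moment': array([ 0.05248498, -0.01803724, -0.00022008]), 'grip_width': 0.08535038490905826}
```

View pics/scene0.png

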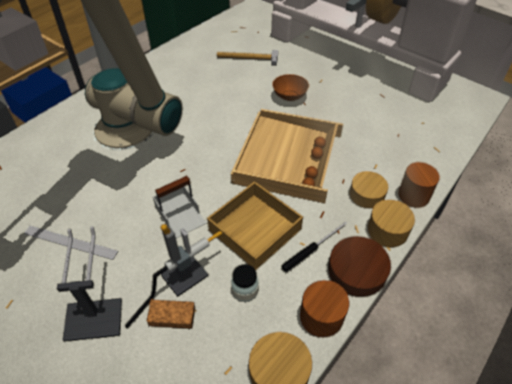

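View pics/top0.png

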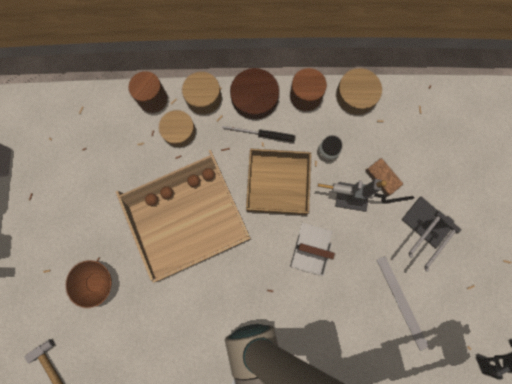

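The top view shows the tray at about (185,215), with balls at (151,199), (167,193), (194,181) and (208,174). The crate is at (279,182), the scoop at (313,248), the gun at (355,190) and the rack at (430,230). I'll zoom in on these.

Run:
```python
from h import *
t=cv2.imread("pics/top0.png"); s=cv2.imread("pics/scene0.png")
cv2.imwrite("pics/t_tray.png",cv2.resize(t[140:290,110:260],None,fx=4,fy=4,interpolation=cv2.INTER_CUBIC)[:600])
cv2.imwrite("pics/t_right.png",cv2.resize(t[140:290,285:480],None,fx=4,fy=4,interpolation=cv2.INTER_CUBIC))
cv2.imwrite("pics/s_left.png",cv2.resize(s[165:345,20:220],None,fx=3.3,fy=3.3,interpolation=cv2.INTER_CUBIC))
cv2.imwrite("pics/s_tray.png",cv2.resize(s[100:270,200:350],None,fx=3.5,fy=3.5,interpolation=cv2.INTER_CUBIC))
```

```text
(no output)
```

View pics/t_tray.png

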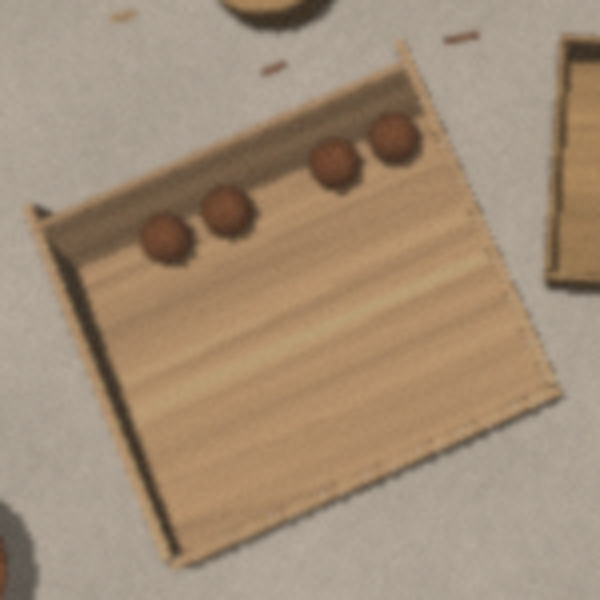

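View pics/t_right.png

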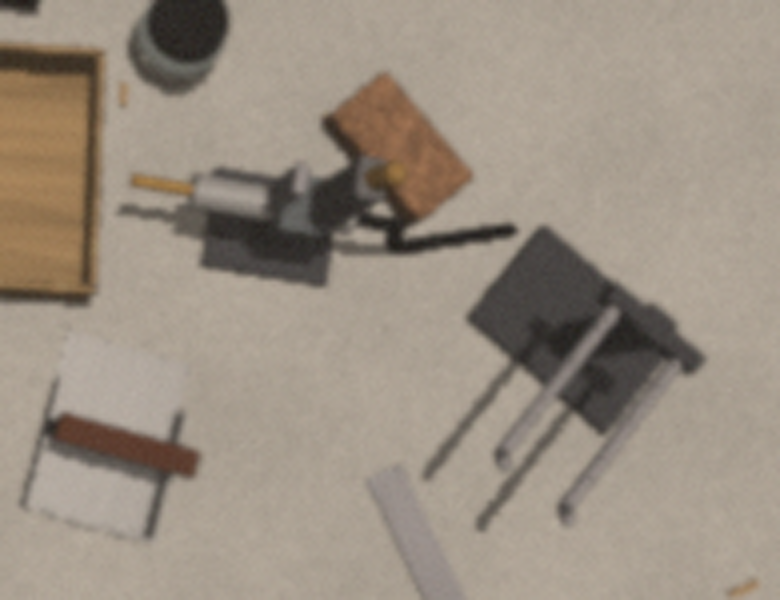

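View pics/s_left.png

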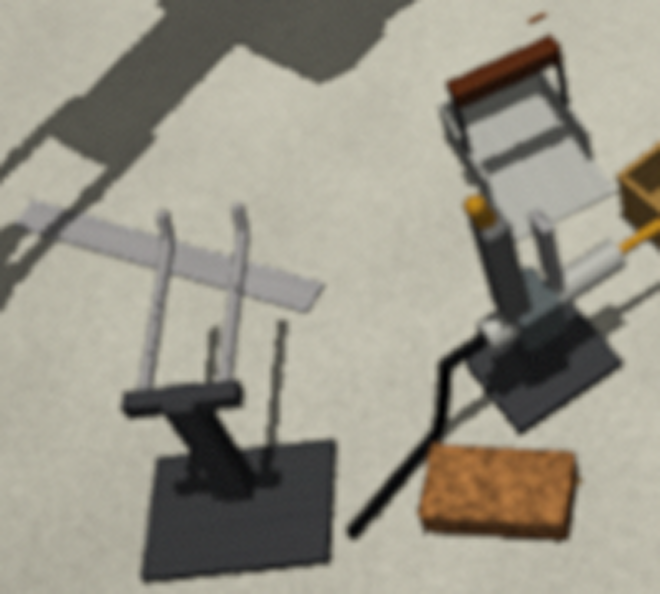

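View pics/s_tray.png

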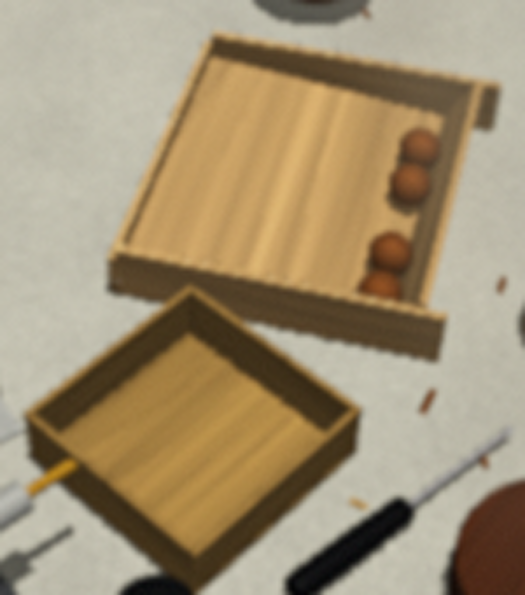

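Run:
```python
from h import *
t=cam("top"); s=cam("scene")
np.set_printoptions(precision=4,suppress=True)
def T(x,y,ox,oy,k): return (np.array([x,y])+.5)/k+[ox,oy]-.5
def tri(a,b):
    da=ray(t,a)[0];db=ray(s,b)[0]; A=np.c_[da,-db]; x=np.linalg.lstsq(A,s["o"]-t["o"],rcond=None)[0]
    p=t["o"]+da*x[0];q=s["o"]+db*x[1]; return (p+q)/2,np.linalg.norm(p-q)
tt=lambda x,y:T(x,y,110,140,4); tr=lambda x,y:T(x,y,285,140,4); sl=lambda x,y:T(x,y,20,165,3.3); st=lambda x,y:T(x,y,200,100,3.5)
print("near corners",onz(t,tt(561,396),.045),onz(t,tt(178,566),.045))
print("far corners 58",onz(t,tt(403,42),.058),onz(t,tt(32,210),.058))
print("foot ends",onz(t,tt(80,262),.0095),onz(t,tt(425,115),.0095))
for n,b in dict(b1=(166,238),b2=(228,211),b3=(335,163),b4=(394,138)).items(): print(n,onz(t,tt(*b),.0295))
for n,a,b in [("barL",tr(55,425),sl(556,45)),("barR",tr(198,463),sl(452,88)),("prong1tip",tr(503,458),sl(240,208)),("prong2tip",tr(567,515),sl(163,215)),
 ("prong1root",tr(613,312),sl(228,380)),("gripTopBrass",tr(390,174),sl(480,200)),("trigger top",tr(303,168),sl(540,218)),("nozzle tip",tr(133,181),st(75,465))]:
    print(n,*tri(a,b))
print("bar z125",onz(t,tr(55,425),.125),onz(t,tr(198,463),.125))
print("lip",onz(t,tr(70,335),.0),onz(t,tr(185,372),0.0),"back",onz(t,tr(25,505),.045),onz(t,tr(150,537),.045))
print("prong tips z167",onz(t,tr(503,458),.167),onz(t,tr(567,515),.167),onz(s,sl(240,208),.167),onz(s,sl(163,215),.167))
# crate top corners in scene
for p in [(190,290),(30,412),(355,410),(200,590)]: print("crate",onz(s,st(*p),.06))
```

```text
near corners [[0.4729 0.0434 0.045 ]] [[0.3535 0.3278 0.045 ]]
far corners 58 [[0.7449 0.16   0.058 ]] [[0.6198 0.442  0.058 ]]
foot ends [[0.5862 0.4212 0.0095]] [[0.6989 0.1488 0.0095]]
b1 [[0.6008 0.3472 0.0295]]
b2 [[0.621  0.2994 0.0295]]
b3 [[0.6571 0.2165 0.0295]]
b4 [[0.676  0.1706 0.0295]]
barL [ 0.4466 -0.0931  0.116 ] 0.0010591604098565662
barR [ 0.4195 -0.188   0.125 ] 0.0032595886216340232
prong1tip [ 0.4166 -0.386   0.1641] 0.0009377024523354956
prong2tip [ 0.3774 -0.4272  0.1641] 0.00039048940178551815
prong1root [ 0.5149 -0.4785  0.1469] 0.004264406548029728
gripTopBrass [ 0.5975 -0.2965  0.2368] 0.0033121829454844237
trigger top [ 0.6106 -0.2581  0.1871] 0.002367302216651538
nozzle tip [ 0.6256 -0.1588  0.0857] 0.004295290812897944
bar z125 [[ 0.4467 -0.0917  0.125 ]] [[ 0.4184 -0.1893  0.125 ]]
lip [[ 0.5188 -0.1199  0.    ]] [[ 0.4878 -0.2089  0.    ]] back [[ 0.3902 -0.0762  0.045 ]] [[ 0.3646 -0.1678  0.045 ]]
prong tips z167 [[ 0.4164 -0.3852  0.167 ]] [[ 0.3777 -0.4257  0.167 ]] [[ 0.4195 -0.3864  0.167 ]] [[ 0.3798 -0.4279  0.167 ]]
crate [[0.5663 0.0499 0.06  ]]
crate [[ 0.5515 -0.1294  0.06  ]]
crate [[0.7478 0.0341 0.06  ]]
crate [[ 0.7569 -0.169   0.06  ]]
```

Run:
```python
import cv2
t=cv2.imread("pics/top0.png")
cv2.imwrite("pics/t_crate.png",cv2.resize(t[140:225,240:400],None,fx=5,fy=5,interpolation=cv2.INTER_CUBIC))
```

```text
(no output)
```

View pics/t_crate.png

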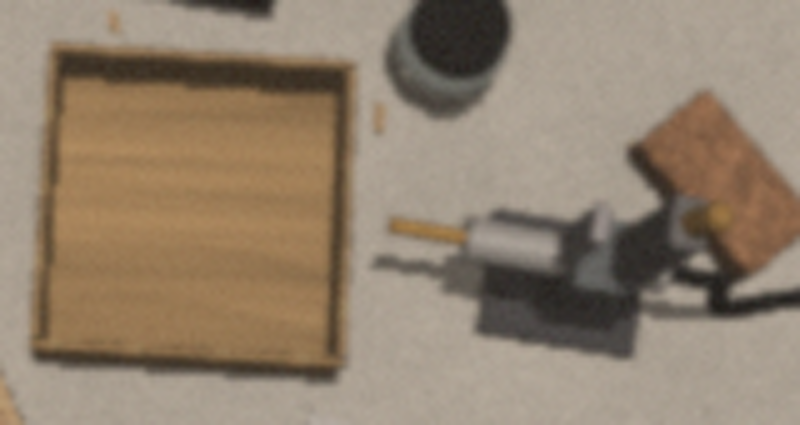

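```bash
cat >> h.py <<'E'
np.set_printoptions(precision=4,suppress=True)
def st():
    o=manip.observe(); q=o["orientation"]; o["R"]=R.from_quat(np.r_[q[1:],q[0]]).as_matrix(); return o
def Rtool(xdir,ydir):
    x=np.array(xdir,float);x/=np.linalg.norm(x);y=np.array(ydir,float);y-=x*(x@y);y/=np.linalg.norm(y)
    return np.c_[x,y,np.cross(x,y)]
def plan(Pg,Rg,dTCP=0.0,show=True):
    "rows needed (total, units) from present pose to TCP pos Pg, rot Rg"
    o=st(); rv=R.from_matrix(o["R"].T@Rg).as_rotvec()/np.radians(5); d=o["R"].T@(np.array(Pg)-o["ee_pos"])/.03
    print("tcp",o["ee_pos"],"turn units",rv,"shift units(now axes)",d,"in goal axes",Rg.T@(np.array(Pg)-o["ee_pos"])/.03); return rv,d
def rep():
    o=st(); print("t",round(o["clock"],2),"tcp",o["ee_pos"],"\nR",o["R"].tolist(),"\nq",o["joint_positions"],"F",o["wrist_force"],"M",o["moment"],"w",o["grip_width"])
E
python3 - <<'E'
from h import *
rep()
t=cam("top"); T=lambda x,y:(np.array([x,y])+.5)/5+[240,140]-.5
P=onz(t,[T(50,44),T(356,65),T(340,372),T(33,357)],.06);print(P,P.mean(0),np.linalg.norm(np.diff(P,axis=0),axis=1))
y=np.radians(-16.2); x=np.array([np.cos(y),np.sin(y),0])
for s in(1,-1):
    plan([.4325,-.1405,.096],Rtool([0,0,-1],s*x))
E
```

```text
t 0.2 tcp [ 0.1834 -0.5446  0.1911] 
R [[-0.00023587078151803519, 0.3191393957967257, -0.9477077558063327], [0.0011066548230652395, -0.9477071185431171, -0.31913945662955107], [-0.9999993598398338, -0.0011240610318679067, -0.0001296407328875617]] 
q [-1.367   0.2764  1.5056 -0.      1.3607 -0.121 ] F [-0.2387 -0.2735  0.0814] M [-0.0318  0.0165 -0.083 ] w 0.08566538853568567
[[ 0.7472  0.0393  0.06  ]
 [ 0.7303 -0.148   0.06  ]
 [ 0.5415 -0.1299  0.06  ]
 [ 0.5543  0.0526  0.06  ]] [ 0.6433 -0.0465  0.06  ] [0.1881 0.1897 0.183 ]
tcp [ 0.1834 -0.5447  0.1912] turn units [-11.0382  -0.006    0.008 ] shift units(now axes) [  3.183  -10.117  -12.1667] in goal axes [  3.173    4.2132 -15.2543]
tcp [ 0.1834 -0.5447  0.1912] turn units [24.9618  0.0094  0.007 ] shift units(now axes) [  3.183  -10.117  -12.1667] in goal axes [ 3.173  -4.2132 15.2543]
```

{"op": "send_rows", "data": {"targets": [-1,0,0,-0.4,0,0,85,-1,0,0,-0.4,0,0,85,-1,0,0,-0.4,0,0,85,-1,0,0,-0.4,0,0,85,-1,0,0,-0.4,0,0,85,-1,0,0,-0.4,0,0,85,-1,0,0,-0.3,0,0,85,-1,0,0,-0.3,0,0,85]}}

```text
clock: 1.05
ee_pos: [0.1835, -0.5449, 0.282]
orientation: [-0.347, -0.616, -0.347, 0.616]
wrist_force: [-0.4, 0.2, 0.1]
grip_width: 0.0847
```

{"op": "send_rows", "data": {"targets": [-1,0,0,0,0,0,85,-1,0,0,0,0,0,85,-1,0,0,0,0,0,85,0,0,0,0,0.3,-1,85,0,0,0,0,0.3,-1,85,0,0,0,0,0.3,-1,85,0,0,0,0,0.3,-1,85,0,0,0,0,0.3,-1,85]}}

```text
clock: 1.85
ee_pos: [0.2695, -0.4126, 0.2815]
orientation: [0.424, 0.566, 0.424, -0.566]
wrist_force: [0.5, 0.9, -0.2]
grip_width: 0.0852
```

{"op": "send_rows", "data": {"targets": [0,0,0,0,0.3,-1,85,0,0,0,0,0.3,-1,85,0,0,0,0,0.3,-1,85,0,0,0,0,0.3,-1,85,0,0,0,0,0.3,-1,85,0,0,0,0,0.3,-1,85,0,0,0,0,0.3,-1,85,0,0,0,0,0.3,-1,85]}}

```text
clock: 2.65
ee_pos: [0.4062, -0.2026, 0.2816]
orientation: [0.424, 0.566, 0.424, -0.566]
wrist_force: [1.3, -0.8, 0.0]
grip_width: 0.0849
```

Run:
```python
from h import *
rep()
y=np.radians(-16.2); x=np.array([np.cos(y),np.sin(y),0])
plan([.4325,-.1405,.096],Rtool([0,0,-1],x))
save(cam("scene"),"s1.png")
```

```text
t 2.65 tcp [ 0.4062 -0.2026  0.2816] 
R [[0.0001628109571899239, 0.9593299207392139, -0.2822872237050165], [-0.00017398977447696806, -0.2822871959982427, -0.9593299269297337], [-0.9999999716100751, 0.0002053045140544829, 0.00012095414797549942]] 
q [-0.6161  0.0488  1.5686 -0.      1.524  -0.3299] F [ 1.2779 -0.7642  0.0384] M [-0.0128  0.0085 -0.0005] w 0.08493458022429214
tcp [ 0.4062 -0.2026  0.2816] turn units [-0.0394  0.0014 -0.0024] shift units(now axes) [ 6.187   0.2544 -2.234 ] in goal axes [ 6.1872  0.2634 -2.2324]
```

{"op": "send_rows", "data": {"targets": [0,0,0,0,0.1,-0.75,85,0,0,0,0,0.1,-0.75,85,0,0,0,0.3,0.06,-0.73,85,0,0,0,1,0,0,85,0,0,0,1,0,0,85,0,0,0,1,0,0,85,0,0,0,0.5,0,0,85,0,0,0,0,0,0,85]}}

```text
clock: 3.5
ee_pos: [0.4302, -0.141, 0.1654]
orientation: [-0.422, -0.565, -0.425, 0.567]
wrist_force: [0.3, 0.8, 0.3]
grip_width: 0.085
```

Run:
```python
from h import *
rep()
y=np.radians(-16.2); x=np.array([np.cos(y),np.sin(y),0])
plan([.4325,-.1405,.096],Rtool([0,0,-1],x))
c=cam("scene");im=c["image"][130:290,100:260,::-1];cv2.imwrite("pics/s2.png",cv2.resize(im,None,fx=3.7,fy=3.7,interpolation=cv2.INTER_CUBIC))
```

```text
t 3.5 tcp [ 0.4302 -0.141   0.1654] 
R [[-0.005000687704835721, 0.9593573696486668, -0.2821496596192704], [0.00239356464145718, -0.28214089597013225, -0.9593699941469289], [-0.9999846318673032, -0.005472853182982684, -0.0008853853690032609]] 
q [-0.4705  0.1122  1.787  -0.0001  1.2479 -0.1845] F [0.2927 0.8301 0.2585] M [ 0.0245  0.035  -0.0085] w 0.08500867907021771
tcp [ 0.4302 -0.141   0.1654] turn units [-0.0377 -0.0102  0.0627] shift units(now axes) [ 2.3116  0.0823 -0.0358] in goal axes [ 2.312   0.0697 -0.0376]
```

View pics/s2.png

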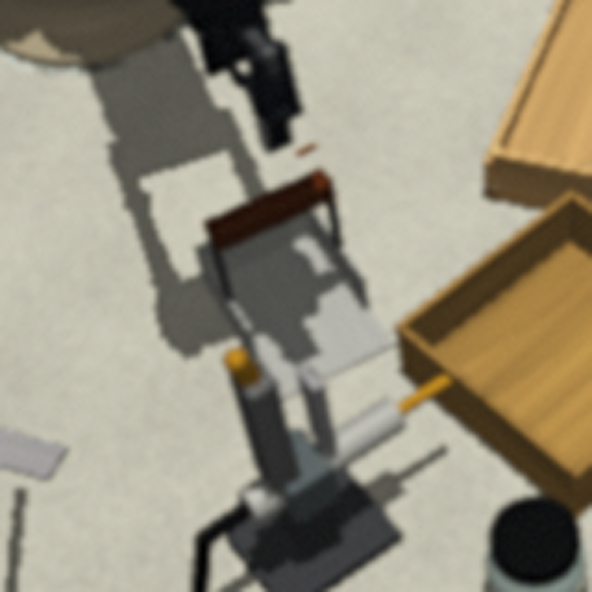

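Run:
```python
from h import *
c=cam("scene"); o=st()
for s in(-1,0,1): 
    p=o["ee_pos"]+o["R"]@np.array([-.013,s*.0425,0]); print(p,(proj(c,p)-[100,130])*3.7)
print((proj(c,[[.4325,-.1405,.125]])-[100,130])*3.7)
```

```text
[ 0.3916 -0.1301  0.181 ] [[227.4163 112.1761]]
[ 0.4324 -0.1421  0.181 ] [[253.2891 146.7312]]
[ 0.4731 -0.1541  0.181 ] [[280.3409 182.8045]]
[[266.6157 197.9386]]
```

Run:
```python
from h import *
c=cam("scene");im=c["image"][90:250,100:260,::-1];cv2.imwrite("pics/s3.png",cv2.resize(im,None,fx=3.7,fy=3.7,interpolation=cv2.INTER_CUBIC))
c=cam("top");im=c["image"][190:384,200:400,::-1];cv2.imwrite("pics/t3.png",cv2.resize(im,None,fx=3,fy=3,interpolation=cv2.INTER_CUBIC))
o=st()
for s in(-1,0,1): 
    p=o["ee_pos"]+o["R"]@np.array([-.013,s*.0425,0]); print((proj(c,p)-[200,190])*3)
rep()
```

```text
[[349.679 228.878]]
[[361.4577 180.7096]]
[[373.0356 133.124 ]]
t 3.7 tcp [ 0.4331 -0.1424  0.1688] 
R [[0.0022470893868852815, 0.9593327030049434, -0.28226887099805553], [-0.0012447668735878215, -0.2822666815993743, -0.9593351713631209], [-0.999996700566916, 0.0025070708220992777, 0.0005598671049567294]] 
q [-0.4705  0.1094  1.7811 -0.0001  1.2485 -0.1843] F [-0.4456 -0.2734  0.1778] M [0.0198 0.0272 0.0001] w 0.08506605021717946
```

View pics/s3.png

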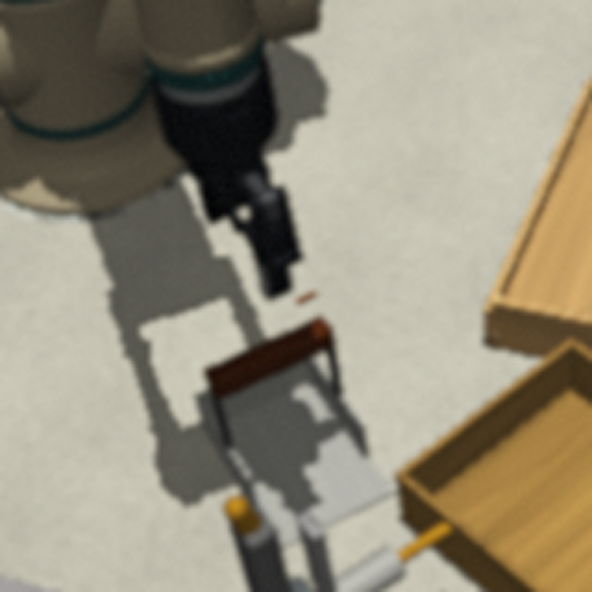

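View pics/t3.png

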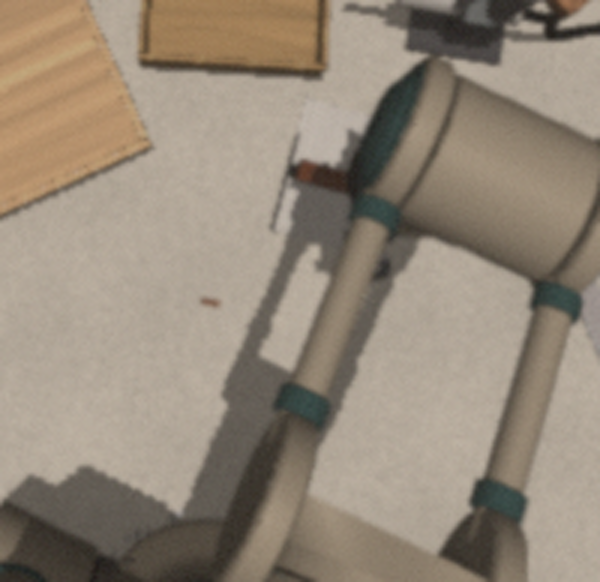

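Run:
```python
from h import *
c=cam("scene"); o=st()
for s in(-1,1):
  for b in (.0,.013,.03,.05,.07,.1): 
    p=o["ee_pos"]+o["R"]@np.array([-b,s*.0425,0]); print(s,b,(proj(c,p)-[100,90])*3.7)
rep()
```

```text
-1 0.0 [[230.5185 272.6212]]
-1 0.013 [[227.5957 260.058 ]]
-1 0.03 [[223.7072 243.3153]]
-1 0.05 [[219.0341 223.1494]]
-1 0.07 [[214.2516 202.4604]]
-1 0.1 [[206.8654 170.406 ]]
1 0.0 [[283.1525 343.0634]]
1 0.013 [[280.5307 330.5556]]
1 0.03 [[277.0386 313.8678]]
1 0.05 [[272.8355 293.7395]]
1 0.07 [[268.5265 273.0562]]
1 0.1 [[261.8573 240.9448]]
t 3.75 tcp [ 0.4331 -0.1424  0.1689] 
R [[0.0024082359096166683, 0.9593246009611827, -0.28229507680877397], [-0.0012947018835760549, -0.28229266766933436, -0.9593274589665218], [-0.9999962620664322, 0.002675774803433062, 0.0005622120285225518]] 
q [-0.4704  0.1093  1.7812 -0.0001  1.2484 -0.1842] F [-0.4799 -0.1937 -0.3045] M [-0.0317  0.0102  0.0128] w 0.08489530278738962
```

{"op": "send_rows", "data": {"targets": [0,0,0,0.8,0,0,85,0,0,0,0.8,0,0,85,0,0,0,0.8,0,0,85,0,0,0,0,0,0,85,0,0,0,0,0,0,85]}}

```text
clock: 4.25
ee_pos: [0.4327, -0.1422, 0.0964]
orientation: [0.424, 0.566, 0.423, -0.566]
wrist_force: [-0.1, 0.0, -0.1]
grip_width: 0.0849
```

Run:
```python
from h import *
c=cam("scene");im=c["image"][130:250,120:260,::-1];cv2.imwrite("pics/s4.png",cv2.resize(im,None,fx=5,fy=5,interpolation=cv2.INTER_CUBIC)); o=st()
for s in(-1,1):
  for b in (.0,.013,.03,.05,.07): 
    p=o["ee_pos"]+o["R"]@np.array([-b,s*.0425,0]); print(s,b,(proj(c,p)-[120,130])*5)
rep()
```

```text
-1 0.0 [[232.4417 257.5223]]
-1 0.013 [[228.8007 241.9904]]
-1 0.03 [[223.9589 221.3035]]
-1 0.05 [[218.1428 196.405 ]]
-1 0.07 [[212.1935 170.8805]]
1 0.0 [[301.3891 352.0575]]
1 0.013 [[298.1412 336.6728]]
1 0.03 [[293.8174 316.161 ]]
1 0.05 [[288.6164 291.4415]]
1 0.07 [[283.2884 266.0642]]
t 4.3 tcp [ 0.4333 -0.1425  0.097 ] 
R [[0.002359530554772976, 0.9593580717508428, -0.28218171943282616], [-0.001266762679526079, -0.2821794110305148, -0.9593608160138634], [-0.9999964139575077, 0.002621098429458679, 0.0005494680593417234]] 
q [-0.4703  0.1752  1.8979 -0.0001  1.0658 -0.1842] F [ 0.005  -0.0619 -0.1946] M [ 0.0561  0.0459 -0.002 ] w 0.0848604021995078
```

View pics/s4.png

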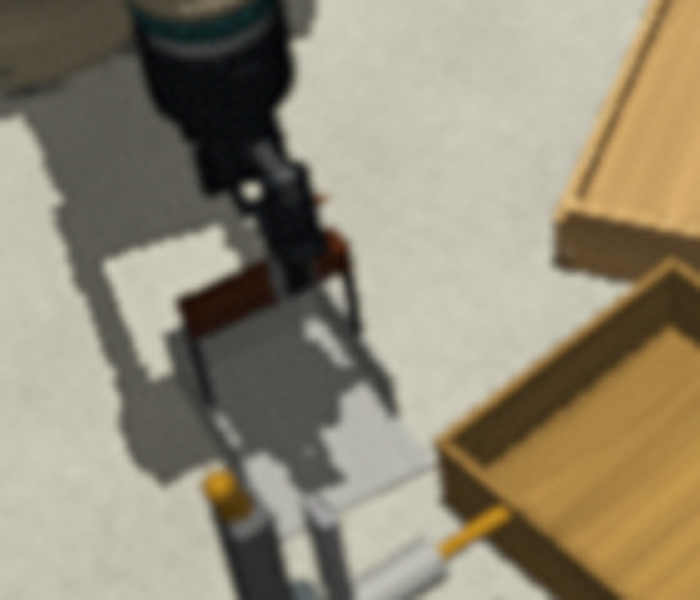

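{"op": "send_rows", "data": {"targets": [0,0,0,0.2,0,0,85,0,0,0,0,0,0,30,0,0,0,0,0,0,30,0,0,0,0,0,0,30,0,0,0,0,0,0,30,0,0,0,0,0,0,30]}}

```text
clock: 4.9
ee_pos: [0.4322, -0.1419, 0.0897]
orientation: [0.424, 0.566, 0.424, -0.566]
wrist_force: [0.9, 0.2, -0.5]
grip_width: 0.0303
```

Run:
```python
from h import *
c=cam("scene");im=c["image"][130:250,120:260,::-1];cv2.imwrite("pics/s5.png",cv2.resize(im,None,fx=5,fy=5,interpolation=cv2.INTER_CUBIC)); o=st()
for s in(-1,1):
  for b in (.0,.013,.03,.05,.07): 
    p=o["ee_pos"]+o["R"]@np.array([-b,s*.015,0]); print(s,b,(proj(c,p)-[120,130])*5)
rep()
```

```text
-1 0.0 [[255.4439 294.2703]]
-1 0.013 [[251.9629 278.9499]]
-1 0.03 [[247.3324 258.539 ]]
-1 0.05 [[241.768  233.9639]]
-1 0.07 [[236.0736 208.7609]]
1 0.0 [[279.6869 327.6345]]
1 0.013 [[276.3445 312.3699]]
1 0.03 [[271.8967 292.0261]]
1 0.05 [[266.5491 267.5207]]
1 0.07 [[261.0738 242.3766]]
t 4.95 tcp [ 0.4322 -0.1419  0.0897] 
R [[0.00018590697010203994, 0.9593676631766763, -0.28215891318461384], [-0.00018248977282780965, -0.28215888081459206, -0.9593676733530998], [-0.9999999660680403, 0.00022984425333533176, 0.0001226194842918471]] 
q [-0.4703  0.1828  1.9095 -0.0001  1.0491 -0.1842] F [-0.1498 -0.7441  0.7429] M [-0.0206 -0.0057  0.0904] w 0.03026568725230747
```

View pics/s5.png

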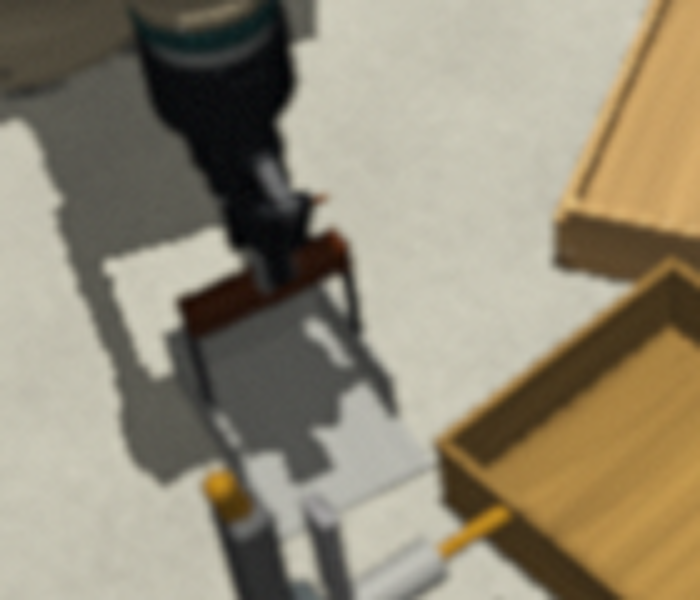

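{"op": "send_rows", "data": {"targets": [0,0,0,0.2,0,0,30,0,0,0,0,0,0,30,0,0,0,0,0,0,10,0,0,0,0,0,0,10,0,0,0,0,0,0,10,0,0,0,0,0,0,10]}}

```text
clock: 5.55
ee_pos: [0.4322, -0.1418, 0.0835]
orientation: [0.424, 0.566, 0.424, -0.566]
wrist_force: [1.0, 0.8, -1.5]
grip_width: 0.0166
```

Run:
```python
from h import *
rep()
```

```text
t 5.55 tcp [ 0.4322 -0.1418  0.0835] 
R [[2.168746689318324e-06, 0.9593522787835744, -0.28221127757065245], [5.143948233460316e-05, -0.28221127730497236, -0.9593522774851144], [-0.9999999986746382, -1.2436209951505184e-05, -4.996062937051571e-05]] 
q [-0.4702  0.1896  1.9186  0.0001  1.0334 -0.1842] F [ 0.9796  0.8292 -1.4611] M [ 0.0472 -0.1388 -0.0506] w 0.016616442254556663
```

{"op": "send_rows", "data": {"targets": [0,0,0,0,0,0,10,0,0,0,0,0,0,10,0,0,0,0,0,0,10]}}

```text
clock: 5.85
ee_pos: [0.4321, -0.1418, 0.0836]
orientation: [-0.424, -0.566, -0.424, 0.566]
wrist_force: [0.4, 0.6, -1.0]
grip_width: 0.0164
```

Run:
```python
from h import *
rep()
c=cam("scene");im=c["image"][130:250,120:260,::-1];cv2.imwrite("pics/s6.png",cv2.resize(im,None,fx=5,fy=5,interpolation=cv2.INTER_CUBIC)); o=st()
for P in([.432,-.142,.125],[.432,-.142,.115],[.432,-.142,.105],[.452,-.147,.105]):print((proj(c,P)-[120,130])*5)
```

```text
t 5.85 tcp [ 0.4321 -0.1418  0.0836] 
R [[-4.6802245040694634e-05, 0.9593652950859091, -0.2821670221593536], [-5.146323528298913e-05, -0.2821670244054578, -0.9593652941865813], [-0.9999999975805429, -3.0379221731546835e-05, 6.257809212198429e-05]] 
q [-0.4703  0.1895  1.9186 -0.0001  1.0335 -0.1842] F [ 0.3931  0.5777 -1.0078] M [ 0.0045 -0.0966 -0.0119] w 0.016432466760449183
[[257.6782 268.6271]]
[[260.3793 280.7452]]
[[263.0493 292.7116]]
[[281.3403 315.2376]]
```

View pics/s6.png

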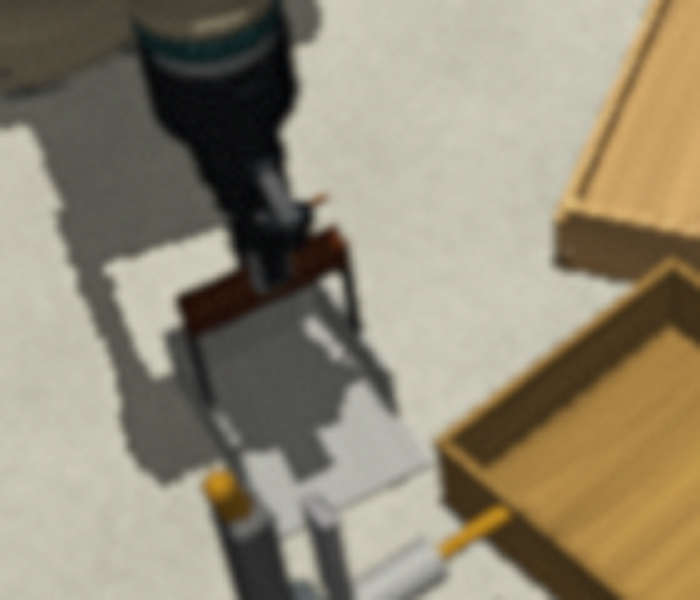

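{"op": "send_rows", "data": {"targets": [0,0,0,-0.3,0,0,5,0,0,0,-0.3,0,0,5,0,0,0,-0.4,0,0,5,0,0,0,-0.5,0,0,5,0,0,0,-0.5,0,0,5,0,0,0,0,0,0,5]}}

```text
clock: 6.5
ee_pos: [0.4339, -0.1428, 0.1461]
orientation: [0.425, 0.567, 0.422, -0.565]
wrist_force: [0.9, -0.3, -2.1]
grip_width: 0.0167
```

Run:
```python
from h import *
rep()
c=cam("scene");im=c["image"][110:240,120:260,::-1];cv2.imwrite("pics/s7.png",cv2.resize(im,None,fx=5,fy=4.5,interpolation=cv2.INTER_CUBIC)); o=st()
```

```text
t 6.5 tcp [ 0.4339 -0.1428  0.1461] 
R [[0.00491830447537428, 0.9593579363644298, -0.28214918078149803], [-0.0027190161978613014, -0.2821387206313373, -0.959369766706992], [-0.999984208491316, 0.005485640809891945, 0.0012208656361641368]] 
q [-0.4703  0.1272  1.8204 -0.0002  1.1884 -0.1842] F [ 0.8778 -0.2994 -2.0553] M [ 0.022  -0.0439  0.0046] w 0.01668864503330355
```

View pics/s7.png

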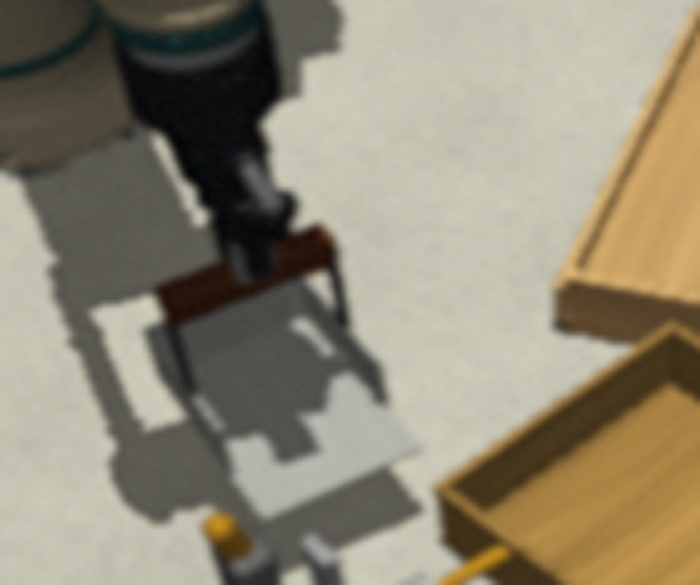

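```bash
cat >> h.py <<'E'
TR0=np.array([.5315,.237,0]);TY=np.radians(23.)
Rt=np.array([[np.cos(TY),-np.sin(TY),0],[np.sin(TY),np.cos(TY),0],[0,0,1]])
def tray(p): return (np.array(p)-TR0)@Rt
def balls(c,z=.0306,roi=None):
    hsv=cv2.cvtColor(c["image"],cv2.COLOR_RGB2HSV); im=c["image"].astype(int)
    r=im[:,:,0]/(im[:,:,2]+1.0)
    m=((r>2.1)&(hsv[:,:,1]>120)&(im[:,:,0]<170)).astype(np.uint8)
    if roi: z0=np.zeros_like(m); x0,y0,x1,y1=roi; z0[y0:y1,x0:x1]=1; m*=z0
    n,l,s,ce=cv2.connectedComponentsWithStats(m)
    out=[]
    for i in range(1,n):
        if s[i,4]>25:
            cnt=cv2.findContours((l==i).astype(np.uint8),cv2.RETR_EXTERNAL,cv2.CHAIN_APPROX_NONE)[0][0]
            (u,v),rad=cv2.minEnclosingCircle(cnt); out.append((ce[i],s[i,4],rad,onz(c,ce[i],z)[0]))
    return out
E
python3 - <<'E'
from h import *
c=cam("top"); save(c,"t8.png")
for b in balls(c,roi=(115,150,240,275)): print(*b,tray(b[3]))
E
```

```text
[207.4255 173.5319] 47 4.627260208129883 [0.6777 0.1726 0.0306] [ 0.1095 -0.1164  0.0306]
[192.7302 180.0476] 63 4.893166542053223 [0.658  0.2183 0.0306] [ 0.1091 -0.0666  0.0306]
[165.4615 191.9231] 52 5.099119663238525 [0.6223 0.3027 0.0306] [0.1092 0.025  0.0306]
[150.5625 198.2917] 48 4.912769794464111 [0.6032 0.3487 0.0306] [0.1097 0.0748 0.0306]
```

View pics/t8.png

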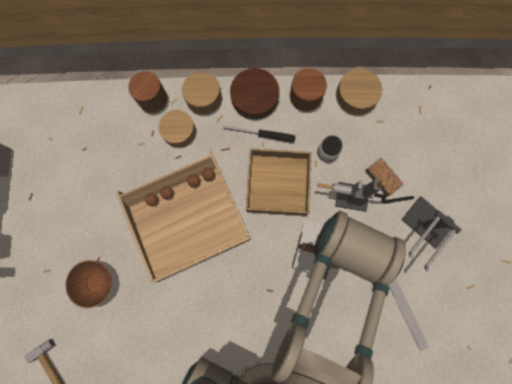

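```bash
cat >> h.py <<'E'
H=.0835
def scoopR(pitch,yaw):
    p,y=np.radians(pitch),np.radians(yaw)
    xs=np.array([np.cos(p)*np.cos(y),np.cos(p)*np.sin(y),np.sin(p)]); zs=np.array([-np.sin(p)*np.cos(y),-np.sin(p)*np.sin(y),np.cos(p)])
    return Rtool(-zs,xs)
def lip_goal(lip,pitch,yaw):  # world lip (underside, tip) -> TCP
    Rg=scoopR(pitch,yaw); return np.array(lip)-Rg@np.array([H,.08,0]),Rg
def lip_now():
    o=st(); return o["ee_pos"]+o["R"]@np.array([H,.08,0])
def toworld(p): return TR0+Rt@np.array(p)
def floor(x): return .020-.0875*x
E
python3 - <<'E'
from h import *
rep()
P,Rg=lip_goal(toworld([.06,.0495,floor(.06)+.06]),-5,23); print(P); plan(P,Rg)
E
```

```text
t 6.6 tcp [ 0.4322 -0.1419  0.1439] 
R [[0.0007475410443548991, 0.9593624876278706, -0.28217558100383344], [-0.0005940395621809591, -0.28217518403534453, -0.959362711716282], [-0.9999995441495889, 0.000884786462029219, 0.0003589617403585432]] 
q [-0.4703  0.1291  1.824  -0.0002  1.1876 -0.1842] F [-0.2695  0.4489 -2.7308] M [0.0117 0.002  0.0333] w 0.017027100210474093
[0.5007 0.2777 0.1649]
tcp [ 0.4322 -0.1419  0.1439] turn units [-7.8733 -0.3363 -0.9686] shift units(now axes) [ -0.7055  -1.7549 -14.0645] in goal axes [ -1.3559   7.4789 -11.9839]
```

{"op": "send_rows", "data": {"targets": [-0.98,0,0,-0.3,0,0,5,-0.98,0,0,-0.3,0,0,5,-0.98,0,0,-0.3,0,0,5,-0.98,0,0,-0.3,0,0,5,-0.98,0,0,-0.3,0,0,5,-0.98,0,0,-0.3,0,0,5,-0.98,0,0,-0.3,0,0,5,-0.98,0,0,-0.3,0,0,5]}}

```text
clock: 7.4
ee_pos: [0.4314, -0.1415, 0.2148]
orientation: [0.589, 0.39, 0.591, -0.39]
wrist_force: [0.3, -0.3, -1.3]
grip_width: 0.0169
```

{"op": "send_rows", "data": {"targets": [0,0,0,0,0.6,-1,5,0,0,0,0,0.6,-1,5,0,0,0,0,0.6,-1,5,0,0,0,0,0.6,-1,5,0,0,0,0,0.6,-1,5,0,0,0,0,0.6,-1,5,0,0,0,0,0.6,-1,5,0,0,0,0,0.6,-1,5]}}

```text
clock: 8.2
ee_pos: [0.4711, 0.1365, 0.2145]
orientation: [0.589, 0.391, 0.59, -0.392]
wrist_force: [1.2, -1.5, -2.5]
grip_width: 0.0166
```

{"op": "send_rows", "data": {"targets": [0,0,0,0,0.6,-1,5,0,0,0,0,0.6,-1,5,0,0,0,0,0.6,-1,5,0,0,0,0,0.6,-1,5,0,0,-0.5,0,0.2,0,5,0,0,-0.5,0,0,0,5,0,0,0,0,0,0,5]}}

```text
clock: 8.9
ee_pos: [0.4979, 0.2766, 0.2134]
orientation: [0.571, 0.364, 0.606, -0.417]
wrist_force: [-0.0, -0.3, -2.6]
grip_width: 0.0165
```

Run:
```python
from h import *
rep()
P,Rg=lip_goal(toworld([.06,.0495,floor(.06)+.03]),-5,23); print(P); plan(P,Rg)
c=cam("top"); save(c,"t9.png");c=cam("scene"); save(c,"s9.png")
print(lip_now(),tray(lip_now()))
```

```text
t 8.9 tcp [0.4979 0.2766 0.2134] 
R [[-0.08278902540824712, 0.9178348399543832, 0.388233414118188], [-0.0350647091134329, 0.38664671228060354, -0.9215610593212967], [-0.9959500205566256, -0.08990843368957113, 0.00017350719016068217]] 
q [ 0.3859  0.3125  1.4018 -0.0013  1.5173 -0.0126] F [-0.0225 -0.3078 -2.6497] M [ 0.0652 -0.0679 -0.0153] w 0.01649565286387047
[0.5007 0.2777 0.1349]
tcp [0.4979 0.2766 0.2134] turn units [-0.0311 -0.0008  0.0317] shift units(now axes) [2.598  0.3364 0.0032] in goal axes [2.5989 0.3292 0.0039]
[0.5634 0.3038 0.124 ] [0.0554 0.049  0.124 ]
```

View pics/s9.png

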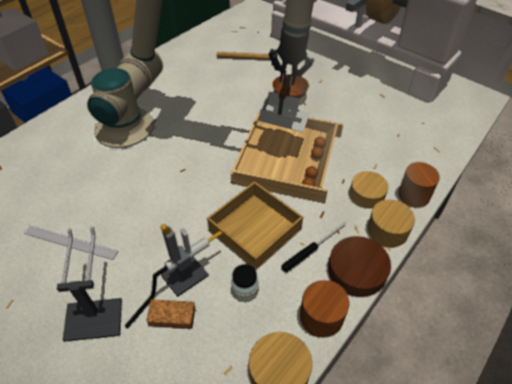

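```bash
cat >> h.py <<'E'
def ov(name,fn,box,k):
    c=cam(name); o=st(); im=c["image"][:,:,::-1].copy()
    x0,y0,x1,y1=box; im=cv2.resize(im[y0:y1,x0:x1],None,fx=k,fy=k,interpolation=cv2.INTER_CUBIC)
    for p in [(H,.08,-.05),(H,.08,.05),(H,-.06,.05),(H,-.06,-.05),(H-.115,0,.05),(H-.115,0,-.05)]:
        u=proj(c,o["ee_pos"]+o["R"]@np.array(p))[0]; u=(u-[x0,y0])*k; cv2.circle(im,(int(u[0]),int(u[1])),3,(0,255,0),1)
    cv2.imwrite("pics/"+fn,im)
E
python3 - <<'E'
from h import *
ov("scene","s10.png",(220,50,360,200),4); ov("top","t10.png",(110,140,270,290),4)
E
```

```text
(no output)
```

View pics/s10.png

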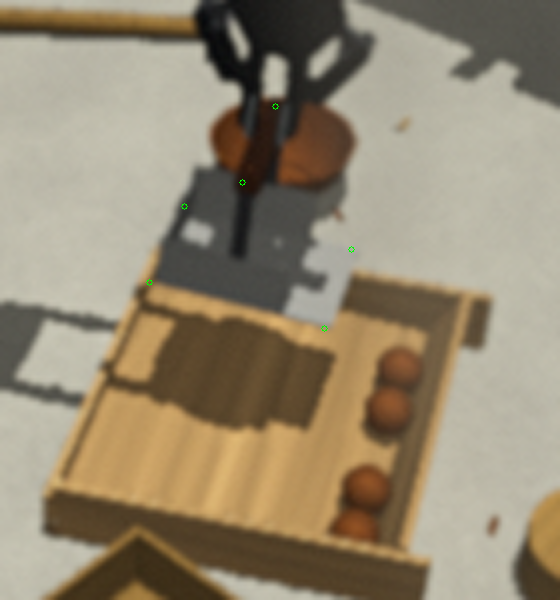

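View pics/t10.png

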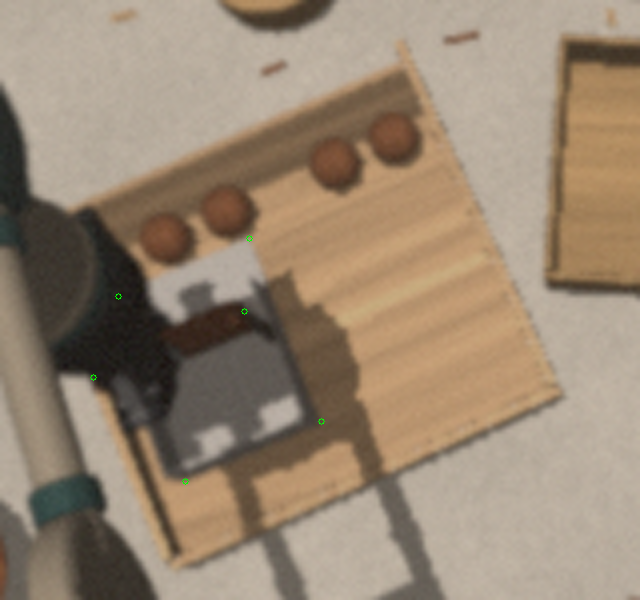

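{"op": "send_rows", "data": {"targets": [0,0,0,0.6,0,0,5,0,0,0,0.6,0,0,5,0,0,0,0.6,0,0,5,0,0,0,0.6,0,0,5,0,0,0,0.5,0,0,5,0,0,0,0.3,0,0,5,0,0,0,0.1,0,0,5,0,0,0,0,0,0,5]}}

```text
clock: 9.9
ee_pos: [0.4892, 0.2726, 0.1172]
orientation: [0.571, 0.365, 0.605, -0.417]
wrist_force: [0.1, -0.3, -2.8]
grip_width: 0.0167
```

Run:
```python
from h import *
rep()
l=tray(lip_now());print(l,l[2]-floor(l[0]))
P,Rg=lip_goal(toworld([.06,.0495,floor(.06)]),-5,23); print(P); plan(P,Rg)
```

```text
t 9.9 tcp [0.4892 0.2726 0.1172] 
R [[-0.08005341538432509, 0.9183884596145004, 0.38749721022506756], [-0.03371149349798919, 0.38602801249581553, -0.921870874241434], [-0.9962203500689193, -0.08686202170935176, 5.7385750609539876e-05]] 
q [ 0.3849  0.3558  1.5814 -0.0012  1.2914 -0.0126] F [ 0.1237 -0.2819 -2.799 ] M [ 0.0661 -0.0216  0.0104] w 0.016721459754184924
[0.0474 0.049  0.027 ] 0.011170407288283848
[0.5007 0.2777 0.1049]
tcp [0.4892 0.2726 0.1172] turn units [-0.0401 -0.0028 -0.0034] shift units(now axes) [ 0.3703  0.4545 -0.0093] in goal axes [ 0.3701  0.4547 -0.0078]
```

{"op": "send_rows", "data": {"targets": [0,0,0,0.2,0,0,5,0,0,0,0.06,0,0,5,0,0,0,0.05,0,0,5,0,0,0,0,0,0,5]}}

```text
clock: 10.3
ee_pos: [0.4885, 0.2724, 0.1076]
orientation: [0.571, 0.365, 0.606, -0.417]
wrist_force: [-0.8, 0.1, -1.8]
grip_width: 0.0167
```

{"op": "send_rows", "data": {"targets": [0,0,0,0.04,0,0,5,0,0,0,0,0,0,5]}}

```text
clock: 10.5
ee_pos: [0.4885, 0.2724, 0.1064]
orientation: [0.571, 0.365, 0.605, -0.417]
wrist_force: [-0.3, -0.0, -1.2]
grip_width: 0.0167
```

Run:
```python
from h import *
rep()
l=tray(lip_now());print(l,l[2]-floor(l[0]))
```

```text
t 10.5 tcp [0.4885 0.2724 0.1064] 
R [[-0.08024821310688468, 0.9182925227018124, 0.38768423625818677], [-0.03386958639702631, 0.3862019294339709, -0.9217922329998082], [-0.9961993151023778, -0.08710288428875146, 0.00011017319988493313]] 
q [ 0.3852  0.3635  1.5981 -0.0013  1.2672 -0.0125] F [-0.2678 -0.049  -1.1997] M [ 0.0655 -0.1095  0.015 ] w 0.016673338731723875
[0.0466 0.0491 0.0163] 0.00037791332990615156
```

{"op": "send_rows", "data": {"targets": [0,0,0,0.03,0.3,0,5,0,0,0,0,0.4,0,5,0,0,0,0,0.4,0,5,0,0,0,0,0.4,0,5,0,0,0,0,0,0,5]}}

```text
clock: 11.0
ee_pos: [0.5327, 0.2909, 0.1015]
orientation: [0.572, 0.366, 0.605, -0.416]
wrist_force: [1.6, 1.2, 2.0]
grip_width: 0.0165
```

Run:
```python
from h import *
rep()
l=tray(lip_now());print(l,l[2]-floor(l[0]))
c=cam("top")
for b in balls(c,roi=(115,150,240,235)): print(*b,tray(b[3]))
im=c["image"][140:260,110:250,::-1];cv2.imwrite("pics/t11.png",cv2.resize(im,None,fx=4,fy=4,interpolation=cv2.INTER_CUBIC))
```

```text
t 11.0 tcp [0.5327 0.2909 0.1015] 
R [[-0.07734052335378594, 0.918615502191905, 0.38751000320001683], [-0.032593566163552246, 0.3861368513142556, -0.9218654953418395], [-0.9964718274452645, -0.08392789279987306, 7.692898272904092e-05]] 
q [ 0.3859  0.4323  1.497  -0.0011  1.2964 -0.0117] F [1.6174 1.1605 1.9842] M [ 0.1448 -0.2473  0.0252] w 0.016543853643198526
[0.0949 0.0489 0.0116] -0.00010757474337360663
[208.1707 173.3415] 41 5.001100063323975 [0.6783 0.1703 0.0306] [ 0.1091 -0.1187  0.0306]
[193.0185 180.1296] 54 5.000100135803223 [0.6577 0.2174 0.0306] [ 0.1085 -0.0673  0.0306]
[165.6406 192.125 ] 64 5.2085676193237305 [0.6216 0.3022 0.0306] [0.1084 0.0248 0.0306]
```

View pics/t11.png

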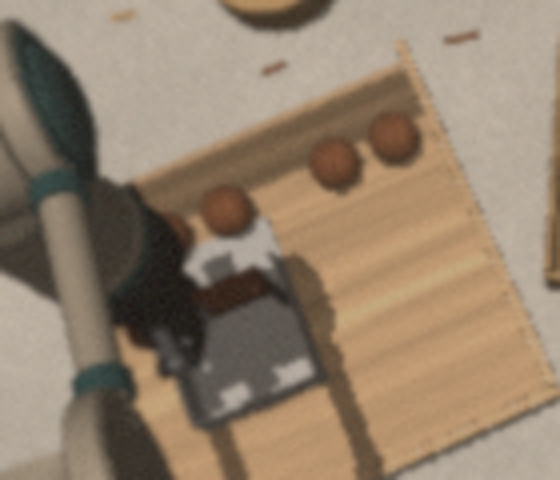

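{"op": "send_rows", "data": {"targets": [0,0,0,0,0.1,0,5,0,0,0,0,0.1,0,5,0,0,0,0,0.1,0,5,0,0,0,0,0.1,0,5,0,0,0,0,0.1,0,5,0,0,0,0,0.1,0,5,0,0,0,0,0,0,5]}}

```text
clock: 11.75
ee_pos: [0.5399, 0.294, 0.1035]
orientation: [0.569, 0.361, 0.608, -0.42]
wrist_force: [-13.4, -5.5, 20.5]
grip_width: 0.0169
```

Run:
```python
from h import *
rep()
l=tray(lip_now());print(l,l[2]-floor(l[0]))
c=cam("scene")
im=c["image"][100:220,230:350,::-1];cv2.imwrite("pics/s12.png",cv2.resize(im,None,fx=4,fy=4,interpolation=cv2.INTER_CUBIC))
c=cam("top")
for b in balls(c,roi=(115,150,240,235)): print(*b,tray(b[3]))
im=c["image"][140:260,110:250,::-1];cv2.imwrite("pics/t12.png",cv2.resize(im,None,fx=4,fy=4,interpolation=cv2.INTER_CUBIC))
```

```text
t 11.75 tcp [0.5399 0.294  0.1035] 
R [[-0.09135018031966624, 0.9171198381386771, 0.38800302453466945], [-0.03891545363908694, 0.3860467780971617, -0.9216580019664915], [-0.9950581550962883, -0.09929293838580677, 0.00042469175157078265]] 
q [ 0.3866  0.451   1.4611 -0.0016  1.3289 -0.0114] F [-13.3858  -5.4658  20.5007] M [-1.3159  2.9242  0.0162] w 0.016867811966934255
[0.1014 0.049  0.0124] 0.0012944343129035092
[207.7895 173.0789] 38 4.609872341156006 [0.6791 0.1715 0.0306] [ 0.1103 -0.118   0.0306]
[192.6327 179.7347] 49 4.808946132659912 [0.659  0.2186 0.0306] [ 0.1102 -0.0667  0.0306]
[165.9429 191.9429] 70 5.083434104919434 [0.6222 0.3012 0.0306] [0.1086 0.0237 0.0306]
```

View pics/t12.png

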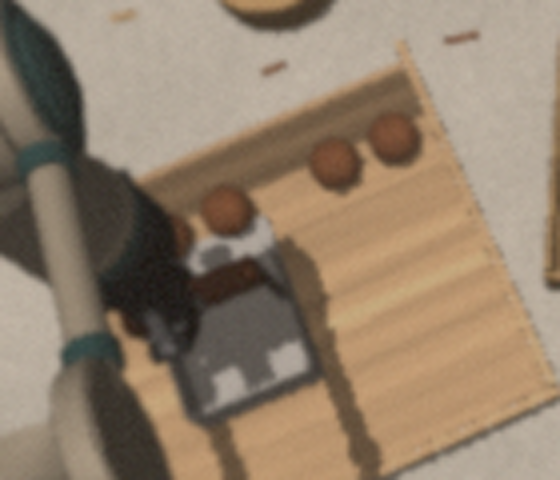

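View pics/s12.png

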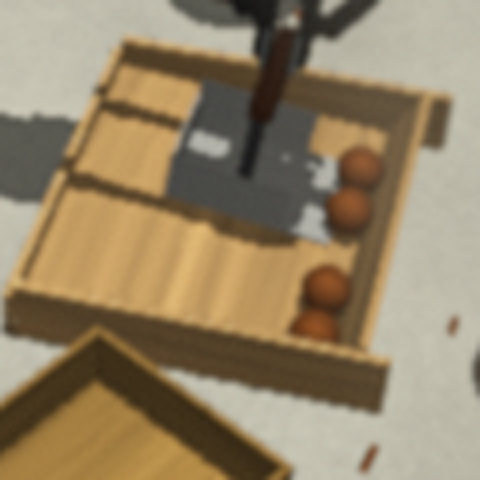

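{"op": "send_rows", "data": {"targets": [0,0,0,-0.1,0,0,5,0,0,0,-0.1,0,0,5,0,0,0,0,0,0,5]}}

```text
clock: 12.15
ee_pos: [0.5474, 0.2972, 0.106]
orientation: [0.572, 0.366, 0.605, -0.416]
wrist_force: [0.9, 0.8, -2.7]
grip_width: 0.0168
```

Run:
```python
from h import *
rep()
l=tray(lip_now());print(l,l[2]-floor(l[0]))
```

```text
t 12.15 tcp [0.5474 0.2972 0.106 ] 
R [[-0.0789156843998094, 0.9184036919342619, 0.3876944330232603], [-0.03323744365324677, 0.3862670676794566, -0.9217879500002761], [-0.9963270482603124, -0.08562949881805709, 4.286095456695893e-05]] 
q [ 0.3864  0.4525  1.4504 -0.0011  1.3244 -0.0114] F [ 0.9174  0.7529 -2.7467] M [ 0.093  -0.0933 -0.0272] w 0.01680966518185509
[0.1108 0.0489 0.016 ] 0.005671905059237094
```

Run:
```python
from h import *
c=cam("scene")
im=c["image"][100:220,230:350,::-1];cv2.imwrite("pics/s13.png",cv2.resize(im,None,fx=4,fy=4,interpolation=cv2.INTER_CUBIC))
c=cam("top")
for b in balls(c,roi=(115,150,240,235)): print(*b,tray(b[3]))
```

```text
[207.4091 173.4773] 44 4.743516445159912 [0.6779 0.1727 0.0306] [ 0.1096 -0.1164  0.0306]
[193.3962 179.9434] 53 4.859224796295166 [0.6583 0.2163 0.0306] [ 0.1086 -0.0686  0.0306]
[164.5    190.2188] 64 4.925860404968262 [0.6277 0.3059 0.0306] [0.1154 0.0258 0.0306]
```

View pics/s13.png

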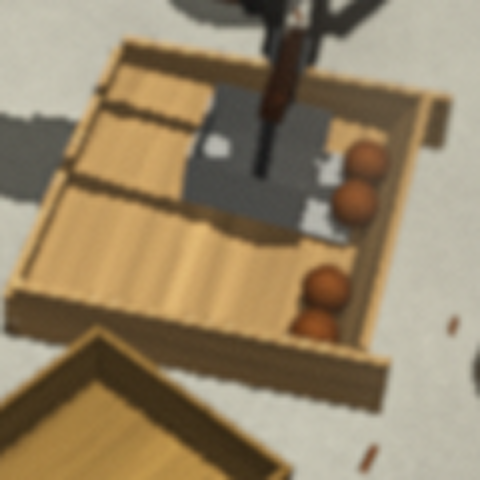

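{"op": "send_rows", "data": {"targets": [0,0,0,0,0.1,0,5,0,0,0,-0.02,0.12,0,5,0,0,0,0,0,0,5]}}

```text
clock: 12.55
ee_pos: [0.5537, 0.2997, 0.1057]
orientation: [0.572, 0.365, 0.605, -0.416]
wrist_force: [0.0, -0.4, -3.5]
grip_width: 0.0171
```

Run:
```python
from h import *
rep()
l=tray(lip_now());print(l,l[2]-floor(l[0]))
c=cam("top")
for b in balls(c,roi=(115,150,240,235)): print(*b,tray(b[3]))
```

```text
t 12.55 tcp [0.5537 0.2997 0.1057] 
R [[-0.0797653562954933, 0.9183609557258714, 0.3876217781979194], [-0.03365485204650087, 0.38615800515990256, -0.9218184994805934], [-0.9962453708142291, -0.0865745346460991, 0.00010527122230080677]] 
q [ 0.3864  0.4627  1.4335 -0.0011  1.3321 -0.0113] F [ 0.0201 -0.4075 -3.4594] M [ 0.0723 -0.0451  0.0387] w 0.017138597459092103
[0.1174 0.0488 0.0156] 0.005894832310115804
[207.617  173.4894] 47 4.501025199890137 [0.6778 0.172  0.0306] [ 0.1093 -0.117   0.0306]
[192.8364 179.9818] 55 5.058163642883301 [0.6582 0.218  0.0306] [ 0.1092 -0.067   0.0306]
[164.8485 190.0758] 66 5.02503776550293 [0.6281 0.3048 0.0306] [0.1154 0.0246 0.0306]
```

{"op": "send_rows", "data": {"targets": [0,0,0.5,-0.09,-0.02,0,5,0,0,0.5,-0.09,-0.02,0,5,0,0,0.5,-0.09,-0.03,0,5,0,0,0.5,-0.09,-0.03,0,5,0,0,0.5,-0.09,-0.03,0,5,0,0,0.5,-0.09,-0.03,0,5,0,0,0.5,-0.1,-0.03,0,5,0,0,0.5,-0.1,-0.03,0,5]}}

```text
clock: 13.4
ee_pos: [0.5448, 0.296, 0.1277]
orientation: [0.635, 0.465, 0.533, -0.311]
wrist_force: [-0.1, -0.1, -3.3]
grip_width: 0.0164
```

Run:
```python
from h import *
rep()
l=tray(lip_now());print(l,l[2]-floor(l[0]))
c=cam("scene")
im=c["image"][80:220,220:350,::-1];cv2.imwrite("pics/s14.png",cv2.resize(im,None,fx=4,fy=4,interpolation=cv2.INTER_CUBIC))
c=cam("top")
for b in balls(c,roi=(115,150,240,235)): print(*b,tray(b[3]))
im=c["image"][140:260,110:250,::-1];cv2.imwrite("pics/t14.png",cv2.resize(im,None,fx=4,fy=4,interpolation=cv2.INTER_CUBIC))
```

```text
t 13.4 tcp [0.5448 0.296  0.1277] 
R [[0.23922649262406992, 0.8902054633206085, 0.38769178260691417], [0.10050496801260073, 0.37443781968377443, -0.9217890597068548], [-0.9657481227688574, 0.2594813139025663, 0.00010537469307314584]] 
q [ 0.3831  0.2453  1.7531  0.0049  0.8807 -0.0177] F [-0.1123 -0.1386 -3.3296] M [-0.1075  0.2869 -0.0046] w 0.016365347706924483
[0.1342 0.0488 0.0678] 0.059545646054871754
[207.5227 172.8409] 44 4.64574670791626 [0.6799 0.1723 0.0306] [ 0.1114 -0.1175  0.0306]
[192.7917 179.6458] 48 5.001100063323975 [0.6592 0.2181 0.0306] [ 0.1102 -0.0673  0.0306]
```

View pics/t14.png

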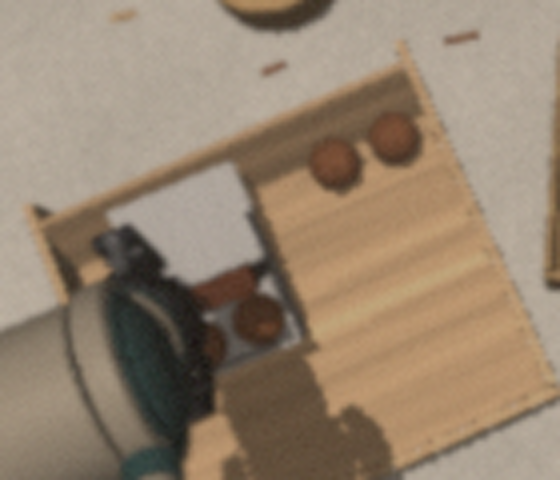

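View pics/s14.png

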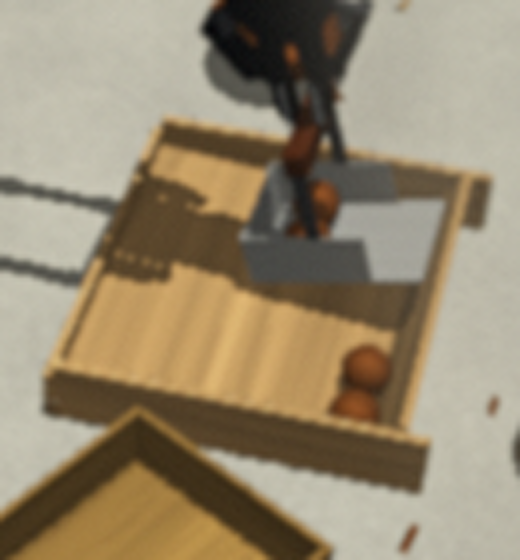

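{"op": "send_rows", "data": {"targets": [0,0,0,-0.6,0,0,5,0,0,0,-0.8,0,0,5,0.89,-0.24,0,-0.8,0,0,5,0.89,-0.24,0,-0.5,0,0,5,0.89,-0.24,0,0,0,0,5,0.89,-0.24,0,0,0,0,5,0.89,-0.24,0,0,0,0,5,0,0,0,0,0,0,5]}}

```text
clock: 14.3
ee_pos: [0.5261, 0.2893, 0.2057]
orientation: [0.56, 0.561, 0.43, -0.432]
wrist_force: [-0.8, 0.1, -2.8]
grip_width: 0.0168
```

Run:
```python
from h import *
rep()
l=(lip_now());print(l)
P,Rg=lip_goal([.60,-.035,.14],15,0); plan(P,Rg)
```

```text
t 14.3 tcp [0.5261 0.2893 0.2057] 
R [[0.25800875376157617, 0.9661373096744108, -0.0031908991664162945], [-0.0017134020785410375, -0.002845153380403198, -0.9999944846625703], [-0.9661410596986943, 0.2580127980495035, 0.0009213071966138187]] 
q [ 0.4663  0.1804  1.6337 -0.1324  1.0977  0.5162] F [-0.7964  0.1049 -2.8462] M [0.0259 0.2918 0.0288] w 0.016775878062612524
[0.6249 0.2889 0.1457]
tcp [0.5261 0.2893 0.2057] turn units [-0.0326  0.0196  0.0096] shift units(now axes) [-0.0103 -0.8226 10.8122] in goal axes [-0.0295 -0.8533 10.8097]
```

{"op": "send_rows", "data": {"targets": [0,0,0,0,-0.1,0.9,5,0,0,0,0,-0.1,0.9,5,0,0,0,0,-0.1,0.9,5,0,0,0,0,-0.1,0.9,5,0,0,0,0,-0.1,0.9,5,0,0,0,0,-0.1,0.9,5,0,0,0,0,-0.1,0.9,5,0,0,0,0,-0.1,0.9,5]}}

```text
clock: 15.1
ee_pos: [0.5017, 0.0713, 0.1999]
orientation: [0.561, 0.561, 0.43, -0.431]
wrist_force: [0.1, -0.6, -2.2]
grip_width: 0.0172
```

{"op": "send_rows", "data": {"targets": [0,0,0,0,0,0.9,5,0,0,0,0,0,0.9,5,0,0,0,0,0,0.9,5,0,0,0,0,0,0.9,5,0,0,0,0,0,0,5]}}

```text
clock: 15.6
ee_pos: [0.5019, -0.0391, 0.2001]
orientation: [0.561, 0.561, 0.428, -0.433]
wrist_force: [-1.3, -0.2, -2.9]
grip_width: 0.0164
```

Run:
```python
from h import *
rep()
l=(lip_now());print(l)
P,Rg=lip_goal([.62,-.035,.04],-15,0); plan(P,Rg)
ov("top","t15.png",(200,110,360,260),4);ov("scene","s15.png",(170,110,330,280),3.5)
c=cam("top")
for b in balls(c,roi=(115,150,240,235)): print(*b,tray(b[3]))
```

```text
t 15.6 tcp [ 0.5019 -0.0391  0.2001] 
R [[0.259216870606233, 0.9657991516743446, -0.006213905231642336], [-0.0048592221046390716, -0.0051295942429202546, -0.9999750373001522], [-0.9658069175325104, 0.2592405945989543, 0.003363355219328068]] 
q [-0.268   0.0087  1.8461  0.0745  1.0336 -0.2923] F [-1.2778 -0.2003 -2.9021] M [-0.0088  0.3294 -0.0023] w 0.016426870988390675
[ 0.6008 -0.0399  0.1402]
tcp [ 0.5019 -0.0391  0.2001] turn units [-0.072   0.039  -6.0049] shift units(now axes) [ 2.4314  1.5016 -0.1551] in goal axes [ 1.354   2.5176 -0.1355]
[207.3958 173.0208] 48 5.099119663238525 [0.6794 0.1727 0.0306] [ 0.111  -0.1169  0.0306]
[193.037  179.5926] 54 4.964249134063721 [0.6594 0.2174 0.0306] [ 0.1101 -0.068   0.0306]
```

View pics/s15.png

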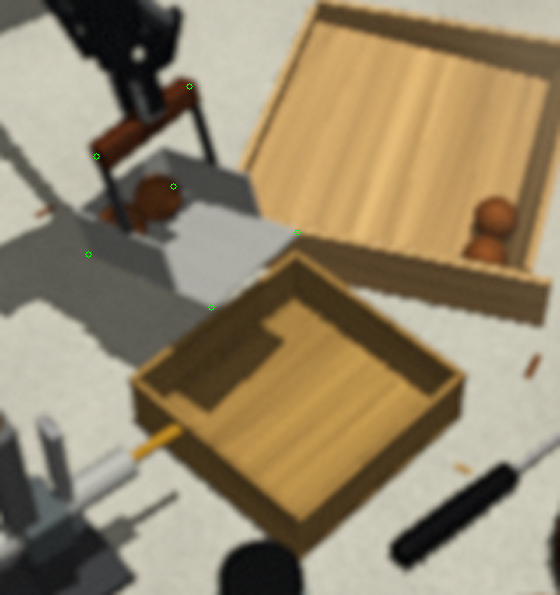

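View pics/t15.png

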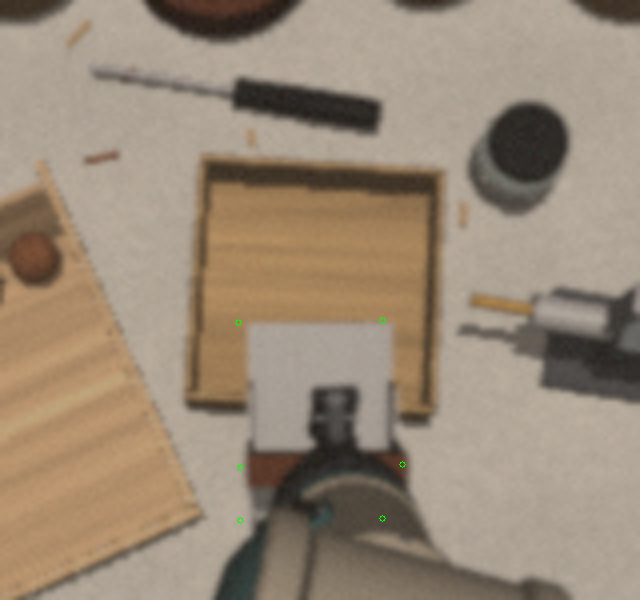

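{"op": "send_rows", "data": {"targets": [0,0,-0.5,0.2,0.3,0,5,0,0,-0.5,0.2,0.3,0,5,0,0,-0.5,0.2,0.3,0,5,0,0,-0.5,0.2,0.3,0,5,0,0,-0.3,0.2,0.3,0,5,0,0,0,0,0,0,5]}}

```text
clock: 16.35
ee_pos: [0.5529, -0.0344, 0.1772]
orientation: [0.515, 0.515, 0.484, -0.485]
wrist_force: [-0.9, 0.3, -2.8]
grip_width: 0.0169
```

Run:
```python
from h import *
rep()
l=(lip_now());print(l)
P,Rg=lip_goal([.62,-.04,.045],-15,0); plan(P,Rg)
```

```text
t 16.35 tcp [ 0.5529 -0.0344  0.1772] 
R [[0.061152198201301855, 0.998127580460763, -0.0013197646349470404], [-0.00016053741854482606, -0.001312403635529369, -0.9999991259118353], [-0.9981284400731631, 0.06115235662049673, 7.998045790552633e-05]] 
q [-0.1963  0.2165  1.626   0.0125  1.2391 -0.1987] F [-0.8885  0.3003 -2.7541] M [0.0214 0.0862 0.0282] w 0.016949423356022834
[ 0.6379 -0.0345  0.0987]
tcp [ 0.5529 -0.0344  0.1772] turn units [-0.0152 -0.0006 -3.7012] shift units(now axes) [1.0483 0.3179 0.1875] in goal axes [0.8933 0.634  0.188 ]
```

{"op": "send_rows", "data": {"targets": [0,0,0,0.5,0,0.1,5,0,0,0,0.5,0,0.1,5,0,0,-0.5,0,0.08,0,5,0,0,-0.5,0,0.08,0,5,0,0,-0.5,0,0.08,0,5,0,0,-0.5,0,0.08,0,5,0,0,-0.5,0,0.1,0,5,0,0,-0.5,0,0.1,0,5]}}

```text
clock: 17.15
ee_pos: [0.5681, -0.0408, 0.148]
orientation: [-0.447, -0.448, -0.547, 0.548]
wrist_force: [1.0, -0.4, -3.7]
grip_width: 0.0168
```

{"op": "send_rows", "data": {"targets": [0,0,-0.5,0,0,0,5,0,0,-0.5,0,0,0,5,0,0,0,0,0,0,5,0,0,0,0,0,0,5,0,0,0,0,0,0,5]}}

```text
clock: 17.65
ee_pos: [0.5678, -0.0414, 0.148]
orientation: [-0.423, -0.424, -0.565, 0.567]
wrist_force: [-0.2, -0.6, -1.9]
grip_width: 0.017
```

Run:
```python
from h import *
rep()
l=(lip_now());print(l)
ov("scene","s16.png",(170,110,330,280),3.5)
```

```text
t 17.65 tcp [ 0.5678 -0.0414  0.148 ] 
R [[-0.2826304602613243, 0.959222323428955, -0.0035436094634475612], [0.0003499377796729042, -0.0035911208872827505, -0.999993490675976], [-0.9592288050700012, -0.28262986057090705, 0.0006792920191533991]] 
q [-0.1626  0.4721  1.3467 -0.0454  1.6057 -0.154 ] F [-0.2    -0.6305 -1.9271] M [-0.0279 -0.3341 -0.0082] w 0.01696335753201242
[ 0.6209 -0.0416  0.0453]
```

View pics/s16.png

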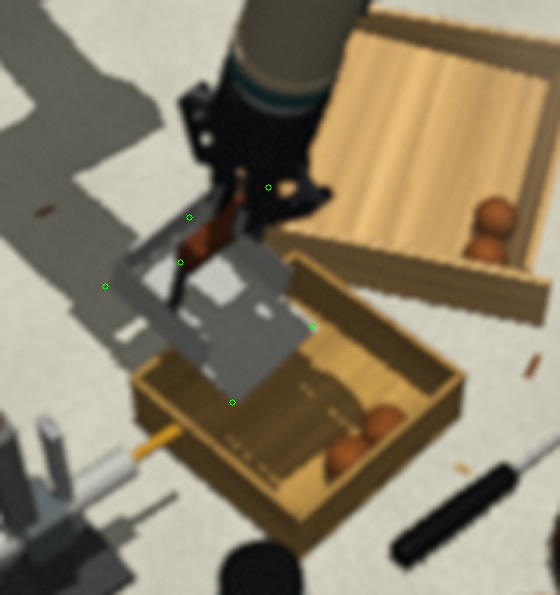

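{"op": "send_rows", "data": {"targets": [0,0,0,-0.8,-0.2,0,5,0,0,0.5,-0.8,-0.2,0,5,0,0,0.5,-0.8,-0.2,0,5,0,0,0.5,-0.4,-0.2,0,5,-0.92,0,0.5,0,0,0,5,-0.92,0,0.2,0,0,0,5,-0.92,0,0,0,0,0,5,-0.92,0,0,0,0,0,5]}}

```text
clock: 18.5
ee_pos: [0.5657, -0.0416, 0.2355]
orientation: [0.545, 0.395, 0.601, -0.432]
wrist_force: [0.2, 1.1, -2.6]
grip_width: 0.0169
```

Run:
```python
from h import *
rep()
l=(lip_now());print(l)
P,Rg=lip_goal(toworld([.055,-.0915,floor(.055)+.09]),-5,23); plan(P,Rg)
c=cam("top")
for b in balls(c,roi=(115,150,240,235)): print(*b,tray(b[3]))
```

```text
t 18.5 tcp [ 0.5657 -0.0416  0.2355] 
R [[-0.09482219804664066, 0.9450374936695302, 0.31291034868859235], [0.003406279438350035, 0.31463280178993097, -0.9492073521092249], [-0.9954883967269491, -0.08894006744224348, -0.03305323562645057]] 
q [-0.1859  0.3032  1.3622 -0.0142  1.5701 -0.5051] F [ 0.2401  1.061  -2.6428] M [ 0.0208 -0.1359  0.0534] w 0.0168796741713265
[ 0.6333 -0.0161  0.1452]
tcp [ 0.5657 -0.0416  0.2355] turn units [-0.9139 -0.4609  0.0054] shift units(now axes) [ 1.3985  1.6313 -6.0411] in goal axes [ 1.1582  2.1089 -5.9433]
[207.6471 173.3137] 51 5.000100135803223 [0.6784 0.1719 0.0306] [ 0.1098 -0.1173  0.0306]
[192.6833 180.0833] 60 5.039888381958008 [0.6579 0.2185 0.0306] [ 0.1091 -0.0664  0.0306]
```

{"op": "send_rows", "data": {"targets": [-0.91,-0.46,0,0,0,0,5,0,0,0,0,0.35,-0.99,5,0,0,0,0,0.35,-0.99,5,0,0,0,0,0.35,-0.99,5,0,0,0,0,0.35,-0.99,5,0,0,0,0,0.35,-0.99,5,0,0,0,0.3,0.35,-0.99,5,0,0,0,0.5,0,0,5]}}

```text
clock: 19.35
ee_pos: [0.5532, 0.1505, 0.206]
orientation: [0.572, 0.366, 0.606, -0.415]
wrist_force: [-0.1, -0.3, -3.1]
grip_width: 0.0166
```

Run:
```python
from h import *
rep()
l=tray(lip_now());print(l)
P,Rg=lip_goal(toworld([.055,-.0915,floor(.055)+.01]),-5,23); plan(P,Rg)
ov("top","t17.png",(110,140,270,290),4)
```

```text
t 19.35 tcp [0.5532 0.1505 0.206 ] 
R [[-0.0792361887946405, 0.9174974207841462, 0.38976930258774806], [-0.030441864512643302, 0.3885892197492312, -0.9209080905170057], [-0.9963909470033809, -0.08483455162328107, -0.0028599966054014825]] 
q [ 0.1568  0.3185  1.4106 -0.0177  1.4956 -0.2416] F [-0.0721 -0.3098 -3.0604] M [-0.0151 -0.1068  0.0211] w 0.016557802898233172
[ 0.0588 -0.0879  0.116 ]
tcp [0.5532 0.1505 0.206 ] turn units [-0.0091 -0.0337 -0.0267] shift units(now axes) [3.022  0.1357 0.1215] in goal axes [3.022  0.1426 0.1127]
```

View pics/t17.png

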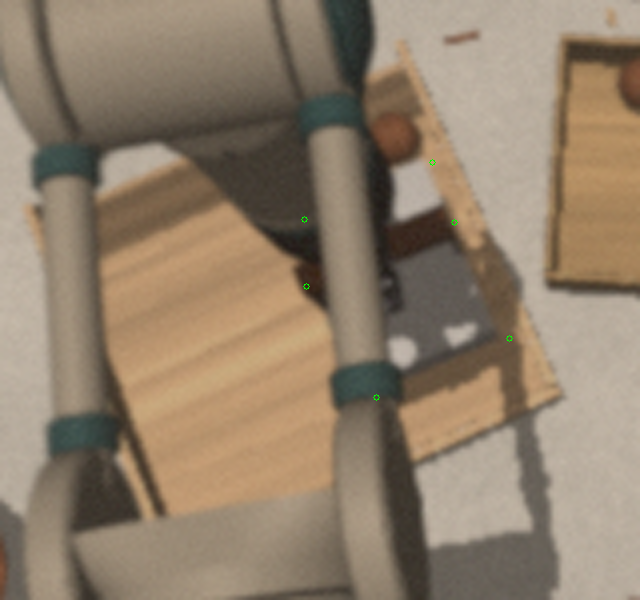

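{"op": "send_rows", "data": {"targets": [0,0,0,0.6,0.02,0.02,5,0,0,0,0.6,0.02,0.02,5,0,0,0,0.6,0.02,0.02,5,0,0,0,0.6,0.02,0.02,5,0,0,0,0.4,0.02,0.02,5,0,0,0,0.2,0,0,5,0,0,0,0,0,0,5]}}

```text
clock: 20.1
ee_pos: [0.5497, 0.141, 0.1148]
orientation: [0.57, 0.365, 0.606, -0.418]
wrist_force: [0.0, -0.3, -1.9]
grip_width: 0.0165
```

Run:
```python
from h import *
rep()
l=tray(lip_now());print(l,l[2]-floor(l[0]))
P,Rg=lip_goal(toworld([.055,-.0915,floor(.055)]),-5,23); plan(P,Rg)
ov("scene","s18.png",(220,80,360,210),4)
```

```text
t 20.1 tcp [0.5497 0.141  0.1148] 
R [[-0.083150860304953, 0.9183773826887063, 0.3868706727013417], [-0.03433313887577344, 0.38534453939690205, -0.9221338414416461], [-0.9959453649701292, -0.08995870676500306, -0.0005109517444475964]] 
q [ 0.1444  0.3698  1.5655 -0.0229  1.2937 -0.2457] F [ 0.0032 -0.3244 -1.9036] M [ 0.0707 -0.0436  0.0094] w 0.016514596223293432
[ 0.0514 -0.0957  0.0245] 0.008948427813277322
tcp [0.5497 0.141  0.1148] turn units [-0.0473 -0.0101  0.0322] shift units(now axes) [ 0.3044  0.1392 -0.131 ] in goal axes [ 0.3046  0.1388 -0.1307]
```

View pics/s18.png

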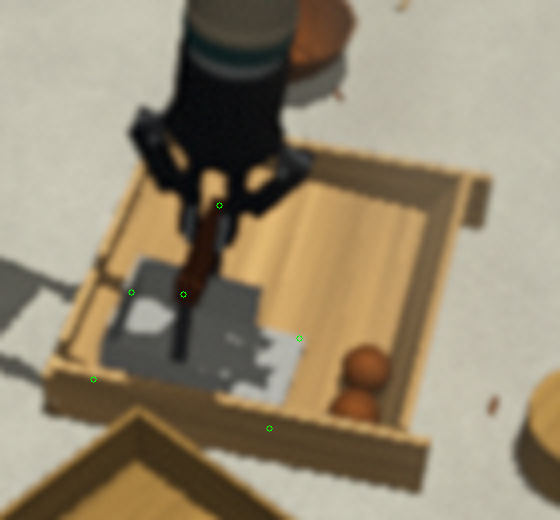

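{"op": "send_rows", "data": {"targets": [0,0,0,0.1,0,-0.13,5,0,0,0,0.15,0,0,5,0,0,0,0.05,0,0,5,0,0,0,0,0.3,0,5,0,0,0,0,0.4,0,5,0,0,0,0,0.4,0,5,0,0,0,0,0.2,0,5,0,0,0,0,0,0,5]}}

```text
clock: 20.95
ee_pos: [0.5856, 0.1605, 0.1025]
orientation: [0.571, 0.365, 0.606, -0.416]
wrist_force: [1.1, -0.3, -2.0]
grip_width: 0.0166
```

Run:
```python
from h import *
rep()
l=tray(lip_now());print(l,l[2]-floor(l[0]))
ov("scene","s19.png",(220,80,360,210),4)
```

```text
t 20.95 tcp [0.5856 0.1605 0.1025] 
R [[-0.08038546167708677, 0.9182626209973173, 0.38772662589780793], [-0.03349490504789149, 0.38627725039917804, -0.9217743634750769], [-0.9962009179311141, -0.08708412428903334, -0.00029395580936047994]] 
q [ 0.1661  0.4335  1.4925 -0.0205  1.3006 -0.2257] F [ 1.0764 -0.2812 -1.9793] M [ 0.0638 -0.163   0.0047] w 0.016619800536071358
[ 0.0923 -0.0918  0.0124] 0.0004296058518824218
```

View pics/s19.png

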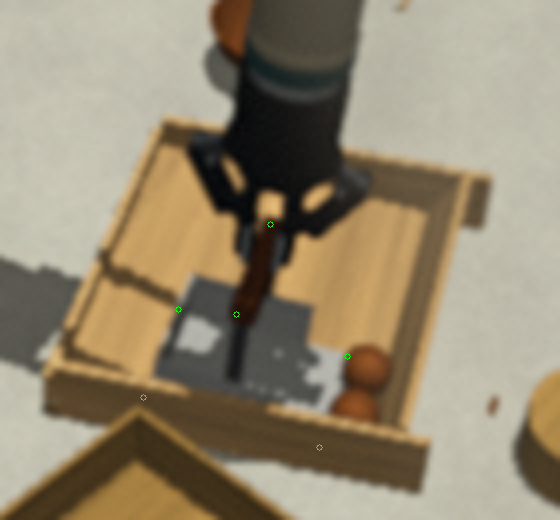

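{"op": "send_rows", "data": {"targets": [0,0,0,0,0.1,0,5,0,0,0,0,0.1,0,5,0,0,0,-0.03,0.1,0,5,0,0,0,-0.03,0.1,0,5,0,0,0,-0.04,0.1,0,5,0,0,0,-0.04,0.1,0,5,0,0,0,-0.04,0.1,0,5,0,0,0,0,0,0,5]}}

```text
clock: 21.8
ee_pos: [0.6045, 0.1684, 0.1066]
orientation: [0.571, 0.365, 0.605, -0.417]
wrist_force: [-0.6, 0.6, -2.3]
grip_width: 0.0165
```

Run:
```python
from h import *
rep()
l=tray(lip_now());print(l,l[2]-floor(l[0]))
c=cam("top")
for b in balls(c,roi=(115,150,240,235)): print(*b,tray(b[3]))
ov("scene","s20.png",(220,80,360,210),4)
```

```text
t 21.8 tcp [0.6045 0.1684 0.1066] 
R [[-0.08019930572204398, 0.9183425561888081, 0.3875758259415926], [-0.03363410245193604, 0.38611368035397015, -0.9218378235870801], [-0.9962112318750249, -0.0869665184776171, -7.842147334446992e-05]] 
q [ 0.1733  0.4593  1.4373 -0.0199  1.33   -0.2191] F [-0.6266  0.6133 -2.2663] M [-0.0028 -0.1141 -0.0112] w 0.016513611642900317
[ 0.1128 -0.0919  0.0164] 0.006305393090351283
```

View pics/s20.png

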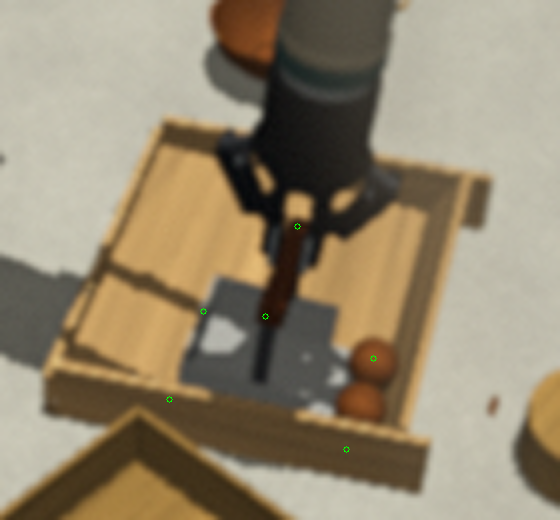

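{"op": "send_rows", "data": {"targets": [0,0,0,0,0.1,0,5,0,0,0,0,0.08,0,5,0,0,0.5,-0.09,-0.02,0,5,0,0,0.5,-0.09,-0.02,0,5,0,0,0.5,-0.09,-0.03,0,5,0,0,0.5,-0.09,-0.03,0,5,0,0,0.5,-0.09,-0.03,0,5,0,0,0.5,-0.09,-0.03,0,5]}}

```text
clock: 22.7
ee_pos: [0.6035, 0.1681, 0.122]
orientation: [0.621, 0.441, 0.553, -0.338]
wrist_force: [-0.6, -0.4, -3.1]
grip_width: 0.0168
```

{"op": "send_rows", "data": {"targets": [0,0,0.5,-0.1,-0.03,0,5,0,0,0.5,-0.1,-0.03,0,5,0,0,0,0,0,0,5,0,0,0,0,0,0,5]}}

```text
clock: 23.1
ee_pos: [0.6009, 0.1669, 0.1275]
orientation: [0.635, 0.464, 0.533, -0.312]
wrist_force: [0.2, 0.1, -2.5]
grip_width: 0.0169
```

Run:
```python
from h import *
rep()
l=tray(lip_now());print(l,l[2]-floor(l[0]))
ov("scene","s21.png",(200,80,360,260),3.3)
```

```text
t 23.1 tcp [0.6009 0.1669 0.1275] 
R [[0.23667828291786275, 0.8910516595006438, 0.3873116710043748], [0.09970981398357537, 0.3742570712162382, -0.921948804240238], [-0.9664581436308627, 0.2568240345952702, -0.000268074233237825]] 
q [ 0.1119  0.2525  1.7425  0.093   0.8991 -0.3346] F [ 0.1833  0.0565 -2.5332] M [-0.0967  0.218  -0.033 ] w 0.0168831666395795
[ 0.1353 -0.092   0.0674] 0.05920416095205996
```

View pics/s21.png

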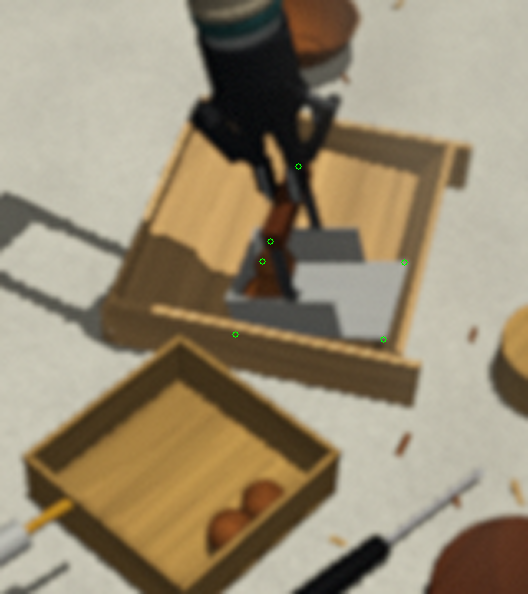

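{"op": "send_rows", "data": {"targets": [0,0,0,-0.6,0,0,5,0,0,0,-0.8,0,0,5,0.89,-0.24,0,-0.8,0,0,5,0.89,-0.24,0,-0.5,0,0,5,0.89,-0.24,0,0,0,0,5,0.89,-0.24,0,0,0,0,5,0.89,-0.24,0,0,0,0,5,0,0,0,0,0,0,5]}}

```text
clock: 23.95
ee_pos: [0.5823, 0.1602, 0.2056]
orientation: [0.56, 0.561, 0.43, -0.432]
wrist_force: [0.3, 0.4, -3.4]
grip_width: 0.0163
```

Run:
```python
from h import *
rep()
l=(lip_now());print(l)
P,Rg=lip_goal([.60,-.045,.14],15,0); plan(P,Rg)
c=cam("top"); save(c,"t22.png")
```

```text
t 23.95 tcp [0.5823 0.1602 0.2056] 
R [[0.2572412038968973, 0.9663426966436678, -0.0029589966406681767], [-0.0015975152990517216, -0.002636782818928207, -0.9999952476493252], [-0.9663459064758047, 0.2572447084388916, 0.0008654580552593938]] 
q [ 0.1865  0.1695  1.6477 -0.0562  1.0694  0.21  ] F [ 0.3267  0.4083 -3.4004] M [0.0001 0.3047 0.0114] w 0.016262832902942056
[0.6811 0.1599 0.1455]
tcp [0.5823 0.1602 0.2056] turn units [-0.0302  0.0183  0.0187] shift units(now axes) [-0.5044 -2.6461  6.8487] in goal axes [-0.5197 -2.6633  6.8409]
```

View pics/t22.png

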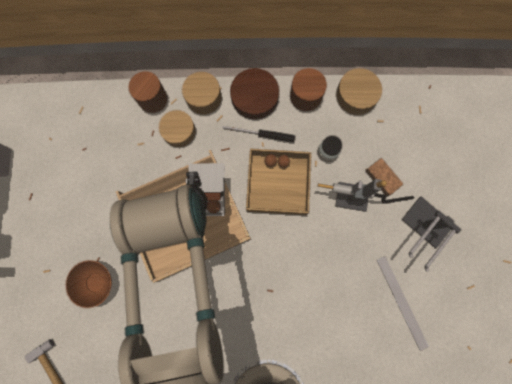

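{"op": "send_rows", "data": {"targets": [0,0,0,-0.1,-0.4,0.9,5,0,0,0,-0.1,-0.4,0.9,5,0,0,0,-0.1,-0.4,0.9,5,0,0,0,0,-0.4,0.9,5,0,0,0,0,-0.4,0.9,5,0,0,0,0,-0.2,0.9,5,0,0,0,0,-0.2,0.9,5,0,0,0,0,0,0.6,5]}}

```text
clock: 24.8
ee_pos: [0.5081, -0.0494, 0.1958]
orientation: [0.56, 0.561, 0.43, -0.433]
wrist_force: [-0.0, 0.4, -2.2]
grip_width: 0.0163
```

{"op": "send_rows", "data": {"targets": [0,0,0,0,0,0,5,0,0,-0.5,0.2,0.3,0,5,0,0,-0.5,0.2,0.3,0,5,0,0,-0.5,0.2,0.3,0,5,0,0,-0.5,0.2,0.3,0,5,0,0,-0.3,0.2,0.2,0,5,0,0,0,0,0,0,5]}}

```text
clock: 25.5
ee_pos: [0.5569, -0.0472, 0.1727]
orientation: [0.514, 0.515, 0.484, -0.486]
wrist_force: [0.7, -0.7, -2.3]
grip_width: 0.0171
```

Run:
```python
from h import *
rep()
l=(lip_now());print(l)
P,Rg=lip_goal([.60,-.045,.045],-15,0); plan(P,Rg)
c=cam("top"); 
ov("scene","s23.png",(170,90,340,280),3.1)
```

```text
t 25.5 tcp [ 0.5569 -0.0472  0.1727] 
R [[0.05869255518860206, 0.9982722527671426, -0.0027736835882363198], [-0.00045783359619139263, -0.0027515553662174064, -0.9999961096581653], [-0.9982760010907963, 0.058693596740031106, 0.00029554676027621074]] 
q [-0.2179  0.2282  1.6214  0.013   1.2345 -0.2191] F [ 0.727  -0.674  -2.2989] M [0.0274 0.0229 0.0069] w 0.017145913423234516
[ 0.6416 -0.0474  0.094 ]
tcp [ 0.5569 -0.0472  0.1727] turn units [-0.0321  0.0001 -3.673 ] shift units(now axes) [ 0.8517 -0.4686 -0.0711] in goal axes [ 0.956  -0.1762 -0.072 ]
```

View pics/s23.png

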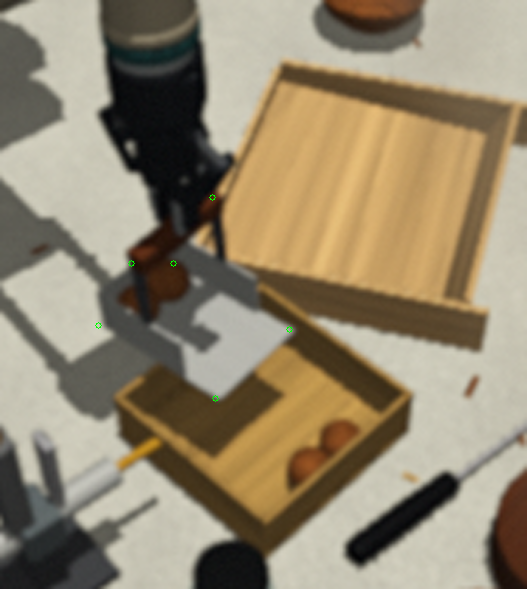

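{"op": "send_rows", "data": {"targets": [0,0,0,0.5,-0.2,0,5,0,0,0,0.3,-0.2,0,5,0,0,-0.4,0,0.06,0,5,0,0,-0.4,0,0.06,0,5,0,0,-0.4,0,0.06,0,5,0,0,-0.4,0,0.06,0,5,0,0,-0.4,0,0.06,0,5,0,0,0,0,0,0,5]}}

```text
clock: 26.4
ee_pos: [0.5544, -0.0478, 0.149]
orientation: [-0.47, -0.472, -0.526, 0.529]
wrist_force: [-0.5, 0.6, -3.4]
grip_width: 0.0167
```

{"op": "send_rows", "data": {"targets": [0,0,0,0,0,0,5,0,0,0,0,0,0,5,0,0,-0.4,0,0.06,0,5,0,0,-0.4,0,0.06,0,5,0,0,-0.4,0,0.06,0,5,0,0,-0.4,0,0.06,0,5,0,0,0,0,0,0,5,0,0,0,0,0,0,5]}}

```text
clock: 27.2
ee_pos: [0.5605, -0.0477, 0.1481]
orientation: [-0.432, -0.434, -0.558, 0.56]
wrist_force: [0.3, 0.3, -2.9]
grip_width: 0.0164
```

Run:
```python
from h import *
rep()
l=(lip_now());print(l)
ov("scene","s24.png",(170,90,340,280),3.1)
```

```text
t 27.2 tcp [ 0.5605 -0.0477  0.1481] 
R [[-0.2511938526694271, 0.9679274202839196, -0.004261155196290167], [0.00023985478283816697, -0.004340061875156953, -0.99999055312168], [-0.967936770068569, -0.2511925017301204, 0.0008580348420491046]] 
q [-0.1769  0.4411  1.3904 -0.044   1.5602 -0.1665] F [ 0.291   0.3369 -2.8717] M [ 0.0007 -0.2924 -0.0039] w 0.016418717816669138
[ 0.617  -0.0481  0.0471]
```

View pics/s24.png

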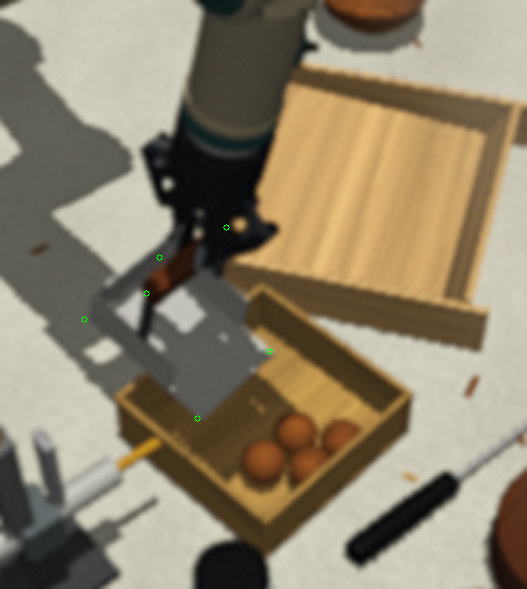

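{"op": "send_rows", "data": {"targets": [0,0,0,-0.8,-0.2,0,5,0,0,0.5,-0.8,-0.2,0,5,0,0,0.5,-0.8,-0.3,0,5,0,0,0.5,-0.8,-0.3,0,5,0,0,0.5,-0.5,-0.3,0,5,0,0,0.5,0,-0.3,0,5,0,0,0.4,0,-0.3,0,5,0,0,0,0,0,0,5]}}

```text
clock: 28.05
ee_pos: [0.5243, -0.0471, 0.2664]
orientation: [-0.499, -0.501, -0.499, 0.502]
wrist_force: [-0.9, -0.3, -2.8]
grip_width: 0.0168
```

```bash
cat >> h.py <<'E'
RK=np.array([.424,-.432,0]); RY=np.radians(-43.7)
Rr=np.array([[np.cos(RY),-np.sin(RY),0],[np.sin(RY),np.cos(RY),0],[0,0,1]])
def bar_now():
    o=st(); return o["ee_pos"]+o["R"]@np.array([H-.115,0,0])
def bar_goal(rx,z,ry=0,yaw=-43.7):
    Rg=scoopR(0,yaw); return RK+Rr@np.array([rx,ry,z])-Rg@np.array([H-.115,0,0]),Rg
E
python3 - <<'E'
from h import *
rep()
P,Rg=bar_goal(-.15,.29); print(P);plan(P,Rg)
c=cam("top"); save(c,"t25.png")
s=cam("scene"); im=s["image"][200:345,20:180,::-1]; cv2.imwrite("pics/s25.png",cv2.resize(im,None,fx=4,fy=4,interpolation=cv2.INTER_CUBIC))
im=c["image"][180:290,370:480,::-1]; cv2.imwrite("pics/t25b.png",cv2.resize(im,None,fx=5,fy=5,interpolation=cv2.INTER_CUBIC))
for b in balls(c,.026,roi=(245,145,315,220)): print(*b)
E
```

```text
t 28.05 tcp [ 0.5243 -0.0471  0.2664] 
R [[-0.0011117808494557901, 0.9999882032464389, -0.004728351858904245], [-0.0011848494523531983, -0.004729668741182608, -0.999988113112038], [-0.9999986800366878, -0.0011061652487308615, 0.0011900938301068475]] 
q [-0.2208  0.1688  1.4655 -0.0014  1.5082 -0.216 ] F [-0.9476 -0.3055 -2.7863] M [-0.0006 -0.0586  0.0404] w 0.016801134737379795
[ 0.3156 -0.3284  0.2585]
tcp [ 0.5243 -0.0471  0.2664] turn units [8.6858 0.0178 0.0069] shift units(now axes) [ 0.2813 -6.9126  9.4074] in goal axes [ 0.2624  1.4471 11.5844]
```

View pics/t25.png

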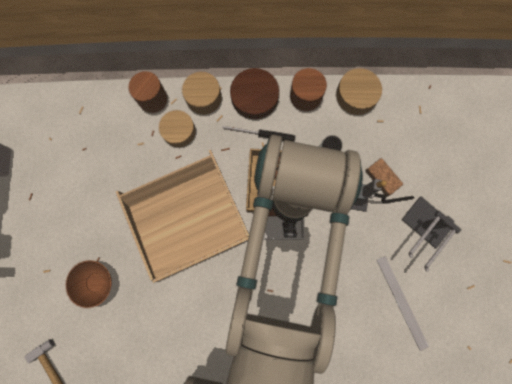

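View pics/t25b.png

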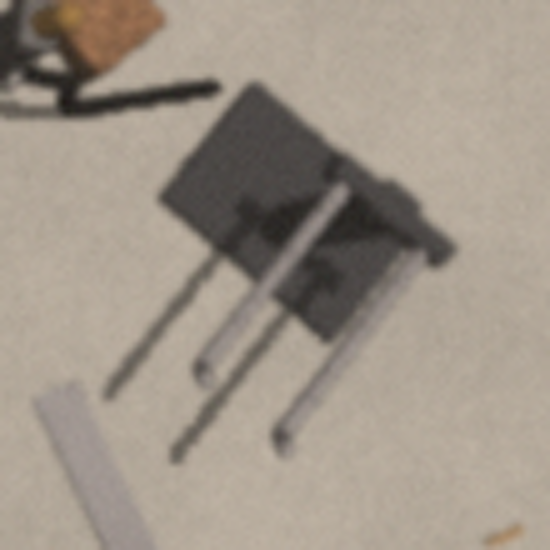

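View pics/s25.png

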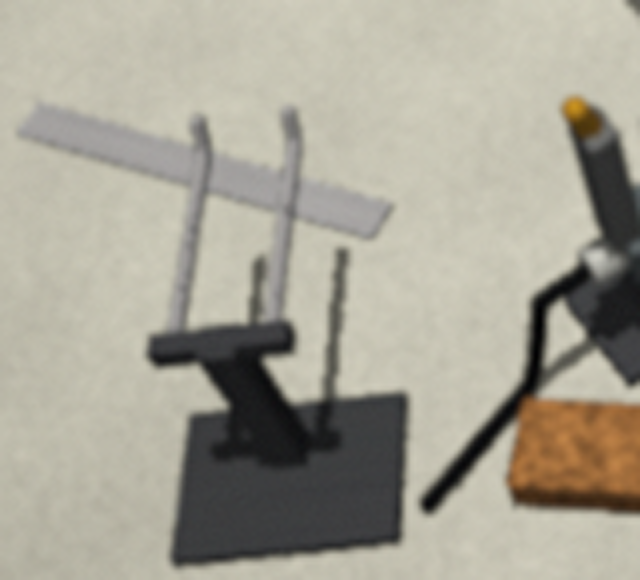

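Run:
```python
from h import *
for n,off,k in(("top",(370,180),5),("scene",(20,200),4)):
    c=cam(n)
    for p in [(-.037,.028,.167),(-.037,-.028,.167),(-.025,.028,.15),(-.025,-.028,.15),(.105,.028,.15),(.105,-.028,.15)]:
        print(n,p,(proj(c,RK+Rr@np.array(p))-off)*k)
```

```text
top (-0.037, 0.028, 0.167) [[203.7329 370.1791]]
top (-0.037, -0.028, 0.167) [[283.6776 441.3886]]
top (-0.025, 0.028, 0.15) [[204.2488 353.6104]]
top (-0.025, -0.028, 0.15) [[282.7165 423.4372]]
top (0.105, 0.028, 0.15) [[347.8782 177.2255]]
top (0.105, -0.028, 0.15) [[425.1619 245.1739]]
scene (-0.037, 0.028, 0.167) [[287.0262 108.055 ]]
scene (-0.037, -0.028, 0.167) [[196.117  116.3752]]
scene (-0.025, 0.028, 0.15) [[292.6966 140.346 ]]
scene (-0.025, -0.028, 0.15) [[202.2209 148.6002]]
scene (0.105, 0.028, 0.15) [[265.9052 327.7274]]
scene (0.105, -0.028, 0.15) [[168.2692 336.3298]]
```

{"op": "send_rows", "data": {"targets": [0.95,0,0,0,0,0,5,0.95,0,0,0,0,0,5,0.95,0,0,0,0,0,5,0.95,0,0,0,0,0,5,0.95,0,0,0,0,0,5,0.95,0,0,0,0,0,5,0.95,0,0,0,0,0,5,0.95,0,0,0,0,0,5]}}

```text
clock: 29.05
ee_pos: [0.5285, -0.0476, 0.2642]
orientation: [-0.307, -0.636, -0.308, 0.638]
wrist_force: [0.3, 0.1, -1.7]
grip_width: 0.0166
```

{"op": "send_rows", "data": {"targets": [0.95,0,0,0,0.1,0.97,5,0,0,0,0,0.1,0.97,5,0,0,0,0,0.1,0.97,5,0,0,0,0,0.1,0.97,5,0,0,0,0,0.1,0.97,5,0,0,0,0,0.1,0.97,5,0,0,0,0,0.1,0.97,5,0,0,0,0,0.1,0.97,5]}}

```text
clock: 29.85
ee_pos: [0.3884, -0.2368, 0.2649]
orientation: [-0.282, -0.648, -0.282, 0.649]
wrist_force: [0.7, -0.3, -2.8]
grip_width: 0.0167
```

```bash
sed -i 's/^RK=.*/RK=np.array([.425,-.4317,0]); RY=np.radians(-43.0)/; s/yaw=-43.7/yaw=-43.0/' h.py
python3 - <<'E'
from h import *
rep()
P,Rg=bar_goal(-.15,.19); print(P);plan(P,Rg)
E
```

```text
t 29.85 tcp [ 0.3884 -0.2368  0.2649] 
R [[-0.0020851577220479117, 0.7316256614259885, -0.6817034132672797], [-0.0003759948322676898, -0.6817054206713692, -0.731626665762777], [-0.9999977553700612, -0.0012692400312436236, 0.0016965507899254356]] 
q [-0.6993  0.057   1.5998 -0.0016  1.4862  0.0509] F [ 0.6722 -0.2773 -2.7742] M [-0.0544 -0.024   0.0538] w 0.016662089302154626
[ 0.3153 -0.3294  0.1585]
tcp [ 0.3884 -0.2368  0.2649] turn units [0.0046 0.0194 0.0145] shift units(now axes) [3.5545 0.3255 3.9121] in goal axes [3.5482 0.3226 3.918 ]
```

{"op": "send_rows", "data": {"targets": [0,0,0,0.2,0.1,0.97,5,0,0,0,0.2,0.1,0.97,5,0,0,0,0.4,0.1,0.97,5,0,0,0,0.7,0,0.97,5,0,0,0,0.7,0,0,5,0,0,0,0.7,0,0,5,0,0,0,0.6,0,0,5,0,0,0,0,0,0,5]}}

```text
clock: 30.65
ee_pos: [0.3146, -0.3257, 0.1578]
orientation: [-0.28, -0.647, -0.284, 0.65]
wrist_force: [-0.3, 0.8, -2.6]
grip_width: 0.0168
```

Run:
```python
from h import *
rep()
P,Rg=bar_goal(-.15,.19); print(P);plan(P,Rg)
ov("scene","s26.png",(20,130,190,320),3.1);ov("top","t26.png",(330,180,500,330),3.5)
```

```text
t 30.65 tcp [ 0.3146 -0.3257  0.1578] 
R [[-0.0053583926634155205, 0.7312570793844735, -0.6820809127062233], [0.004649268410541196, -0.6820651147706934, -0.7312766668751899], [-0.9999748356490334, -0.0070896447675891094, 0.0002549622677921054]] 
q [-0.9552  0.1192  1.7986 -0.0018  1.2306 -0.204 ] F [-0.2629  0.8244 -2.6337] M [-0.0249  0.0515 -0.015 ] w 0.01678573833810888
[ 0.3153 -0.3294  0.1585]
tcp [ 0.3146 -0.3257  0.1578] turn units [-0.0013  0.0029  0.0812] shift units(now axes) [-0.0234  0.1016  0.0729] in goal axes [-0.0227  0.1017  0.0729]
```

View pics/s26.png

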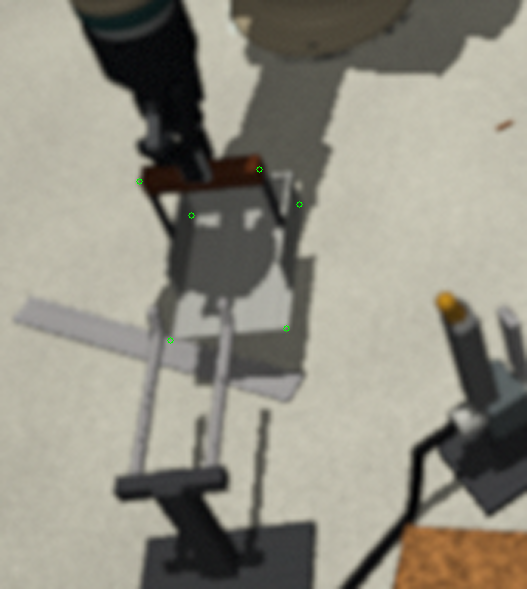

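View pics/t26.png

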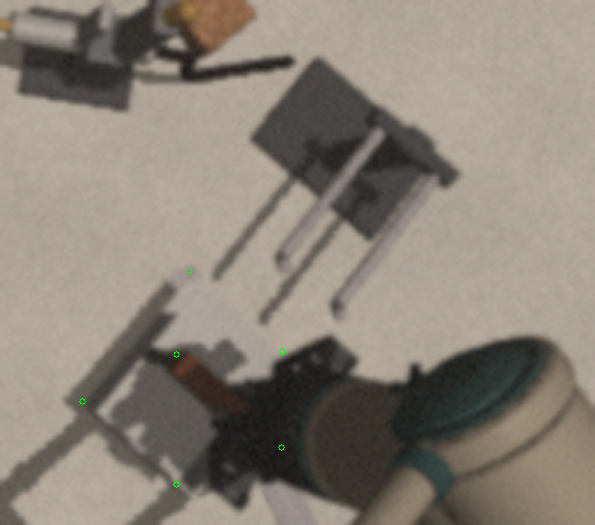

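{"op": "send_rows", "data": {"targets": [0,0,0,0,0.7,0.07,5,0,0,0,0,0.8,0,5,0,0,0,0,0.8,0,5,0,0,0,0,0,0,5]}}

```text
clock: 31.15
ee_pos: [0.368, -0.3794, 0.162]
orientation: [0.284, 0.648, 0.28, -0.648]
wrist_force: [-0.7, 0.3, -2.5]
grip_width: 0.0166
```

Run:
```python
from h import *
rep()
P,Rg=bar_goal(.005,.19); print(P);plan(P,Rg)
ov("scene","s27.png",(20,130,190,320),3.1);ov("top","t27.png",(330,180,500,330),3.5)
```

```text
t 31.15 tcp [ 0.368  -0.3794  0.162 ] 
R [[0.002688667082106827, 0.7317555604718546, -0.6815618613066929], [-0.005887449854820592, -0.6815409290704816, -0.7317563118524856], [-0.999979054282403, 0.005980110389203097, 0.0024757375071639276]] 
q [-0.9312  0.2216  1.6565 -0.0014  1.2572 -0.1808] F [-0.6527  0.3347 -2.5162] M [ 0.0449 -0.0159 -0.0316] w 0.01664493246981043
[ 0.4287 -0.4351  0.1585]
tcp [ 0.368  -0.3794  0.162 ] turn units [ 0.0069  0.0283 -0.0685] shift units(now axes) [ 0.1323  2.7445 -0.0174] in goal axes [ 0.1159  2.7453 -0.0187]
```

View pics/s27.png

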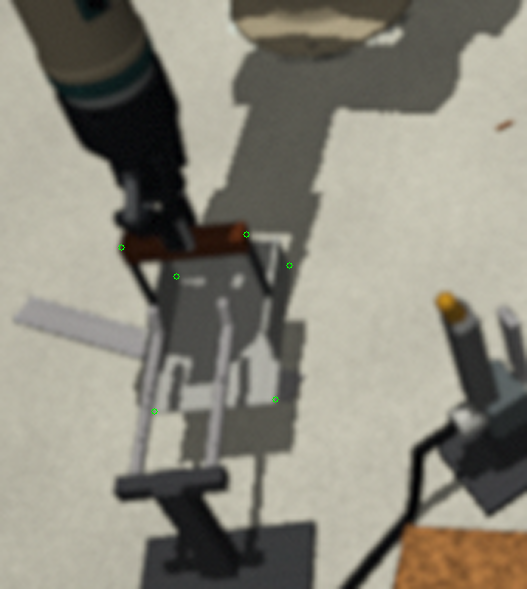

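View pics/t27.png

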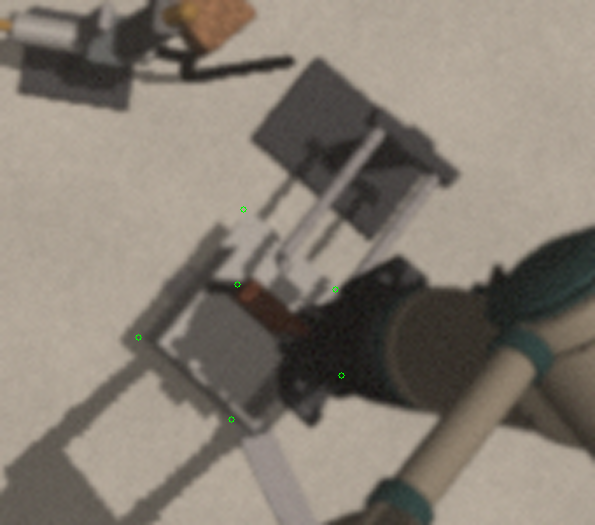

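{"op": "send_rows", "data": {"targets": [0,0,0,0,0.7,0,5,0,0,0,0,0.8,0,5,0,0,0,0,0.8,0,5,0,0,0,0,0.3,0,5,0,0,0,0,0,0,5]}}

```text
clock: 31.75
ee_pos: [0.4217, -0.4288, 0.1606]
orientation: [-0.282, -0.648, -0.282, 0.649]
wrist_force: [-1.0, -0.4, -2.4]
grip_width: 0.0168
```

Run:
```python
from h import *
rep()
P,Rg=bar_goal(.005,.16); print(P);plan(P,Rg)
ov("scene","s28.png",(20,130,190,320),3.1)
```

```text
t 31.75 tcp [ 0.4217 -0.4288  0.1606] 
R [[-0.0016614653363877518, 0.7315548063692703, -0.6817806134021087], [-0.0007451402609612301, -0.68178227083125, -0.7315547689313329], [-0.9999983421480896, -0.0007074307060598306, 0.0016778685492752354]] 
q [-0.9082  0.334   1.4976 -0.0018  1.3104 -0.1576] F [-1.0326 -0.3754 -2.378 ] M [ 0.0294 -0.0522  0.0086] w 0.01680351910404704
[ 0.4287 -0.4351  0.1285]
tcp [ 0.4217 -0.4288  0.1606] turn units [0.0034 0.0192 0.0081] shift units(now axes) [ 1.0689  0.3122 -0.0066] in goal axes [ 1.0691  0.3115 -0.0049]
```

View pics/s28.png

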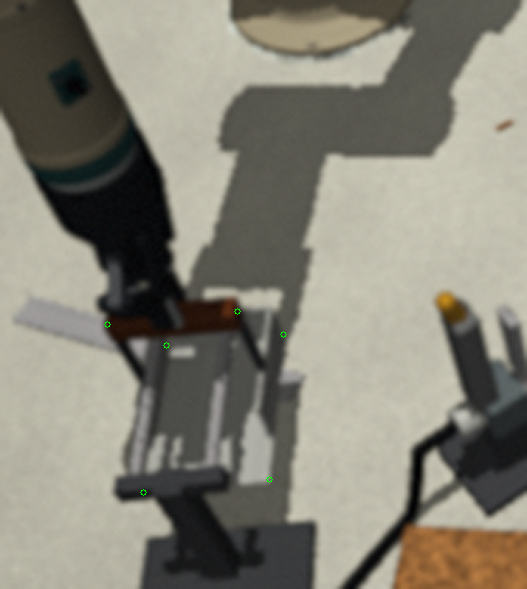

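{"op": "send_rows", "data": {"targets": [0,0,0,0,0.25,0,5,0,0,0,0.4,0,0,5,0,0,0,0.3,0,0,5,0,0,0,0.2,0,0,5,0,0,0,0,0,0,5]}}

```text
clock: 32.3
ee_pos: [0.426, -0.4326, 0.1318]
orientation: [-0.281, -0.648, -0.283, 0.649]
wrist_force: [0.5, -0.5, -2.0]
grip_width: 0.0162
```

{"op": "send_rows", "data": {"targets": [0,0,0,0.1,0,0,5,0,0,0,0.05,0,0,5,0,0,0,0,0,0,5]}}

```text
clock: 32.6
ee_pos: [0.427, -0.4338, 0.129]
orientation: [-0.282, -0.648, -0.282, 0.649]
wrist_force: [0.2, 0.5, -0.9]
grip_width: 0.0166
```

Run:
```python
from h import *
rep(); print(bar_now(), (bar_now()-RK)@Rr)
```

```text
t 32.6 tcp [ 0.427  -0.4338  0.129 ] 
R [[-0.001417230634433192, 0.7313958642333416, -0.6819516707507155], [-0.0008511549509676586, -0.6819529908625749, -0.7313955111899705], [-0.9999986334953556, -0.0004561095834652029, 0.0015890158808532784]] 
q [-0.9065  0.3656  1.5302 -0.0017  1.2459 -0.1555] F [ 0.2458  0.4643 -0.8787] M [-0.0663 -0.0423 -0.0269] w 0.016616517077678406
[ 0.427  -0.4338  0.1605] [ 0.0029 -0.0001  0.1605]
```

{"op": "send_rows", "data": {"targets": [0,0,0,0.03,0,0,5,0,0,0,0,0,0,30,0,0,0,0,0,0,45,0,0,0,0,0,0,60,0,0,0,0,0,0,60,0,0,0,0,0,0,60]}}

```text
clock: 33.2
ee_pos: [0.4271, -0.4339, 0.1283]
orientation: [-0.282, -0.648, -0.282, 0.649]
wrist_force: [-0.3, -0.6, -0.5]
grip_width: 0.0597
```

Run:
```python
from h import *
rep(); print(bar_now(), (bar_now()-RK)@Rr)
ov("scene","s29.png",(20,130,190,320),3.1)
```

```text
t 33.2 tcp [ 0.4271 -0.4339  0.1283] 
R [[-0.0011626880820754804, 0.7314395117030641, -0.6819053371810544], [-0.0012321665891130151, -0.6819063283290906, -0.7314384739335467], [-0.9999985649599308, -1.021382300164797e-05, 0.0016940996893177185]] 
q [-0.9064  0.366   1.5313 -0.0018  1.244  -0.1555] F [-0.3171 -0.5678 -0.516 ] M [ 0.0262  0.0004 -0.0225] w 0.05972114250763178
[ 0.4271 -0.4339  0.1598] [ 0.003  -0.0001  0.1598]
```

View pics/s29.png

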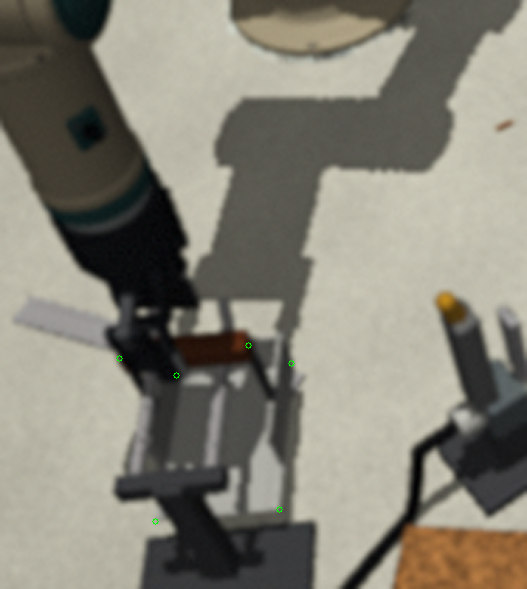

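{"op": "send_rows", "data": {"targets": [0,0,0,-0.2,0,0,60,0,0,0,-0.5,0,0,60,0,0,0,-0.8,0,0,60,0,0,0,-0.9,0,0,60,0,0,0,-1,0,0,60,0,0,0,-1,0,0,80,0,0,0,-0.6,0,0,80,0,0,0,0,0,0,80]}}

```text
clock: 34.05
ee_pos: [0.4283, -0.435, 0.2819]
orientation: [0.285, 0.648, 0.279, -0.648]
wrist_force: [-0.0, -0.2, 0.0]
grip_width: 0.0801
```

Run:
```python
from h import *
rep()
c=cam("scene"); save(c,"s30.png"); t=cam("top"); save(t,"t30.png")
im=c["image"][200:340,20:250,::-1]; cv2.imwrite("pics/s30b.png",cv2.resize(im,None,fx=3.3,fy=3.3,interpolation=cv2.INTER_CUBIC))
im=t["image"][140:270,310:480,::-1]; cv2.imwrite("pics/t30b.png",cv2.resize(im,None,fx=4.5,fy=4.5,interpolation=cv2.INTER_CUBIC))
```

```text
t 34.05 tcp [ 0.4283 -0.435   0.2819] 
R [[0.0030062948742851092, 0.7314208735877477, -0.6819196931246855], [-0.006570146735326687, -0.6818936091537832, -0.7314218611492986], [-0.9999738973408282, 0.006679182237651349, 0.0027555692027455003]] 
q [-0.906   0.2928  1.262  -0.0017  1.5798 -0.1556] F [-0.0056 -0.1754  0.0255] M [ 0.0211 -0.0196 -0.0099] w 0.08005108869172861
```

View pics/s30b.png

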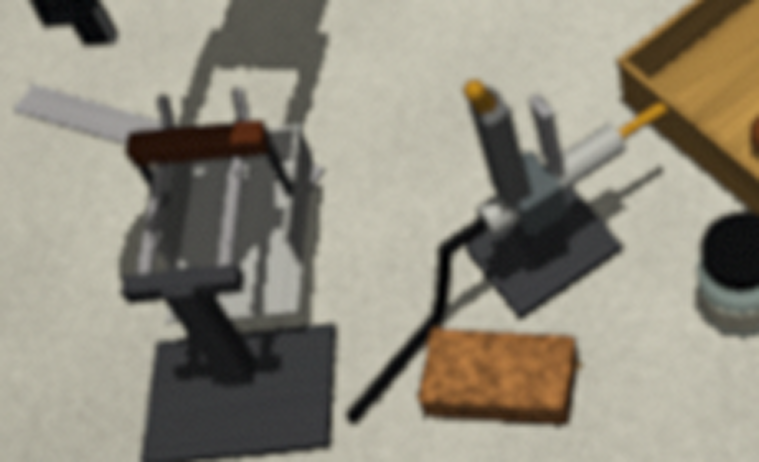

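View pics/t30b.png

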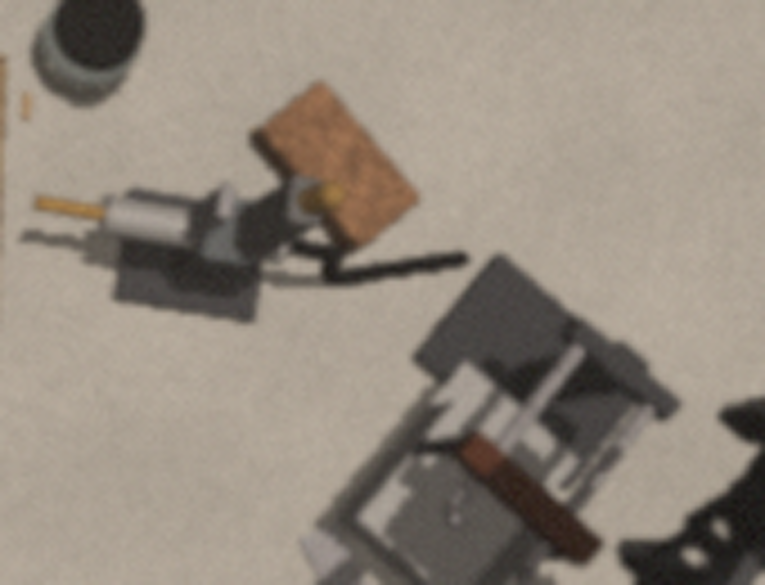

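Run:
```python
from h import *
t=cam("top"); s=cam("scene")
tp=lambda x,y:(np.array([x,y])+.5)/4.5+[310,140]-.5
sp=lambda x,y:(np.array([x,y])+.5)/3.3+[20,200]-.5
def tri(a,b):
    da=ray(t,a)[0];db=ray(s,b)[0]; A=np.c_[da,-db]; x=np.linalg.lstsq(A,s["o"]-t["o"],rcond=None)[0]
    p=t["o"]+da*x[0];q=s["o"]+db*x[1]; return (p+q)/2,np.linalg.norm(p-q)
for n,a,b in [("brass",tp(332,190),sp(474,86)),("griptop",tp(298,197),sp(494,113)),("trig",tp(226,196),sp(541,103)),("noztip",tp(38,202),sp(663,110)),("nozbase",tp(105,212),sp(622,132))]: print(n,*tri(a,b))
print("plate", onz(t,[tp(118,298),tp(253,320),tp(133,190)],.005))
print("plate s", onz(s,[sp(520,315),sp(621,246),sp(470,248)],.005))
print("brass@.243",onz(t,tp(332,190),.243),onz(s,sp(474,86),.243))
print("trig@.181",onz(t,tp(226,196),.181),onz(s,sp(541,103),.181))
print("grip@.215",onz(t,tp(298,197),.215),onz(s,sp(494,113),.215))
a=onz(t,[tp(38,202),tp(105,212),tp(188,223)],.085);print(a,np.degrees(np.arctan2(*(a[0]-a[1])[[1,0]])),np.degrees(np.arctan2(*(a[0]-a[2])[[1,0]])))
```

```text
brass [ 0.599  -0.3001  0.2403] 0.00018800585232391033
griptop [ 0.6024 -0.2927  0.2044] 7.261346987469868e-05
trig [ 0.6079 -0.2568  0.1827] 0.0002520278114346076
noztip [ 0.6261 -0.16    0.0856] 0.0025228228528238485
nozbase [ 0.6185 -0.2007  0.0932] 0.006371771118731539
plate [[ 0.5713 -0.228   0.005 ]
 [ 0.5537 -0.3225  0.005 ]
 [ 0.6481 -0.243   0.005 ]]
plate s [[ 0.63   -0.3344  0.005 ]
 [ 0.6481 -0.2398  0.005 ]
 [ 0.5562 -0.3188  0.005 ]]
brass@.243 [[ 0.5986 -0.2991  0.243 ]] [[ 0.6008 -0.3012  0.243 ]]
trig@.181 [[ 0.6083 -0.2572  0.181 ]] [[ 0.6068 -0.2562  0.181 ]]
grip@.215 [[ 0.6003 -0.2891  0.215 ]] [[ 0.6092 -0.2969  0.215 ]]
[[ 0.6254 -0.1611  0.085 ]
 [ 0.6179 -0.2048  0.085 ]
 [ 0.6095 -0.2592  0.085 ]] 80.2241933291036 80.76514773346948
```

```bash
cat >> h.py <<'E'
G0=np.array([.6032,-.2774,0]);GY=np.radians(79.6)
Rg_=np.array([[np.cos(GY),-np.sin(GY),0],[np.sin(GY),np.cos(GY),0],[0,0,1]])
def gun(p): return G0+Rg_@np.array(p)
E
python3 - <<'E'
from h import *
for n,fn,(x0,y0,x1,y1) in(("top","gt.png",(330,165,420,225)),("scene","gs.png",(140,210,230,290))):
    c=cam(n);k=7; im=cv2.resize(c["image"][y0:y1,x0:x1,::-1],None,fx=k,fy=k,interpolation=cv2.INTER_CUBIC)
    def L(pts,col):
        q=np.array([(proj(c,gun(p))[0]-[x0,y0]+.5)*k-.5 for p in pts]).astype(int)
        cv2.polylines(im,[q.reshape(-1,1,2)],True,col,1)
    L([(-.034,-.015,.215),(-.012,-.015,.215),(-.012,.015,.215),(-.034,.015,.215)],(0,255,0))
    L([(-.034,-.015,.1),(-.012,-.015,.1),(-.012,.015,.1),(-.034,.015,.1)],(255,255,0))
    L([(-.034,-.015,.1),(-.034,-.015,.215)],(0,255,255));L([(-.034,.015,.1),(-.034,.015,.215)],(0,255,255));L([(-.012,.015,.1),(-.012,.015,.215)],(0,255,255))
    L([(.019,-.011,.166),(.019,.011,.166)],(0,0,255))
    L([(.023,-.011,.181),(.023,.011,.181),(.013,.011,.181),(.013,-.011,.181)],(255,0,255))
    cv2.imwrite("pics/"+fn,im)
E
```

```text
(no output)
```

View pics/gt.png

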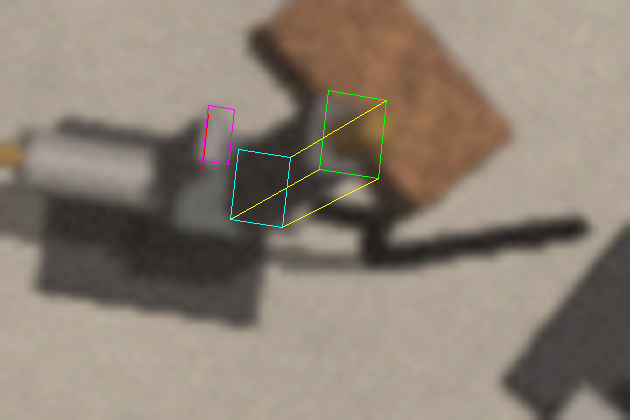

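View pics/gs.png

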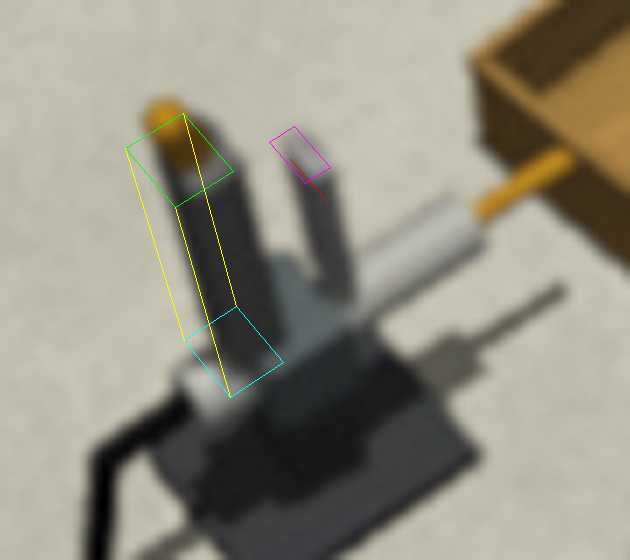

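Run:
```python
from h import *
for n,fn,(x0,y0,x1,y1) in(("top","gt2.png",(345,165,405,215)),("scene","gs2.png",(150,215,200,275))):
    c=cam(n);k=12 if n=="top" else 10; im=cv2.resize(c["image"][y0:y1,x0:x1,::-1],None,fx=k,fy=k,interpolation=cv2.INTER_CUBIC)
    im=np.clip(im.astype(float)*1.8+10,0,255).astype(np.uint8)
    for i in range(0,im.shape[1],100): cv2.putText(im,str(i),(i,10),0,.35,(0,0,255),1); im[:,i]=im[:,i]//2+60
    for i in range(0,im.shape[0],100): cv2.putText(im,str(i),(0,i+10),0,.35,(0,0,255),1); im[i]=im[i]//2+60
    cv2.imwrite("pics/"+fn,im)
```

```text
(no output)
```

View pics/gt2.png

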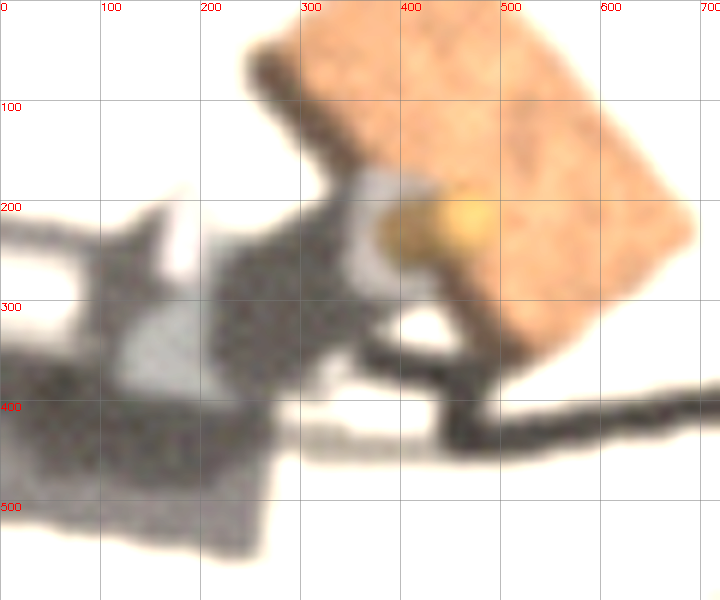

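View pics/gs2.png

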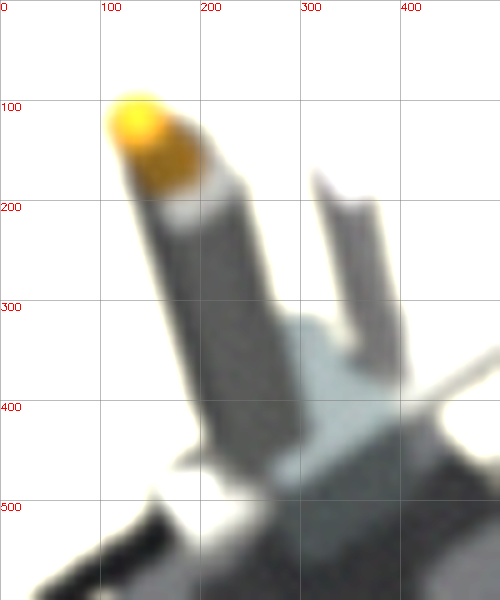

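Run:
```python
from h import *
t=cam("top"); s=cam("scene")
T=lambda x,y:(np.array([x,y])+.5)/12+[345,165]-.5
S=lambda x,y:(np.array([x,y])+.5)/10+[150,215]-.5
def g(P): return (P-G0)@Rg_
print("grip top", g(onz(t,T(397,230),.215)), g(onz(s,S(185,172),.215)))
print("cap corners T",g(onz(t,[T(358,168),T(345,290),T(437,295)],.215)))
print("cap corners S",g(onz(s,[S(241,183),S(180,232)],.215)))
print("brass top",g(onz(t,T(468,213),.243)),g(onz(s,S(138,118),.243)))
print("trig top T",g(onz(t,[T(168,205),T(168,280),T(198,205),T(198,270)],.181)))
print("trig top S",g(onz(s,[S(315,172),S(345,203),S(376,200)],.181)))
# grip right (front) silhouette edge and left edge at mid heights
print("scene front edge",g(onz(s,[S(250,200),S(280,310),S(305,420)],.16)))
```

```text
grip top [[-0.0167  0.0008  0.215 ]] [[-0.0171 -0.0025  0.215 ]]
cap corners T [[-0.0068 -0.0114  0.215 ]
 [-0.0069  0.0157  0.215 ]
 [-0.0269  0.0136  0.215 ]]
cap corners S [[-0.0091 -0.0132  0.215 ]
 [-0.0269 -0.0157  0.215 ]]
brass top [[-0.0226  0.0018  0.243 ]] [[-0.0247 -0.0035  0.243 ]]
trig top T [[ 0.0247 -0.005   0.181 ]
 [ 0.0228  0.0119  0.181 ]
 [ 0.018  -0.0061  0.181 ]
 [ 0.0164  0.0086  0.181 ]]
trig top S [[ 0.0155  0.002   0.181 ]
 [ 0.0159 -0.0099  0.181 ]
 [ 0.022  -0.0139  0.181 ]]
scene front edge [[ 0.0052  0.0196  0.16  ]
 [-0.0068 -0.0114  0.16  ]
 [-0.0192 -0.0405  0.16  ]]
```

```bash
cat > kin.py <<'E'
import numpy as np
from scipy.optimize import least_squares
D=np.array([[.2766,1.506,1.3607,.5746,.191],[.0488,1.5686,1.524,.4539,.2816],[.1094,1.7811,1.2485,.4559,.1688],[.1895,1.9186,1.0335,.4548,.0836],[.3125,1.4018,1.5173,.5696,.2134],[.2453,1.7531,.8807,.62,.1277],[.4721,1.3467,1.6057,.5693,.148],[.1688,1.4655,1.5082,.5264,.2664],[.2928,1.262,1.5798,.6104,.2819],[.4593,1.4373,1.33,.6275,.1066]])
def fk(p,q):
    A,B,L1,L2,L3,e2,e3=p; a=q[...,0];b=a+q[...,1];c=b+q[...,2]
    return A+L1*np.sin(a)+L2*np.sin(b)+e2*np.cos(b)+L3*np.sin(c)+e3*np.cos(c), B+L1*np.cos(a)+L2*np.cos(b)-e2*np.sin(b)+L3*np.cos(c)-e3*np.sin(c)
def res(p):
    r,z=fk(p,D[:,:3]); return np.r_[r-D[:,3],z-D[:,4]]
s=least_squares(res,[0,.3,.4,.35,.25,0,0]); P=s.x
if __name__=="__main__":
    np.set_printoptions(precision=4,suppress=True); print(P,np.abs(s.fun).max())
    for R,z in ((.66,.156),(.67,.156),(.68,.165)):
      for phi in (30,45,55,60,70,80,90):
        best=None
        for x0 in ([.3,1.5],[.6,1.0],[0,2]):
            f=lambda x:np.array(fk(P,np.array([x[0],x[1],np.pi-np.radians(phi)-x.sum()])))-[R,z]
            q=least_squares(f,x0)
            if q.cost<1e-8 and .22<q.x[1]<2.7: best=(*q.x,np.pi-np.radians(phi)-q.x.sum())
        print(R,phi,best)
E
python3 kin.py
```

```text
[ 0.0049  0.1423  0.6227  0.4211  0.4039  0.0593 -0.0008] 0.0004939990036446629
0.66 30 (np.float64(0.17501446585698355), np.float64(1.884517885981919), np.float64(0.558461526152592))
0.66 45 (np.float64(0.13923139535396617), np.float64(2.1360914548880143), np.float64(0.0808716399503644))
0.66 55 (np.float64(0.17870274574130982), np.float64(2.2983180895834927), np.float64(-0.2953592703318906))
0.66 60 (np.float64(0.22620046656364082), np.float64(2.376566401534079), np.float64(-0.5083717657045241))
0.66 70 (np.float64(0.3945940948908054), np.float64(2.5227380614821135), np.float64(-0.9974699791791566))
0.66 80 (np.float64(0.6699170793475393), np.float64(2.6412138022949225), np.float64(-1.565801629648132))
0.66 90 (np.float64(0.9889473192013037), np.float64(2.6977961050862302), np.float64(-2.1159470974926373))
0.67 30 (np.float64(0.18942428433750771), np.float64(1.8653892674886343), np.float64(0.5631803261653525))
0.67 45 (np.float64(0.15316569804446362), np.float64(2.1176935030577), np.float64(0.08533528909018129))
0.67 55 (np.float64(0.19107436857977841), np.float64(2.279336936050402
[... 500 characters left out ...]
np.float64(1.8324029885208872), np.float64(0.5908242484829116))
0.68 45 (np.float64(0.1535441698985245), np.float64(2.0860249614821784), np.float64(0.11662535881164171))
0.68 55 (np.float64(0.18523922415889157), np.float64(2.2477408178149374), np.float64(-0.2513184769809169))
0.68 60 (np.float64(0.2263083516381757), np.float64(2.325006004539531), np.float64(-0.45691925378451126))
0.68 70 (np.float64(0.37313960674896174), np.float64(2.4674386802836428), np.float64(-0.9207161098388421))
0.68 80 (np.float64(0.6122876855157187), np.float64(2.580442997674667), np.float64(-1.4474014311960561))
0.68 90 (np.float64(0.8969821574829474), np.float64(2.6359696238520387), np.float64(-1.9621554545400897))
```

Run:
```python
from h import *
c=cam("scene"); o=st(); im=c["image"]
x0,y0,x1,y1=0,60,140,220;k=4
v=cv2.resize(im[y0:y1,x0:x1,::-1],None,fx=k,fy=k,interpolation=cv2.INTER_CUBIC); v=np.clip(v.astype(float)*1.6,0,255).astype(np.uint8)
for s,col in((-1,(0,0,255)),(1,(0,255,0))):
  for b in (0,.01,.02,.03,.04,.05,.06,.073):
    u=(proj(c,o["ee_pos"]+o["R"]@np.array([-b,s*.0425,0]))[0]-[x0,y0])*k; cv2.circle(v,(int(u[0]),int(u[1])),3,col,1)
cv2.imwrite("pics/fing.png",v); rep()
```

```text
t 34.6 tcp [ 0.4271 -0.4336  0.2776] 
R [[-0.001933509563350408, 0.7314345813122285, -0.6819088757314817], [-0.00026804207583613904, -0.6819105049588876, -0.7314355688508458], [-0.9999980948452922, -0.0012314573967656117, 0.001514535726200375]] 
q [-0.906   0.2959  1.2676 -0.0017  1.5791 -0.1557] F [-0.046  -0.0133  0.4619] M [ 0.0115 -0.0217 -0.025 ] w 0.08006509113848197
```

View pics/fing.png

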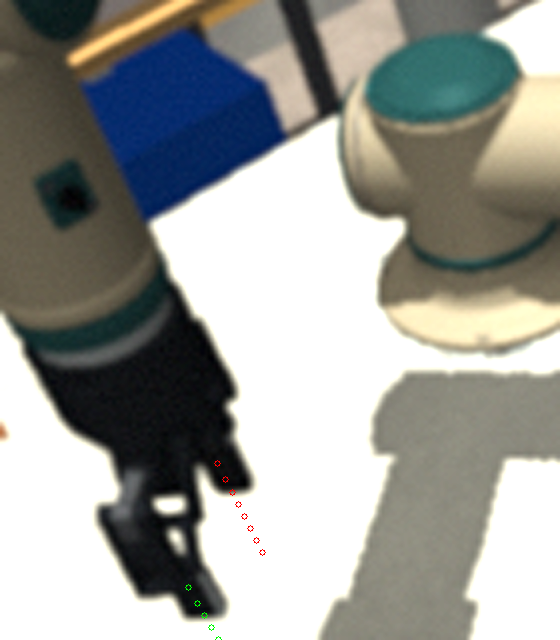

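{"op": "send_rows", "data": {"targets": [0,0,0,0,-0.7,-0.9,40,0,0,0,0,-0.8,-1,0,0,0,0,0,-0.8,-1,0,0,0,0,0,-0.8,-1,0,0,0,0,0.5,-0.8,-1,0,0,0,0,1,-0.8,-1,0,0,0,0,1,-0.7,-0.9,0,0,0,0,1,0,0,0]}}

```text
clock: 35.4
ee_pos: [0.4474, -0.1699, 0.1723]
orientation: [-0.283, -0.648, -0.284, 0.648]
wrist_force: [-0.2, -0.4, -0.1]
grip_width: -0.0002
```

{"op": "send_rows", "data": {"targets": [0,0,0,1,0,0,0,0,0,0,1,0,0,0,0,0,0,1,0,0,0,0,0,0,0.5,0,0,0,0,0,0,0,0,0,0]}}

```text
clock: 35.9
ee_pos: [0.4457, -0.1731, 0.0658]
orientation: [-0.281, -0.647, -0.283, 0.65]
wrist_force: [-1.3, 0.1, -0.9]
grip_width: 0.0004
```

Run:
```python
from h import *
rep()
c=cam("scene"); o=st(); im=c["image"]
x0,y0,x1,y1=110,100,250,240;k=4
v=cv2.resize(im[y0:y1,x0:x1,::-1],None,fx=k,fy=k,interpolation=cv2.INTER_CUBIC); v=np.clip(v.astype(float)*1.6,0,255).astype(np.uint8)
for b in (0,.01,.02,.03,.04,.05,.06,.073):
    u=(proj(c,o["ee_pos"]+o["R"]@np.array([-b,0,0]))[0]-[x0,y0])*k; cv2.circle(v,(int(u[0]),int(u[1])),3,(0,255,0),1)
cv2.imwrite("pics/fing2.png",v)
```

```text
t 35.9 tcp [ 0.4457 -0.1731  0.0658] 
R [[-0.006009933276208024, 0.7314140499678538, -0.6819071551257088], [0.0016762775743558445, -0.6819111436002407, -0.7314331017443123], [-0.9999805352083155, -0.005538929809423165, 0.002872187503810242]] 
q [-0.5149  0.2459  1.8934 -0.0018  1.0084  0.2364] F [-1.3227  0.1296 -0.8593] M [-0.0103 -0.0362 -0.0326] w 0.0004244229727001368
```

View pics/fing2.png

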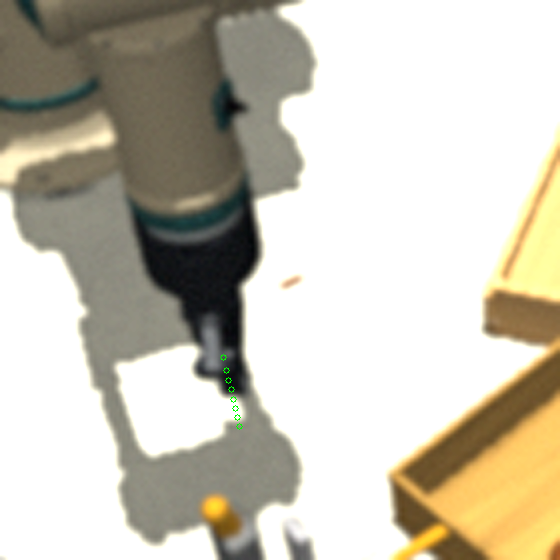

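{"op": "send_rows", "data": {"targets": [0,0,0,0.6,0,0,0,0,0,0,0.6,0,0,0,0,0,0,0.4,0,0,0,0,0,0,0.2,0,0,0,0,0,0,0,0,0,0]}}

```text
clock: 36.45
ee_pos: [0.4479, -0.1745, 0.0142]
orientation: [-0.282, -0.648, -0.282, 0.649]
wrist_force: [0.7, 0.9, -0.3]
grip_width: -0.0001
```

{"op": "send_rows", "data": {"targets": [0,0,0,0.15,0,0,0,0,0,0,0.1,0,0,0,0,0,0,0,0,0,0]}}

```text
clock: 36.75
ee_pos: [0.4475, -0.1743, 0.0064]
orientation: [-0.282, -0.648, -0.282, 0.649]
wrist_force: [-0.8, 0.0, -0.3]
grip_width: 0.0002
```

Run:
```python
from h import *
rep()
c=cam("scene"); o=st(); im=c["image"]
x0,y0,x1,y1=110,100,250,240;k=4
v=cv2.resize(im[y0:y1,x0:x1,::-1],None,fx=k,fy=k,interpolation=cv2.INTER_CUBIC); v=np.clip(v.astype(float)*1.3,0,255).astype(np.uint8)
for b in (0,.01,.02,.03,.04,.05,.06,.073):
    u=(proj(c,o["ee_pos"]+o["R"]@np.array([-b,0,0]))[0]-[x0,y0])*k; cv2.circle(v,(int(u[0]),int(u[1])),3,(0,255,0),1)
cv2.imwrite("pics/fing3.png",v)
```

```text
t 36.75 tcp [ 0.4475 -0.1743  0.0064] 
R [[-0.0012337856623421267, 0.7313864607491425, -0.6819621124415804], [-0.0009926144905073042, -0.681963191239896, -0.7313858219232653], [-0.9999987462439204, -0.00022544786594269617, 0.0015673812066972909]] 
q [-0.5151  0.322   1.9703 -0.002   0.8498  0.2366] F [-0.7509  0.0103 -0.3127] M [-0.0242  0.0745  0.0207] w 0.0001757266296895204
```

View pics/fing3.png

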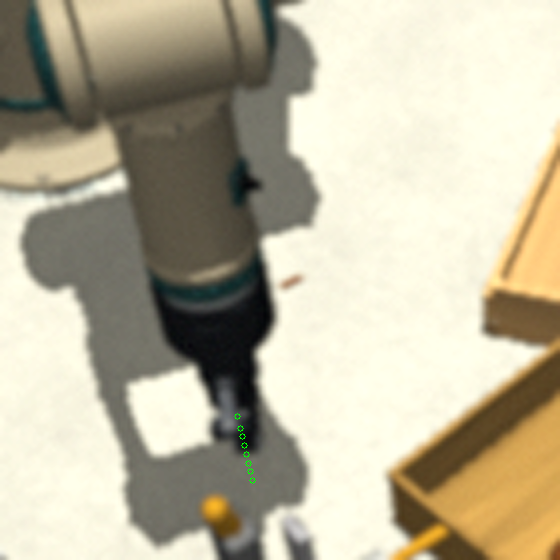

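{"op": "send_rows", "data": {"targets": [0,0,0,0.1,0,0,0,0,0,0,0.1,0,0,0,0,0,0,0,0,0,0]}}

```text
clock: 37.1
ee_pos: [0.4471, -0.1741, -0.0001]
orientation: [-0.282, -0.648, -0.282, 0.649]
wrist_force: [-0.3, 0.3, 0.4]
grip_width: 0.0
```

{"op": "send_rows", "data": {"targets": [0,0,0,0.1,0,0,0,0,0,0,0.1,0,0,0,0,0,0,0,0,0,0]}}

```text
clock: 37.4
ee_pos: [0.4471, -0.1741, -0.0061]
orientation: [-0.282, -0.648, -0.282, 0.649]
wrist_force: [-0.4, 0.2, -0.9]
grip_width: -0.0002
```

{"op": "send_rows", "data": {"targets": [0,0,0,0.15,0,0,0,0,0,0,0.15,0,0,0,0,0,0,0.1,0,0,0,0,0,0,0,0,0,0]}}

```text
clock: 37.8
ee_pos: [0.447, -0.174, -0.0183]
orientation: [-0.282, -0.648, -0.282, 0.649]
wrist_force: [-0.4, -0.6, -0.3]
grip_width: -0.0005
```

{"op": "send_rows", "data": {"targets": [0,0,0,0.07,0,0,0,0,0,0,0.07,0,0,0,0,0,0,0,0,0,0]}}

```text
clock: 38.1
ee_pos: [0.4473, -0.1742, -0.0221]
orientation: [-0.282, -0.648, -0.282, 0.649]
wrist_force: [-0.5, 0.1, -0.2]
grip_width: -0.0002
```

{"op": "send_rows", "data": {"targets": [0,0,0,0.07,0,0,0,0,0,0,0.07,0,0,0,0,0,0,0,0,0,0]}}

```text
clock: 38.4
ee_pos: [0.4472, -0.1742, -0.0263]
orientation: [-0.282, -0.648, -0.282, 0.649]
wrist_force: [-0.0, -0.1, 0.2]
grip_width: 0.0001
```

{"op": "send_rows", "data": {"targets": [0,0,0,0.07,0,0,0,0,0,0,0.07,0,0,0,0,0,0,0,0,0,0]}}

```text
clock: 38.7
ee_pos: [0.4472, -0.1742, -0.0305]
orientation: [-0.282, -0.648, -0.282, 0.649]
wrist_force: [-0.3, 0.1, -0.6]
grip_width: 0.0004
```

{"op": "send_rows", "data": {"targets": [0,0,0,0.07,0,0,0,0,0,0,0.07,0,0,0,0,0,0,0,0,0,0]}}

```text
clock: 39.0
ee_pos: [0.4472, -0.1742, -0.0347]
orientation: [-0.282, -0.648, -0.282, 0.649]
wrist_force: [-0.6, 0.5, 1.0]
grip_width: 0.0
```

{"op": "send_rows", "data": {"targets": [0,0,0,0.06,0,0,0,0,0,0,0,0,0,0]}}

```text
clock: 39.2
ee_pos: [0.4473, -0.1742, -0.0364]
orientation: [-0.282, -0.648, -0.282, 0.649]
wrist_force: [-0.3, 0.4, 0.5]
grip_width: 0.0003
```

{"op": "send_rows", "data": {"targets": [0,0,0,0.06,0,0,0,0,0,0,0,0,0,0]}}

```text
clock: 39.4
ee_pos: [0.4473, -0.1742, -0.0382]
orientation: [-0.282, -0.648, -0.282, 0.649]
wrist_force: [-1.0, 0.5, 0.2]
grip_width: -0.0001
```

Run:
```python
from h import *
rep()
c=cam("scene"); im=c["image"]
x0,y0,x1,y1=110,130,250,240;k=5
v=cv2.resize(im[y0:y1,x0:x1,::-1],None,fx=k,fy=k,interpolation=cv2.INTER_CUBIC); v=np.clip(v.astype(float)*1.3,0,255).astype(np.uint8)
cv2.imwrite("pics/fing4.png",v)
```

```text
t 39.4 tcp [ 0.4473 -0.1742 -0.0382] 
R [[-0.0016554026718002962, 0.7314406815589807, -0.6819030642272613], [-0.0007704330289176609, -0.6819047290450859, -0.7314405969994395], [-0.9999983330360819, -0.0006854680753351494, 0.0016923529701416001]] 
q [-0.5153  0.389   2.0201 -0.0022  0.7335  0.2368] F [-1.0017  0.4512  0.1686] M [-0.037  -0.0471  0.0299] w -0.00010282409737500032
```

View pics/fing4.png

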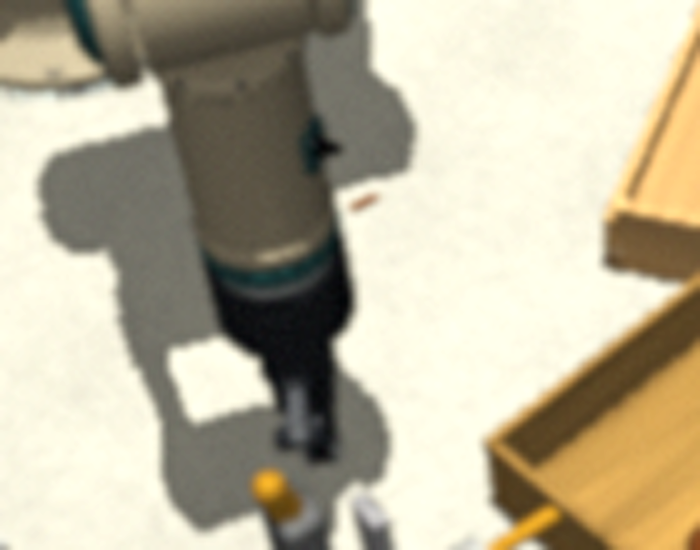

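{"op": "send_rows", "data": {"targets": [0,0,0,0.05,0,0,0,0,0,0,0.05,0,0,0,0,0,0,0,0,0,0]}}

```text
clock: 39.75
ee_pos: [0.4476, -0.1744, -0.0397]
orientation: [-0.282, -0.648, -0.282, 0.649]
wrist_force: [-2.7, 0.3, 13.6]
grip_width: -0.0002
```

{"op": "send_rows", "data": {"targets": [0,0,0,0.05,0,0,0,0,0,0,0.05,0,0,0,0,0,0,0,0,0,0]}}

```text
clock: 40.05
ee_pos: [0.4477, -0.1745, -0.0398]
orientation: [-0.283, -0.648, -0.281, 0.649]
wrist_force: [-8.0, 4.2, 41.5]
grip_width: -0.0003
```

Run:
```python
from h import *
rep()
c=cam("scene"); o=st(); im=c["image"]
x0,y0,x1,y1=130,170,210,240;k=8
v=cv2.resize(im[y0:y1,x0:x1,::-1],None,fx=k,fy=k,interpolation=cv2.INTER_CUBIC); v=np.clip(v.astype(float)*1.5,0,255).astype(np.uint8)
for z in (0,.01,.02):
    u=(proj(c,[o["ee_pos"][0],o["ee_pos"][1],z])[0]-[x0,y0])*k; cv2.circle(v,(int(u[0]),int(u[1])),3,(0,255,0),1)
cv2.imwrite("pics/fing5.png",v)
```

```text
t 40.05 tcp [ 0.4477 -0.1745 -0.0398] 
R [[0.00012891980273910253, 0.73167093191369, -0.6816580013263522], [-0.002021146305062116, -0.6816564240436629, -0.7316696211594548], [-0.9999979491715463, 0.0014720572539268506, 0.0013909349888351352]] 
q [-0.5151  0.3912  2.0226 -0.0026  0.7267  0.2368] F [-8.0155  4.1728 41.489 ] M [0.712  1.421  0.0233] w -0.00027957339876044006
```

View pics/fing5.png

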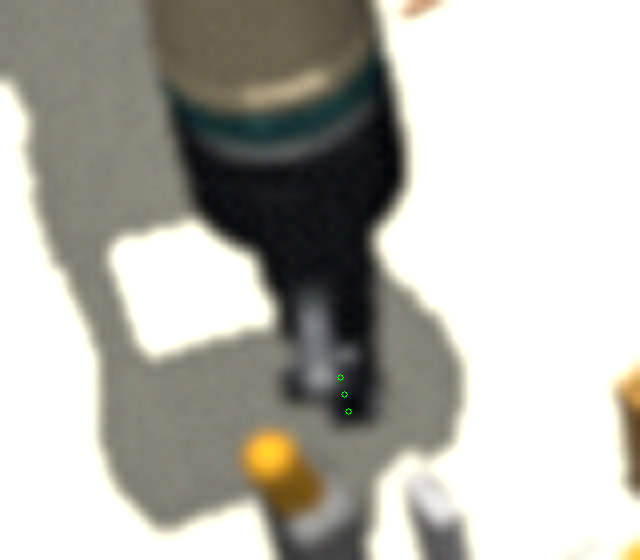

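{"op": "send_rows", "data": {"targets": [0,0,0,-0.3,0,0,0,0,0,0,-0.8,0,0,0,0,0,0,-1,0,0,0,0,0,0,-1,0,0,0,0,0,0,-1,0,0,0,0,0,0,-1,0,0,0,0,0,0,-1,0,0,40,0,0,0,-1,0,0,85]}}

```text
clock: 40.9
ee_pos: [0.4474, -0.174, 0.1701]
orientation: [-0.282, -0.648, -0.282, 0.649]
wrist_force: [-0.2, -0.8, 0.3]
grip_width: 0.0285
```

```bash
cat kin.py | tail -12 >/dev/null
python3 - <<'E'
from kin import *
from h import *
rep()
# real tip = TCP -0.0395 ; real grasp = TCP - .0585. body face at grasp-.054
for phi in (20,25,30,35,38,40,43):
  a=np.array([np.sin(np.radians(phi)),-np.cos(np.radians(phi))])
  for ret in (0.,.010,.015):
    g=np.array([-ret*a[0],.165-ret*a[1]])      # real grasp in (d,z)
    tcp=g+.0585*a
    p=np.array([a[1]*-1,a[0]])
    e=[g-.054*a+p*h for h in (.038,.0425)]
    R0=np.hypot(.6013,-.2877)+tcp[0]*np.cos(np.radians(15))
    f=lambda x:np.array(fk(P,np.array([x[0],x[1],np.pi-np.radians(phi)*np.cos(np.radians(15))-x.sum()])))-[R0,tcp[1]]
    q=least_squares(f,[.2,2.0]); 
    print(phi,ret,"tcp d,z",tcp,"edge",e[0],e[1],"q",q.x,np.pi-np.radians(phi)*.966-q.x.sum(),q.cost<1e-8)
E
```

```text
t 40.9 tcp [ 0.4474 -0.174   0.1701] 
R [[-0.0014561289687679418, 0.7313883270839356, -0.6819596723368537], [-0.0008832477901611346, -0.6819610699702582, -0.7313879400963366], [-0.9999985497798325, -0.0004626557934112596, 0.0016390203932022535]] 
q [-0.5146  0.1475  1.7318 -0.0016  1.2632  0.2363] F [-0.1817 -0.8303  0.2861] M [-0.0066 -0.0283 -0.0426] w 0.02845839825245674
20 0.0 tcp d,z [0.02 0.11] edge [0.0172 0.2287] [0.0215 0.2303] q [0.3218 1.7147] 0.767909832190433 True
20 0.01 tcp d,z [0.0166 0.1194] edge [0.0138 0.2381] [0.018  0.2397] q [0.3084 1.7087] 0.7872694815070989 True
20 0.015 tcp d,z [0.0149 0.1241] edge [0.0121 0.2428] [0.0163 0.2444] q [0.3018 1.7056] 0.7970100805181768 True
25 0.0 tcp d,z [0.0247 0.112 ] edge [0.0116 0.23  ] [0.0157 0.2319] q [0.2954 1.7867] 0.6379710287561453 True
25 0.01 tcp d,z [0.0205 0.121 ] edge [0.0074 0.2391] [0.0115 0.241 ] q [0.2806 1.7827] 0.6568475389061978 True
25 0.015 tcp d,z [0.0184 0.1256] edge [0.0053 0.2436] [0.0094 0.2455] q [0.2732 1.7805] 0.6663648883047384 True
30 0.0 tcp d,z [0.0292 0.1143] edge [0.0059 0.2308] [0.0098 0.
[... 948 characters left out ...]
83416 True
40 0.0 tcp d,z [0.0376 0.1202] edge [-0.0056  0.2308] [-0.0022  0.2337] q [0.2505 1.9984] 0.21827433953619835 True
40 0.01 tcp d,z [0.0312 0.1278] edge [-0.012   0.2385] [-0.0086  0.2413] q [0.2318 2.0005] 0.2348933714717778 True
40 0.015 tcp d,z [0.028  0.1317] edge [-0.0152  0.2423] [-0.0118  0.2452] q [0.2224 2.0014] 0.24336418569809126 True
43 0.0 tcp d,z [0.0399 0.1222] edge [-0.009   0.2304] [-0.0057  0.2335] q [0.2493 2.0396] 0.1277845519767027 True
43 0.01 tcp d,z [0.0331 0.1295] edge [-0.0159  0.2377] [-0.0126  0.2408] q [0.23  2.043] 0.1436851608221863 True
43 0.015 tcp d,z [0.0297 0.1332] edge [-0.0193  0.2414] [-0.016   0.2444] q [0.2203 2.0445] 0.1518175322910036 True
```

```bash
cat >> h.py <<'E'
GXC=-.0105
def gun_goal(back,phi=38,ret=.015,xc=None):
    xc=GXC if xc is None else xc
    f=np.radians(phi); gx=Rg_[:,0]; dv=-Rg_[:,1]; a=np.sin(f)*dv-np.cos(f)*np.array([0,0,1.])
    Rg=Rtool(a,-gx)
    Pg=gun([xc,0,.165])-ret*a+.0585*a-back*a
    return Pg,Rg
E
python3 - <<'E'
from h import *
for b in(.15,0):
    P,Rg=gun_goal(b); print(P); plan(P,Rg)
Rd=Rtool([0,0,-1],-Rg_[:,0]); plan(gun_goal(.15)[0],Rd)
E
```

```text
[ 0.5368 -0.2759  0.2489]
tcp [ 0.4474 -0.174   0.1701] turn units [11.045   6.9642  3.7982] shift units(now axes) [-2.6295  4.4958  0.4569] in goal axes [ 0.1114  2.804  -4.4114]
[ 0.6276 -0.2926  0.1307]
tcp [ 0.4474 -0.174   0.1701] turn units [11.045   6.9642  3.7982] shift units(now axes) [ 1.3066  7.091  -1.2079] in goal axes [ 5.1114  2.804  -4.4114]
tcp [ 0.4474 -0.174   0.1701] turn units [11.4806  0.0198 -0.0046] shift units(now axes) [-2.6295  4.4958  0.4569] in goal axes [-2.6282  2.804  -3.5448]
```

{"op": "send_rows", "data": {"targets": [0.96,0,0,-0.6,0,0,85,0.96,0,0,-0.6,0,0,85,0.96,0,0,-0.6,0,0,85,0.96,0,0,-0.6,0,0,85,0.96,0,0,-0.6,0,0,85,0.96,0,0,-0.6,0,0,85,0.96,0,0,-0.4,0,0,85,0.96,0,0,0,0,0,85]}}

```text
clock: 41.7
ee_pos: [0.4487, -0.1745, 0.2907]
orientation: [0.053, 0.706, 0.051, -0.705]
wrist_force: [0.0, 0.3, -0.3]
grip_width: 0.0854
```

{"op": "send_rows", "data": {"targets": [0.96,0,0,0,0,0,85,0.96,0,0,0,0,0,85,0.96,0,0,0,0,0,85,0.92,0,0,0,0,0,85,0,0.95,0,0,0,0,85,0,0.95,0,0,0,0,85,0,0.95,0,0,0,0,85,0,0.95,0,0,0,0,85]}}

```text
clock: 42.5
ee_pos: [0.4478, -0.1739, 0.2889]
orientation: [-0.052, 0.811, -0.074, -0.578]
wrist_force: [-0.5, 0.7, -0.6]
grip_width: 0.0848
```

{"op": "send_rows", "data": {"targets": [0,0.95,0,0,0,0,85,0,0.95,0,0,0,0,85,0,0.95,0,0,0,0,85,0,0.95,0,0,0,0,85,0,0,0,0,0,0,85]}}

```text
clock: 43.0
ee_pos: [0.4448, -0.1722, 0.2858]
orientation: [-0.041, 0.894, -0.082, -0.439]
wrist_force: [-0.1, 0.5, -0.8]
grip_width: 0.0851
```

Run:
```python
from h import *
rep()
P,Rg=gun_goal(.15); plan(P,Rg)
c=cam("scene");save(c,"s40.png"); t=cam("top"); save(t,"t40.png")
```

```text
t 43.0 tcp [ 0.4448 -0.1722  0.2858] 
R [[0.6016384111430433, -0.18298199396611933, -0.7775273706574306], [-0.11025226835928312, -0.9831139205278507, 0.14605292392140473], [-0.7911230369284585, -0.0021468927644588826, -0.6116532770226535]] 
q [-0.8594 -0.2813  2.0353  0.5069  0.9116  0.679 ] F [-0.1187  0.4842 -0.8205] M [0.0412 0.2945 0.0124] w 0.08509885909222377
tcp [ 0.4448 -0.1722  0.2858] turn units [-0.0378  0.0581  0.0018] shift units(now axes) [ 3.2009  2.8408 -2.1379] in goal axes [ 3.2121  2.8473 -2.1123]
```

View pics/s40.png

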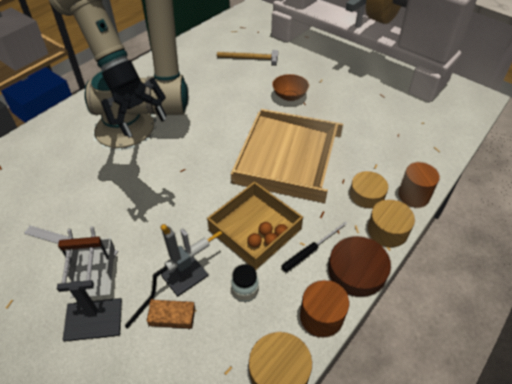

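{"op": "send_rows", "data": {"targets": [0,0,0,0.4,0.7,-0.5,85,0,0,0,0.6,0.7,-0.5,85,0,0,0,0.8,0.7,-0.5,85,0,0,0,0.8,0.7,-0.6,85,0,0,0,0.6,0,0,85,0,0,0,0,0,0,85]}}

```text
clock: 43.7
ee_pos: [0.5414, -0.2765, 0.2499]
orientation: [-0.04, 0.894, -0.08, -0.439]
wrist_force: [-0.4, 1.9, -0.2]
grip_width: 0.085
```

```bash
cat >> h.py <<'E'
def gv(fn,box,k,name="scene"):
    c=cam(name); o=st(); x0,y0,x1,y1=box
    v=cv2.resize(c["image"][y0:y1,x0:x1,::-1],None,fx=k,fy=k,interpolation=cv2.INTER_CUBIC); v=np.clip(v.astype(float)*1.4,0,255).astype(np.uint8)
    def D(p,col):
        u=(proj(c,p)[0]-[x0,y0]+.5)*k-.5; cv2.circle(v,(int(u[0]),int(u[1])),3,col,1)
    for s in(-1,1): D(o["ee_pos"]+o["R"]@np.array([-.0395-.013,s*.0425,0]),(0,255,0))
    D(o["ee_pos"]+o["R"]@np.array([-.0585,0,0]),(255,0,255)); D(gun([GXC,0,.165]),(0,0,255))
    cv2.imwrite("pics/"+fn,v)
E
python3 - <<'E'
from h import *
rep()
P,Rg=gun_goal(.0); plan(P,Rg)
gv("s41.png",(110,150,240,290),4)
gv("t41.png",(310,130,450,260),4,"top")
E
```

```text
t 43.7 tcp [ 0.5414 -0.2765  0.2499] 
R [[0.6019392577377438, -0.17829633403616377, -0.7783826483570913], [-0.10811550248520349, -0.9839761197559185, 0.14178164152124562], [-0.7911890849326135, -0.001188704905247126, -0.6115704529031323]] 
q [-0.8475 -0.0084  1.9177  0.574   0.7742  0.58  ] F [-0.3703  1.8721 -0.1503] M [0.0741 0.3084 0.0436] w 0.08495562862497044
tcp [ 0.5414 -0.2765  0.2499] turn units [0.0121 0.0594 0.0266] shift units(now axes) [4.9301 0.019  0.1168] in goal axes [4.9295 0.0077 0.1423]
```

View pics/s41.png

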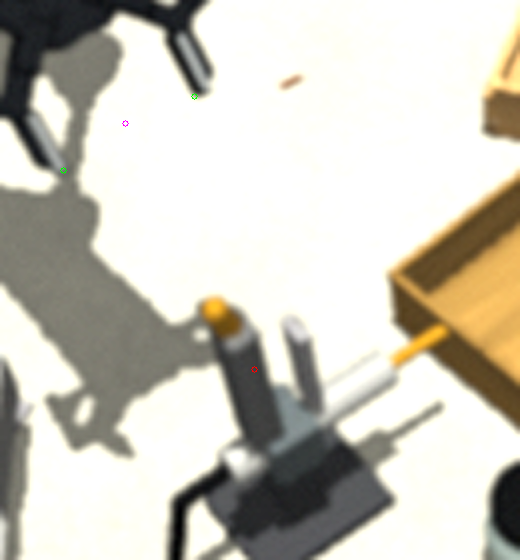

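View pics/t41.png

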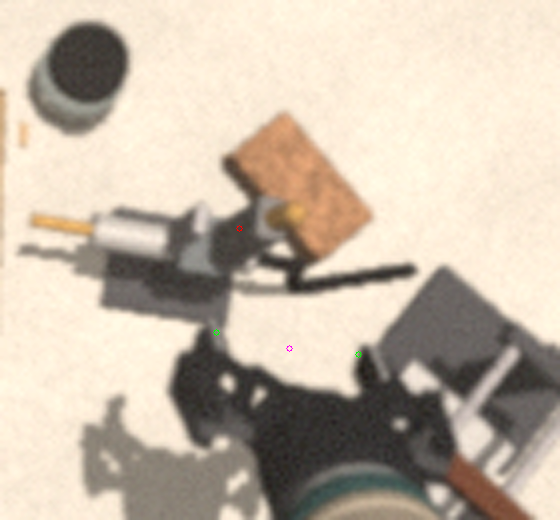

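{"op": "send_rows", "data": {"targets": [0,0,0,0.6,0,0.05,85,0,0,0,0.8,0,0.05,85,0,0,0,0.8,0,0,85,0,0,0,0.4,0,0,85,0,0,0,0,0,0,85]}}

```text
clock: 44.3
ee_pos: [0.5847, -0.2838, 0.1881]
orientation: [-0.039, 0.895, -0.081, -0.438]
wrist_force: [0.0, 0.2, -0.3]
grip_width: 0.0848
```

Run:
```python
from h import *
rep()
P,Rg=gun_goal(.0); plan(P,Rg)
gv("s42.png",(110,150,240,290),4)
gv("t42.png",(310,130,450,260),4,"top")
```

```text
t 44.3 tcp [ 0.5847 -0.2838  0.1881] 
R [[0.6038359764593567, -0.1792886345934176, -0.7766837831698324], [-0.11024747275917422, -0.9837964836430378, 0.1413859028397424], [-0.7894476602559478, 0.00025352952868488987, -0.6138178291962427]] 
q [-0.7799  0.1117  1.9606  0.6573  0.6025  0.5094] F [ 0.0026  0.1705 -0.3318] M [0.0792 0.2965 0.0102] w 0.08475110993557372
tcp [ 0.5847 -0.2838  0.1881] turn units [0.0131 0.0268 0.0065] shift units(now axes) [2.4075 0.0291 0.02  ] in goal axes [2.4074 0.0277 0.0256]
```

View pics/s42.png

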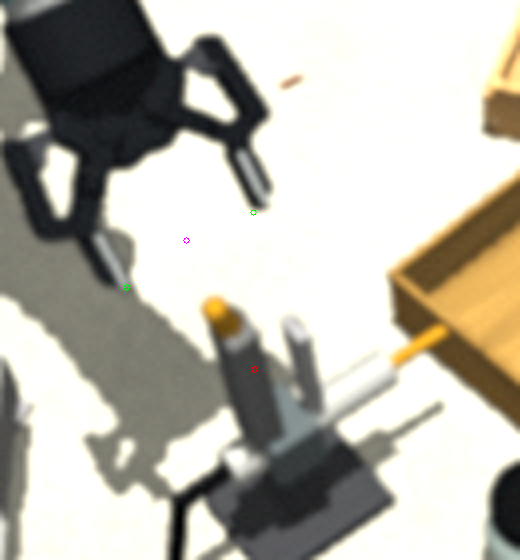

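View pics/t42.png

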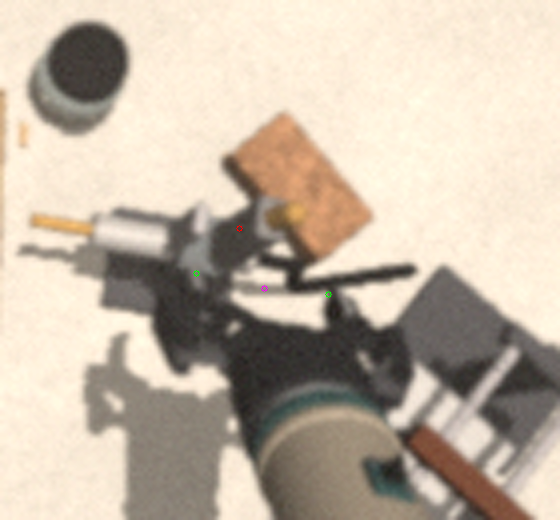

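{"op": "send_rows", "data": {"targets": [0,0,0,0.5,0,0,85,0,0,0,0.5,0,0,85,0,0,0,0.4,0,0,85,0,0,0,0,0,0,85]}}

```text
clock: 44.8
ee_pos: [0.6099, -0.2886, 0.153]
orientation: [-0.04, 0.894, -0.081, -0.438]
wrist_force: [0.1, -0.4, -0.7]
grip_width: 0.0849
```

Run:
```python
from h import *
rep()
P,Rg=gun_goal(.0); plan(P,Rg)
gv("s43.png",(110,150,240,290),4)
gv("t43.png",(310,130,450,260),4,"top")
```

```text
t 44.8 tcp [ 0.6099 -0.2886  0.153 ] 
R [[0.6024917513811447, -0.17993409687732628, -0.7775779126869677], [-0.10951298740306067, -0.9836782877751062, 0.14277230736348023], [-0.7905761159481974, -0.0008642573551641691, -0.6123631748819374]] 
q [-0.7464  0.1872  1.9686  0.7213  0.521   0.4546] F [ 0.0692 -0.3668 -0.6705] M [ 0.0951  0.2484 -0.0265] w 0.08489353226093654
tcp [ 0.6099 -0.2886  0.153 ] turn units [-0.0007  0.0479  0.012 ] shift units(now axes) [ 0.958   0.0232 -0.0219] in goal axes [ 0.9581  0.0222 -0.0179]
```

View pics/s43.png

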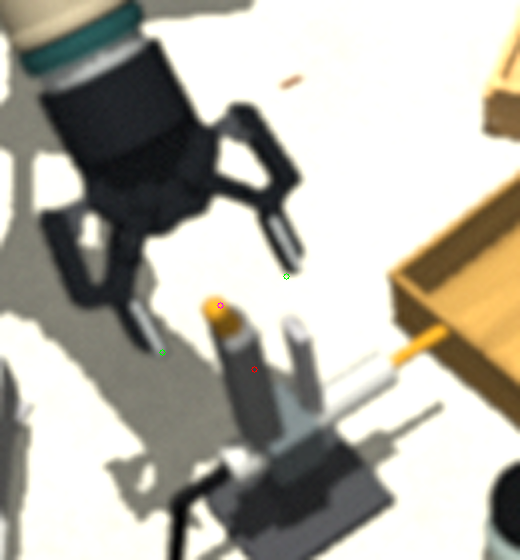

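View pics/t43.png

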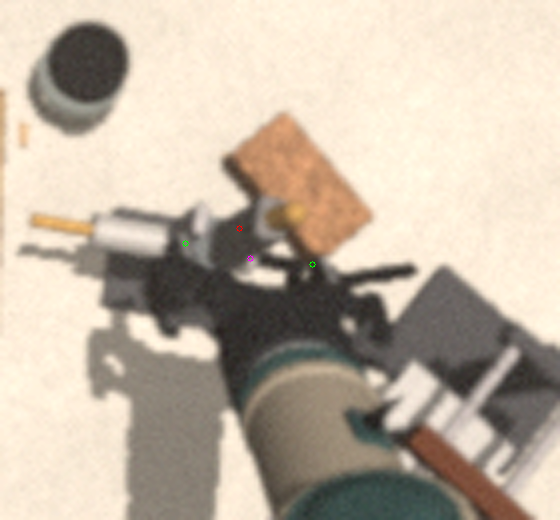

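{"op": "send_rows", "data": {"targets": [0,0,0,0.4,0,0,85,0,0,0,0.25,0,0,85,0,0,0,0.15,0,0,85,0,0,0,0,0,0,85]}}

```text
clock: 45.3
ee_pos: [0.6244, -0.2917, 0.1356]
orientation: [-0.04, 0.895, -0.081, -0.438]
wrist_force: [0.3, -0.5, -0.6]
grip_width: 0.0849
```

Run:
```python
from h import *
rep()
P,Rg=gun_goal(.0); plan(P,Rg)
gv("s44.png",(130,180,230,280),6)
gv("t44.png",(320,140,430,240),5,"top")
```

```text
t 45.3 tcp [ 0.6244 -0.2917  0.1356] 
R [[0.6036982354098227, -0.18022758442997572, -0.7765735370031628], [-0.11094123594320628, -0.9836248532760693, 0.14203587640108783], [-0.7894558142989767, 0.0004072200476937238, -0.6138072591957288]] 
q [-0.7293  0.2277  1.9686  0.7646  0.4798  0.4165] F [ 0.2786 -0.4615 -0.5875] M [0.0346 0.2606 0.0361] w 0.08492166182032321
tcp [ 0.6244 -0.2917  0.1356] turn units [ 0.0055  0.0269 -0.0016] shift units(now axes) [0.1975 0.0085 0.0125] in goal axes [0.1975 0.0085 0.013 ]
```

View pics/s44.png

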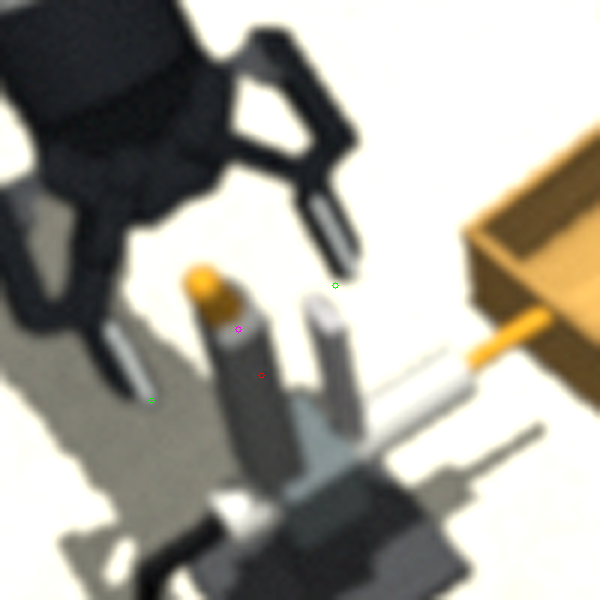

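View pics/t44.png

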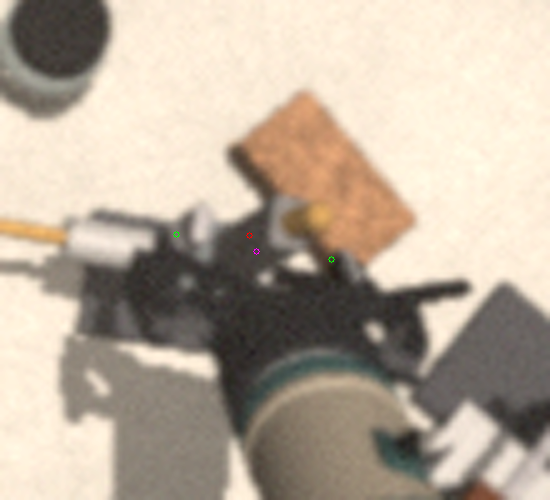

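{"op": "send_rows", "data": {"targets": [0,0,0,0,0,0,70,0,0,0,0,0,0,60,0,0,0,0,0,0,54,0,0,0,0,0,0,54]}}

```text
clock: 45.8
ee_pos: [0.6243, -0.2908, 0.1368]
orientation: [-0.04, 0.895, -0.081, -0.437]
wrist_force: [-1.0, 3.1, 3.5]
grip_width: 0.0539
```

Run:
```python
from h import *
rep()
gv("s45.png",(130,180,230,280),6)
gv("t45.png",(320,140,430,240),5,"top")
```

```text
t 45.8 tcp [ 0.6243 -0.2908  0.1368] 
R [[0.6046727077931464, -0.1793017728465585, -0.7760295037588364], [-0.11002818210822304, -0.9837940972095724, 0.14157320875632776], [-0.788837572376002, -0.00022033992872191877, -0.6146016887857142]] 
q [-0.7292  0.2254  1.9688  0.7647  0.4818  0.4167] F [-0.9542  3.0675  3.5421] M [0.6689 0.1419 0.4114] w 0.053898505260491364
```

View pics/s45.png

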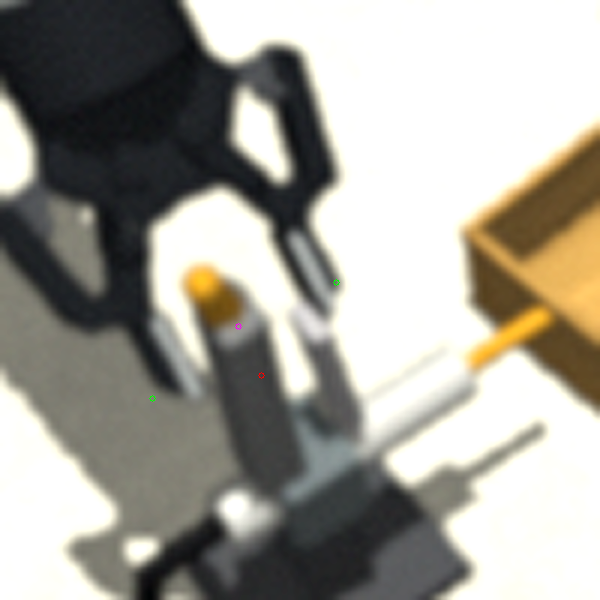

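{"op": "send_rows", "data": {"targets": [0,0,0,0,0,0,46,0,0,0,0,0,0,40,0,0,0,0,0,0,40,0,0,0,0,0,0,40]}}

```text
clock: 46.3
ee_pos: [0.6242, -0.2911, 0.1366]
orientation: [-0.04, 0.895, -0.081, -0.437]
wrist_force: [-2.0, 4.9, 4.6]
grip_width: 0.0398
```

Run:
```python
from h import *
rep()
gv("s46.png",(130,180,230,280),6)
```

```text
t 46.3 tcp [ 0.6242 -0.2911  0.1366] 
R [[0.6044626575520439, -0.17960547052608813, -0.7761229094558564], [-0.11034229833869078, -0.9837387226815945, 0.14171345276338726], [-0.7889546709554716, -2.130464556229783e-05, -0.6144514030610201]] 
q [-0.7294  0.2258  1.9687  0.7645  0.4815  0.4168] F [-2.0039  4.8986  4.5612] M [0.7968 0.1198 0.5332] w 0.03976306209359165
```

View pics/s46.png

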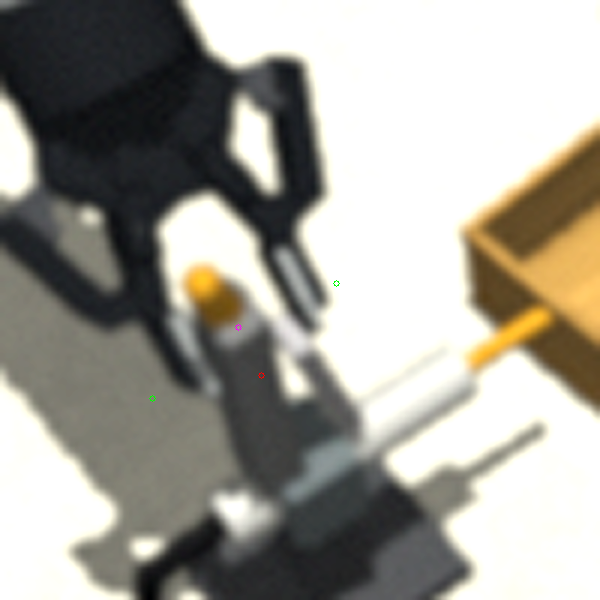

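{"op": "send_rows", "data": {"targets": [0,0,0,0,0,0,37,0,0,0,0,0,0,34,0,0,0,0,0,0,32,0,0,0,0,0,0,32,0,0,0,0,0,0,32]}}

```text
clock: 46.85
ee_pos: [0.6234, -0.2944, 0.1372]
orientation: [-0.039, 0.895, -0.084, -0.437]
wrist_force: [-10.5, -0.8, 6.3]
grip_width: 0.0326
```

Run:
```python
from h import *
rep()
gv("s47.png",(130,180,230,280),6)
```

```text
t 46.85 tcp [ 0.6234 -0.2944  0.1372] 
R [[0.6043216111511676, -0.18385647894094942, -0.7752368576422907], [-0.11654451262431904, -0.9829433630217377, 0.14226637574872125], [-0.7881705189061673, 0.004374956337224775, -0.6154413805426397]] 
q [-0.7319  0.2253  1.9688  0.7624  0.4771  0.4175] F [-10.4584  -0.8454   6.3035] M [ 0.4134  0.9202 -0.2386] w 0.032575017971923616
```

View pics/s47.png

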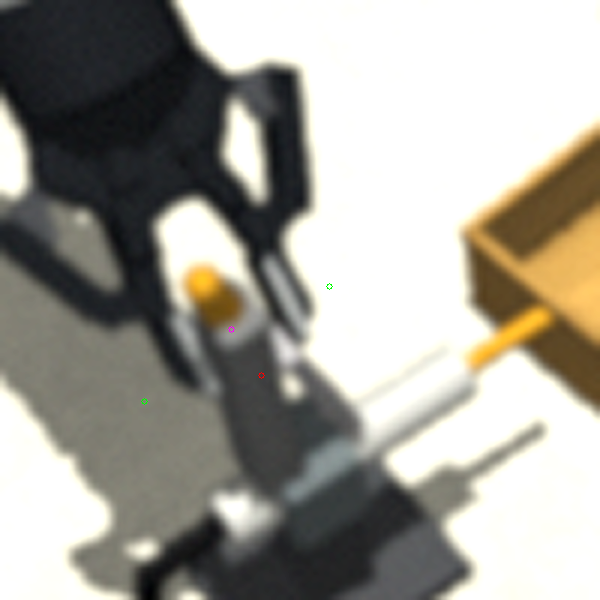

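{"op": "send_rows", "data": {"targets": [0,0,0,0,0,0,30,0,0,0,0,0,0,28,0,0,0,0,0,0,28,0,0,0,0,0,0,28]}}

```text
clock: 47.3
ee_pos: [0.6233, -0.2948, 0.1373]
orientation: [-0.039, 0.895, -0.084, -0.437]
wrist_force: [-11.5, -0.9, 6.3]
grip_width: 0.0318
```

Run:
```python
from h import *
rep()
gv("s48.png",(130,180,230,280),6)
```

```text
t 47.3 tcp [ 0.6233 -0.2948  0.1373] 
R [[0.6043517170721854, -0.1845301504855839, -0.7750533050272538], [-0.11718750734225301, -0.9828159238520023, 0.14261818939337517], [-0.7880520859656491, 0.004635017227906338, -0.6155911195107403]] 
q [-0.7323  0.2251  1.9688  0.7623  0.4768  0.4178] F [-11.5017  -0.8982   6.3183] M [ 0.4692  1.0434 -0.3239] w 0.03180444483913673
```

View pics/s48.png

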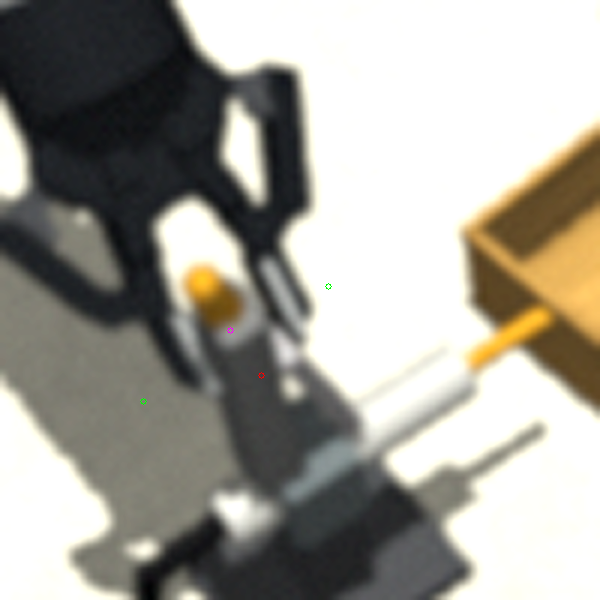

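Run:
```python
from h import *
c=cam("scene")
a=onz(c,[130+325/6,180+312/6],.181)[0]; b=onz(c,[130+287/6,180+348/6],.178)[0]
print((a-G0)@Rg_,(b-G0)@Rg_)
rep()
```

```text
[ 0.0207 -0.0033  0.181 ] [ 0.0007 -0.006   0.178 ]
t 47.4 tcp [ 0.6232 -0.2948  0.1372] 
R [[0.6042826821784337, -0.18453341437880405, -0.7751063533457448], [-0.11713942961721296, -0.9828155301868704, 0.14266039272501274], [-0.7881121709808777, 0.004588311367099099, -0.6155145435735911]] 
q [-0.7323  0.2252  1.9689  0.7623  0.4768  0.4178] F [-11.2763  -2.489    7.5719] M [ 0.4898  0.9487 -0.3973] w 0.03203545802267699
```

{"op": "send_rows", "data": {"targets": [0,0,0,0,0,0,50,0,0,0,0,0,0,85,0,0,0,0,0,0,85,0,0,0,0,0,0,85,0,0,0,0,0,0,85,0,0,0,0,0,0,85]}}

```text
clock: 48.0
ee_pos: [0.6245, -0.2926, 0.1368]
orientation: [-0.039, 0.895, -0.082, -0.437]
wrist_force: [-0.4, 1.0, 0.3]
grip_width: 0.0849
```

Run:
```python
from h import *
rep()
gv("s49.png",(130,180,230,280),6)
P,Rg=gun_goal(0); plan(P,Rg)
```

```text
t 48.0 tcp [ 0.6245 -0.2926  0.1368] 
R [[0.6046154912826248, -0.18092791014562354, -0.7756965895447832], [-0.1129149968936718, -0.9834941087832915, 0.14138437489716255], [-0.7884734054979741, 0.002104594710746255, -0.6150652481676485]] 
q [-0.7299  0.2264  1.968   0.764   0.4792  0.4167] F [-0.3632  1.0245  0.2564] M [ 0.0742  0.3354 -0.0357] w 0.08487709948170721
tcp [ 0.6244 -0.2924  0.1367] turn units [ 0.0108  0.01   -0.0189] shift units(now axes) [ 0.2238 -0.0148  0.0396] in goal axes [ 0.2238 -0.0144  0.0399]
```

View pics/s49.png

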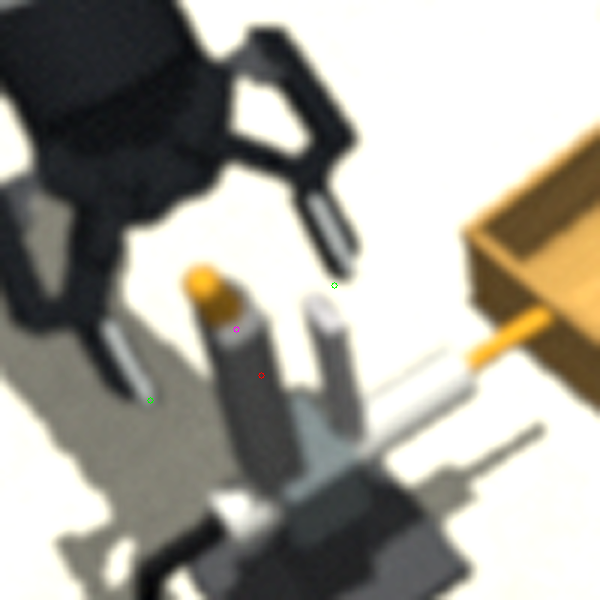

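Trigger is back at its released position. Retracting along the fingers.

{"op": "send_rows", "data": {"targets": [0,0,0,-0.4,0,0,85,0,0,0,-0.8,0,0,85,0,0,0,-0.8,0,0,85,0,0,0,-0.8,0,0,85,0,0,0,-0.8,0,0,85,0,0,0,-0.8,0,0,85,0,0,0,-0.6,0,0,85,0,0,0,0,0,0,85]}}

```text
clock: 48.85
ee_pos: [0.5333, -0.2761, 0.2585]
orientation: [-0.038, 0.896, -0.083, -0.435]
wrist_force: [0.4, 0.1, -0.1]
grip_width: 0.0849
```

Run:
```python
from h import *
rep()
c=cam("scene");t=cam("top")
im=c["image"][160:330,20:310,::-1];cv2.imwrite("pics/s50.png",cv2.resize(im,None,fx=2.7,fy=2.7,interpolation=cv2.INTER_CUBIC)); save(t,"t50.png")
for b in balls(t,.026,roi=(245,145,315,220)): print(*b)
```

```text
t 48.85 tcp [ 0.5333 -0.2761  0.2585] 
R [[0.6071435130658994, -0.1818095002009358, -0.7735128054393697], [-0.11637941048396808, -0.9833202467699885, 0.13977526643728244], [-0.7860232740558021, 0.005157317994380392, -0.6181753915465277]] 
q [-0.8619 -0.0307  1.9221  0.5755  0.7861  0.5733] F [ 0.4225  0.0669 -0.1191] M [0.0431 0.2396 0.0137] w 0.08492644457623096
[268.1556 159.1111] 45 4.795987129211426 [ 0.7213 -0.0178  0.026 ]
[281.9636 160.2182] 55 5.015386581420898 [ 0.7169 -0.0612  0.026 ]
[275.9846 171.6154] 65 5.016074180603027 [ 0.6805 -0.0413  0.026 ]
[291.9492 170.6271] 59 5.228016376495361 [ 0.6827 -0.0915  0.026 ]
```

View pics/s50.png

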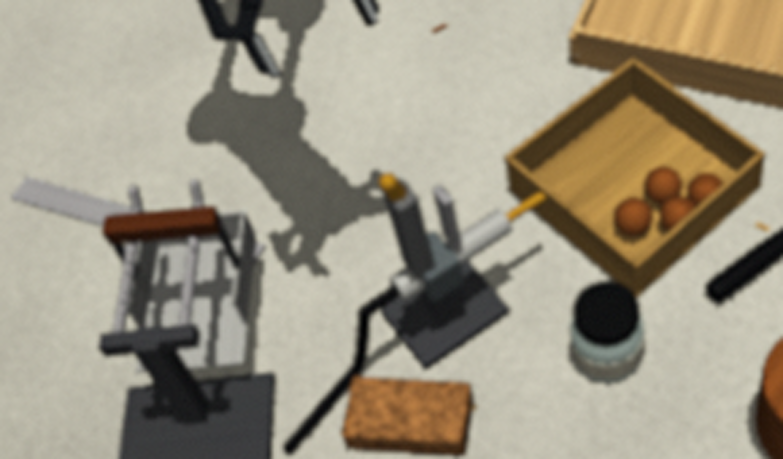

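View pics/t50.png

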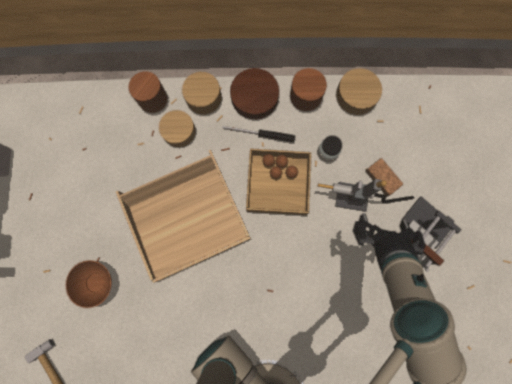

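{"op": "send_rows", "data": {"targets": [0,0,0,-0.5,0,0,85,0,0,0,0,0,0,85,0,0,0,0,0,0,85,0,0,0,0,0,0,85]}}

```text
clock: 49.35
ee_pos: [0.5247, -0.2733, 0.2656]
orientation: [-0.04, 0.895, -0.081, -0.438]
wrist_force: [-0.4, -0.2, 0.4]
grip_width: 0.085
```

Run:
```python
from h import *
c=cam("scene"); print(len(balls(cam("top"),.026,roi=(245,145,315,220))))
rep(); print(manip.close_job())
```

```text
4
t 49.45 tcp [ 0.5247 -0.2733  0.2658] 
R [[0.603699037569526, -0.18013365775618417, -0.7765947059959951], [-0.1107302988659356, -0.9836421186687275, 0.14208090404399196], [-0.7894848148955677, 0.00021845886427379613, -0.6137700541123167]] 
q [-0.8763 -0.0473  1.9149  0.5671  0.8207  0.5788] F [-0.6989 -1.0271 -0.3492] M [0.0508 0.2472 0.0037] w 0.08457285445835515
the job is handed in; nothing more can be done
None
```

I scooped the four balls that were present into the crate in two trips. I then hung the scoop by its bar across both prongs and let go, squeezed the blow gun's trigger fully, and released it. The job was handed in at about 49.5 s.

**Last checks:**
- **Balls:** four balls lie in the upright crate. The top-view centres for two of them read about 78 mm from its middle along x. The crate walls allow no more than about 69 mm, so those readings are roughly 9 mm off.
- **Scoop:** in the last view it still hangs on both prongs. I did not take a separate tilt or speed reading.
- **Trigger:** its top moved about 20 mm, roughly 0.27 rad, and the fingers stopped against the end of its travel. The last picture shows it back at its released position.
- **Robot:** the arm is clear of everything with the fingers open, and the wrist force is about zero. The wax, sander and gouge look unmoved in the pictures.

**What disagreed:**
- **TCP offset:** the reported TCP lies about 40 mm beyond the real fingertips. I confirmed this by lowering the shut fingers onto the bench, where contact came at a reported height of −39.5 mm. That touch peaked at 41.5 N wrist force, on the fingers only. The limit of 40 N is for the arm and the gripper's body, so I expect it does not count, but I can't be sure.
- **Scoop grasp:** because of that offset, the scoop was held only near the fingertips. It held, and the heights I used for it were set from bench contact, so they were correct.
- **Gun and rack:** edge measurements of the gun disagreed by about 5 mm, and of the rack's angle by about 2 degrees. Both were within the room available.

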